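Pack a sold lot at the garage tool sale

ROBOT

A 6-joint arm with a two-finger parallel gripper is mounted at the origin on the work surface. World frame = base frame: x ahead of the robot, y to its left, z up, the work surface at z = 0. Lengths are in m, angles in degrees, forces in N, time in s.
With the tool pointing down it reaches from about 0.275 to 1 m from the base axis. Payload 8.4 kg.
Tool frame: the origin (TCP) lies midway between the tips of the shut fingers; the grasp point (between the pads) lies 19 mm behind it (robot.grasp_offset is the z of the grasp point in the tool frame, in m); z points along the fingers, x is the direction in which the jaws open and shut, and the axes are right-handed (so a half turn about z gives the same grasp; the last joint's range is limited). The gripper opens to 85 mm and grips with 20 to 120 N. Pads are 22 mm wide; open, the fingers measure 114 mm over their backs; the gripper's body (76 mm by 85 mm) begins 54 mm behind the grasp point. The pads swing forward as they close: fully open they stand 13 mm farther back than shut.
Start: joints at [-69.007, 20.225, 93.587, -0, 66.188, -0.138], TCP at [0.225, -0.583, 0.231] pointing down, gripper open.
Joint ranges: [-150.9, 150.9], [-52.94, 120.26], [3.33, 152.33], [-74.26, 254.26], [0, 154.13], [-172.89, 172.89]. Speed limits (degrees/s): [127.2, 127.2, 159.86, 180, 180, 180].

INTERFACE

Orientations are given as [roll, pitch, yaw] about the fixed x, y, z axes, in that order (R = Rz(yaw) Ry(pitch) Rx(roll)).
In Python, from rig import robot gives the robot as it stands.
- The arm moves only by the shell command python3 -m inch 'ROWS' [FORCE]. ROWS is JSON, a list of rows, each a list of 3 entries, a list of its own where there are three numbers: the shift along the tool's x, y, z in units of 25 mm (1.0 is 25 mm), then the turn, a rotation vector about the tool's x, y, z in units of 8 degrees (1.0 is 8 degrees), then the finger opening in mm, from 0 to 85.4. In form: [[[x, y, z], [rx, ry, rz], claw], ...]. A call has 1 to 8 rows; each row is the pose to reach, as a shift and turn from the pose measured when the call began, along the tool's axes at that moment; what a row does not reach only later rows make up. A row lasts 1/10 s, in which the tool goes at most 50 mm and 8.59 degrees, less where a joint would pass 70% of its speed; a pose out of reach is approached as far as the arm can. A call with a gripper value outside its range is refused whole. The fingers move at their own pace and stop on an object; FORCE is the grip in N (left out, the last holds). Time passes only in rows, so rows that repeat a pose let the fingers close. It gives the time, the measured TCP pose, the force and the opening at its end, in the units of the state.
- robot.read_state(): the state, without advancing time (a new reading comes with each control period).
- robot.snapshot(name): name is "scene" or "side" or "wrist"; returns the picture (420x560x3 uint8, blue, green, red); there is no depth.
- robot.camera_info(name): a dict with "vfov" (degrees; the focal length in pixels is half the picture's height over the tangent of half this angle, whatever the lens; pixels are square), "cx", "cy" (the principal point, pixels), "extrinsics" (4x4, takes a point from world to camera coordinates); the wrist camera has in their place "hand_eye" (4x4, takes a point from camera to tool coordinates, whose origin is the TCP and whose axes are the tool frame's). Camera axes: x right, y up, looking along -z (the intrinsics and any distortion apply to the point x, -y, -z); pixel columns grow to the right and rows downward; lengths in m; the calibration is good to about 2 mm. A picture is of the moment at which its call begins: read the wrist's pose just before it. camera_info takes no time and is no camera call.
- robot.finish_job(): hands the job in, once; it reports no verdict.
The state is a dict: "time_s": time; "joint_pos": joint angles; "joint_velocities": joint speeds; "joint_efforts": joint torques, N m; "tool_pos": TCP position; "ee_rot": TCP orientation; "wrist_force": force on the tool from outside, world axes, zero at the start; "ft_torque": the same for the moment, N m; "gripper_width": opening from 0.0 (shut) to 1.0 (fully open).
Only numpy, scipy, OpenCV 4.12 (cv2) and the standard library are available. Lean on these libraries where they do the work, as an engineer would, in place of code of your own. Each camera call takes 0.05 s, during which the arm holds its last target.

TASK

A customer is coming for the small sold tools standing loose on the table: whichever of the tape measure, hole saw, padlock, caster and drill-bit case are there. Clear the blue-taped rectangle by sliding the red toolbox over to the middle of the yellow-taped one, without lifting it (its catch is broken and it would spill), then get the green tray out of the stack, stand it squarely in the middle of the blue rectangle with all of those tools in it, and restack the trays that were above it on the grey one in the same order, nested home, leaving everything else on the table alone.

Things in the scene. Friction and masses are not known exactly. Their poses are not given: they have to be found in the camera images.
- tray_green: green open parts tray, empty, in the stack on the grey tray: 120 (its x) by 190 (its y) by 48 mm high, 0.3 kg; origin at the centre of its underside, z up. Walls 4 mm, inner floor 9 mm up. A black bridge handle crosses its middle along x, 112 long, 12 wide (in y), 28 to 40 mm above the origin, open below; each side of it a compartment 85 (y) by 112 (x) mm
- tray_grey: grey tray, same make, sizes, handle, origin and axes as the green one; the lowest of the stack, on the table. Under every tray a foot 98 (x) by 168 (y) mm, 6 mm deep, drops with 7 mm play all round into the mouth of the tray below, so nested trays stand 42 mm apart in height
- tray_blue: blue tray, same make, standing on the green one in the stack at the start; 0.24 to 0.42 kg. Fixed stock up to 24 mm high fills the last 33 mm at both y ends of the grey, blue and yellow trays, clear of the handle
- tray_yellow: yellow tray, same make, with stock, standing on the blue one at the start, topmost of the stack; 0.24 to 0.42 kg; absent in some starts
- toolbox: small red steel toolbox, 124 (its x) by 194 (its y) mm, lid top 69 mm high, 0.6 to 0.95 kg; origin at the centre of its underside. A black carrying grip runs along its y over the middle of the lid: 114 long, 16 wide (in x), 91 to 105 mm above the origin, on two posts 50 mm either side of the middle, 22 mm of free space under it. Its front catch is broken
- mark_blue: outline of blue tape stuck flat on the table, a rectangle 168 (its x) by 238 (its y) mm outside, 140 by 210 inside; origin at its centre. The toolbox stands on it at the start
- mark_yellow: outline of yellow tape, same sizes, on the table to one side of the blue one (either side); empty at the start
- tape_measure: sold tool, perhaps absent: yellow and black tape measure standing on edge, a block 50 (x) by 34 (y) by 46 mm high, a small steel hook 5 mm beyond +x at the foot, 0.16 kg; origin at the centre of its underside
- hole_saw: sold tool, perhaps absent: dark steel hole saw standing teeth down, a 42 mm cylinder 40 mm high with an 11 mm shank on top to 58 mm, 0.18 kg; origin at the centre of its underside
- padlock: sold tool, perhaps absent: brass padlock standing upright, body 44 (x) by 28 (y) by 34 mm high, steel shackle above it (35 by 7 mm) to 58 mm, 0.2 kg; origin at the centre of its underside
- caster: sold tool, perhaps absent: swivel caster standing on its steel plate, 48 (x) by 36 (y) by 4 mm, black wheel up in a fork, 34 (x) by 24 (y) mm, to about 50 mm high, 0.15 kg; origin at the centre of its underside
- drill_index: sold tool, perhaps absent: blue drill-bit case, a block 48 (x) by 34 (y) by 44 mm high with bit tips showing on top, 0.17 kg; origin at the centre of its underside
- snack_can: bystander: brown can, 74 mm across, 90 high, origin under its centre
- mug: bystander: blue mug, 76 mm across, 85 high, handle reaching about 30 mm out at its +y; origin under its centre
- tape_roll: bystander, perhaps absent: roll of yellow tape lying flat, 64 mm across, 28 high; origin under its centre
- screw_jar: bystander: glass jar with red lid, 64 mm across, 85 high; origin under its centre
- food_box: bystander: round pale green food container with lid, 110 mm across, 44 high; origin under its centre
- spirit_level: bystander: black spirit level on edge, 24 (x) by 380 (y) by 50 mm high; origin under its centre

How it is judged:
By the outcome, as a careful person would: the job done as asked, in the order asked, and still so for the second after the job is handed in, with the robot touching nothing.
Of tape_measure, hole_saw, padlock, caster, drill_index only 3 to 4 are there at a start; the rules pass over those that are not, and their reading is None.
Of tray_yellow, tape_roll only 1 to 2 are there at a start; the rules pass over those that are not, and their reading is None.
At some moment in a run one of tape_measure, hole_saw, padlock, caster, drill_index may be knocked a few centimetres aside while the robot is not near it.
Once in a run the grip may slacken for a moment while it holds something.
It also fails if it takes over 210 s, if anything falls off the work surface, if the arm or the gripper's body presses on something with over 40 N, if the wrist force passes 120 N, or if a joint passes its speed limit or range.

## Working session

There is one attempt and no reset: what is moved stays moved. The work goes in short steps, Python scripts to look and compute and a shell command to move; the robot and the scene stay as the last step left them, time stands still between calls to the robot, and variables do not carry over. Pictures are saved under pics/ and viewed, and the job is handed in when it is done.

```bash
ls; mkdir -p pics
python3 - <<'E'
from rig import robot
import cv2,json
print(robot.read_state(), robot.grasp_offset)
for n in ("scene","side","wrist"):
    i=robot.camera_info(n); print(n,i)
    cv2.imwrite(f"pics/{n}0.png",robot.snapshot(n))
E
```

```text
pics
{'time_s': 0.0, 'joint_pos': array([-6.90074497e+01,  2.02615119e+01,  9.36272587e+01, -1.74717958e-04,
        6.61859605e+01, -1.37355135e-01]), 'joint_velocities': array([-0.02281511,  0.04481991,  0.06044575, -0.01665057,  0.04856722,
       -0.0078739 ]), 'joint_efforts': array([ 1.05173338e-03, -6.05251122e+01, -3.42070162e+01,  1.63199065e-04,
        9.29531758e-03, -2.27355406e-05]), 'tool_pos': array([ 0.22514382, -0.58256334,  0.23058586]), 'ee_rot': array([-1.79999981e+02,  7.47313630e-02, -6.88700239e+01]), 'wrist_force': array([0.16259413, 0.13018554, 0.68413166]), 'ft_torque': array([-0.01953366, -0.02282394, -0.00595834]), 'gripper_width': 1.0004989320008373} -0.0187
scene {'vfov': 54.520102976897206, 'cx': 285.481671027669, 'cy': 210.47224489558795, 'extrinsics': array([[ 0.2981868 ,  0.95429314, -0.0202298 , -0.19124389],
       [-0.53756369,  0.18540965,  0.82258649,  0.24840239],
       [ 0.78873944, -0.23440963,  0.56828005, -1.76823055],
       [ 0.        ,  0.        ,  0.        ,  1.        ]])}
side {'vfov': 50.42188345740306, 'cx': 281.72468124094985, 'cy': 209.17469537078057, 'extrinsics': array([[-0.73111595, -0.68219503, -0.00891176,  0.47783734],
       [ 0.36539243, -0.40255925,  0.83930592, -0.29879797],
       [-0.57615783,  0.61037365,  0.54358639, -1.34318039],
       [ 0.        ,  0.        ,  0.        ,  1.        ]])}
wrist {'vfov': 61.51452383263582, 'cx': 280.08543395607256, 'cy': 214.9567592131709, 'hand_eye': array([[ 9.99999129e-01,  7.79587726e-04, -1.06473659e-03,
        -1.31749951e-05],
       [ 4.14853080e-04, -9.51656932e-01, -3.07162680e-01,
        -7.86492171e-02],
       [-1.25272421e-03,  3.07161971e-01, -9.51656427e-01,
        -1.42235528e-01],
       [ 0.00000000e+00,  0.00000000e+00,  0.00000000e+00,
         1.00000000e+00]])}
```

View pics/scene0.png

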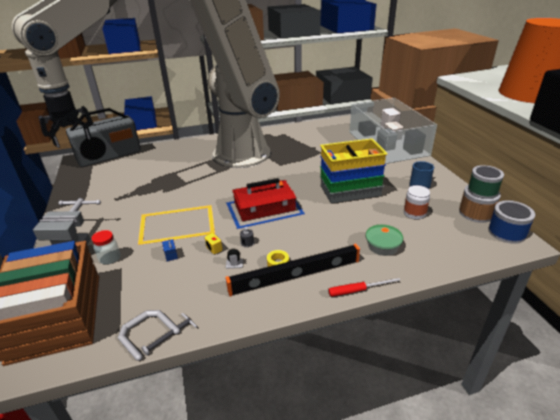

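View pics/side0.png

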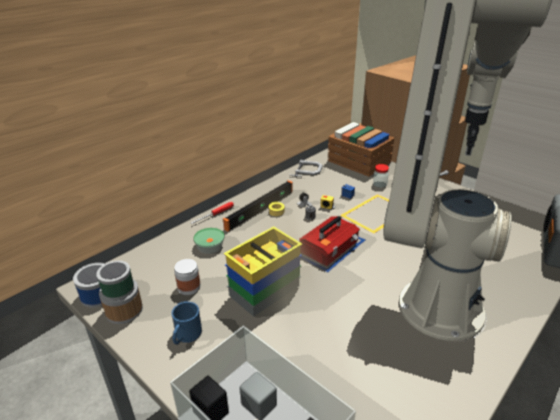

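View pics/wrist0.png

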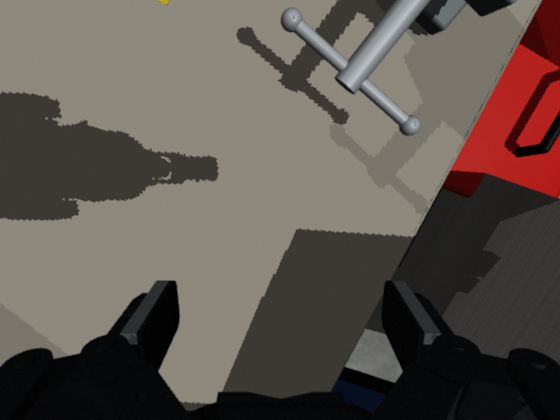

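```bash
cat > h.py <<'E'
import numpy as np, cv2, sys
from scipy.spatial.transform import Rotation as R
from rig import robot
def K(i): 
    f=210/np.tan(np.radians(i["vfov"]/2)); return f,i["cx"],i["cy"]
def pose(s=None):
    s=s or robot.read_state(); T=np.eye(4); T[:3,:3]=R.from_euler('xyz',s["ee_rot"],degrees=True).as_matrix(); T[:3,3]=s["tool_pos"]; return T
def camT(name,T=None):
    i=robot.camera_info(name)
    if name=="wrist": return (pose() if T is None else T)@i["hand_eye"]
    return np.linalg.inv(i["extrinsics"])
def px2w(name,uv,z,T=None):
    i=robot.camera_info(name); f,cx,cy=K(i); C=camT(name,T); out=[]
    for (u,v),zz in zip(uv,np.broadcast_to(z,len(uv))):
        d=C[:3,:3]@np.array([(u-cx)/f,-(v-cy)/f,-1]); o=C[:3,3]; out.append(o+d*(zz-o[2])/d[2])
    return np.array(out)
def w2px(name,P,T=None):
    i=robot.camera_info(name); f,cx,cy=K(i); C=np.linalg.inv(camT(name,T)); P=np.atleast_2d(P)
    p=P@C[:3,:3].T+C[:3,3]; return np.c_[cx+f*p[:,0]/-p[:,2],cy-f*p[:,1]/-p[:,2]]
def go(x=None,y=None,z=None,yaw=None,tilt0=True):
    """rows entry to reach TCP pose; yaw = world direction (deg) of tool x, tool down, mod 180 nearest"""
    T=pose(); p=T[:3,3].copy()
    t=np.array([p[k] if v is None else v for k,v in enumerate((x,y,z))])
    cur=np.degrees(np.arctan2(T[1,0],T[0,0]))
    if yaw is None: y2=cur
    else: y2=cur+((yaw-cur+90)%180-90)
    Rt=R.from_euler('xyz',[180,0,y2],degrees=True).as_matrix()
    d=T[:3,:3].T@(t-p)/0.025; r=np.degrees(R.from_matrix(T[:3,:3].T@Rt).as_rotvec())/8
    s=robot.read_state()
    print("t",round(s["time_s"],2),"pos",p.round(4),"yaw",round(cur,1),"j6",s["joint_pos"][5].round(0),"-> row",[[round(float(a),3) for a in d],[round(float(a),3) for a in r]])
def snap(name,fn,crop=None,scale=1,grid=None):
    T=pose(); im=robot.snapshot(name); np.save("pics/%s.npy"%fn,T) if name=="wrist" else None
    cv2.imwrite("pics/%s_raw.png"%fn,im)
    if crop: im=im[crop[1]:crop[3],crop[0]:crop[2]]
    if scale!=1: im=cv2.resize(im,None,fx=scale,fy=scale,interpolation=cv2.INTER_CUBIC)
    cv2.imwrite("pics/%s.png"%fn,im); return T
E
python3 - <<'E'
import cv2
a=cv2.imread('pics/scene0.png')
cv2.imwrite('pics/sA.png',cv2.resize(a[130:300,130:440],None,fx=2.5,fy=2.5,interpolation=cv2.INTER_CUBIC))
b=cv2.imread('pics/side0.png')
cv2.imwrite('pics/sB.png',cv2.resize(b[150:350,150:420],None,fx=2.9,fy=2.9,interpolation=cv2.INTER_CUBIC))
from h import *
print(px2w("scene",[(182,223),(265,212),(170,256),(214,250),(247,244),(234,265),(352,193),(278,262),(104,260),(385,248),(416,213),(422,185),(230,290),(360,258)],0).round(3))
E
```

```text
[[ 0.437 -0.296  0.   ]
 [ 0.465 -0.019  0.   ]
 [ 0.595 -0.347 -0.   ]
 [ 0.61  -0.217  0.   ]
 [ 0.614 -0.116 -0.   ]
 [ 0.696 -0.173  0.   ]
 [ 0.452  0.313  0.   ]
 [ 0.724 -0.049 -0.   ]
 [ 0.551 -0.536  0.   ]
 [ 0.767  0.275  0.   ]
 [ 0.637  0.462  0.   ]
 [ 0.486  0.583  0.   ]
 [ 0.79  -0.203  0.   ]
 [ 0.784  0.184  0.   ]]
```

View pics/sA.png

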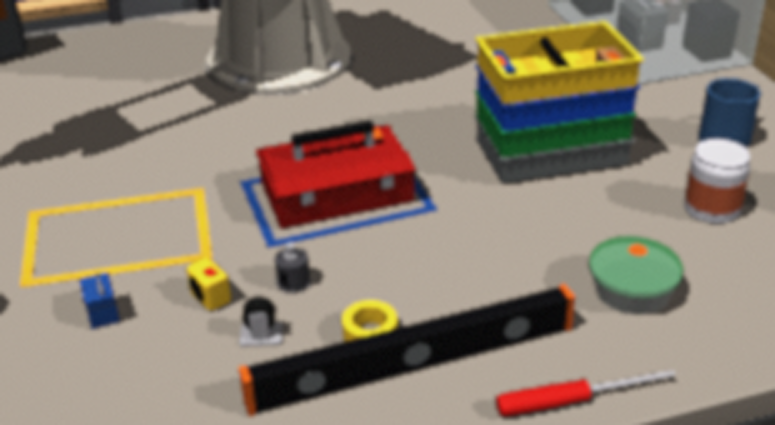

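View pics/sB.png

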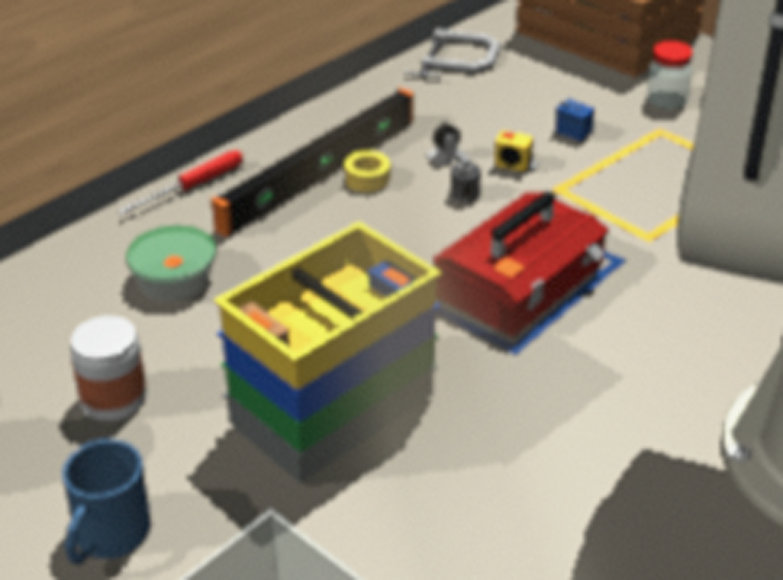

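```bash
python3 -c "
from h import *
go(0.5,-0.0,0.42,0)"
```

```text
t 0.15 pos [ 0.2252 -0.5826  0.2307] yaw -68.9 j6 -0.0 -> row [[-17.783, -18.656, -7.552], [-0.005, 0.007, -8.609]]
```

```bash
R='[[-17.8,-18.7,-7.6],[0,0,-8.6],85]'; python3 -m inch '[[[-17.8,-18.7,-7.6],[0,0,-8.6],85],[[-17.8,-18.7,-7.6],[0,0,-8.6],85],[[-17.8,-18.7,-7.6],[0,0,-8.6],85],[[-17.8,-18.7,-7.6],[0,0,-8.6],85],[[-17.8,-18.7,-7.6],[0,0,-8.6],85],[[-17.8,-18.7,-7.6],[0,0,-8.6],85],[[-17.8,-18.7,-7.6],[0,0,-8.6],85],[[-17.8,-18.7,-7.6],[0,0,-8.6],85]]'; python3 -c "
from h import *
go(0.5,-0.0,0.42,0)"
```

```text
time_s: 0.95
tool_pos: [0.3894, -0.2341, 0.3447]
ee_rot: [-179.9, 0.0, 0.2]
wrist_force: [0.7, -0.2, 0.1]
gripper_width: 0.996
t 0.95 pos [ 0.3894 -0.2341  0.3447] yaw 0.2 j6 -31.0 -> row [[4.46, -9.349, -3.002], [-0.007, 0.001, 0.028]]
```

```bash
python3 -m inch '[[[4.5,-9.3,-3],[0,0,0],85],[[4.5,-9.3,-3],[0,0,0],85],[[4.5,-9.3,-3],[0,0,0],85],[[4.5,-9.3,-3],[0,0,0],85],[[4.5,-9.3,-3],[0,0,0],85],[[4.5,-9.3,-3],[0,0,0],85],[[4.5,-9.3,-3],[0,0,0],85]]'; python3 -c "
from h import *
snap('wrist','w1')"
```

```text
time_s: 1.65
tool_pos: [0.5021, 0.0012, 0.4205]
ee_rot: [-179.9, -0.1, 0.4]
wrist_force: [0.1, 0.8, 0.6]
gripper_width: 0.993
```

View pics/w1.png

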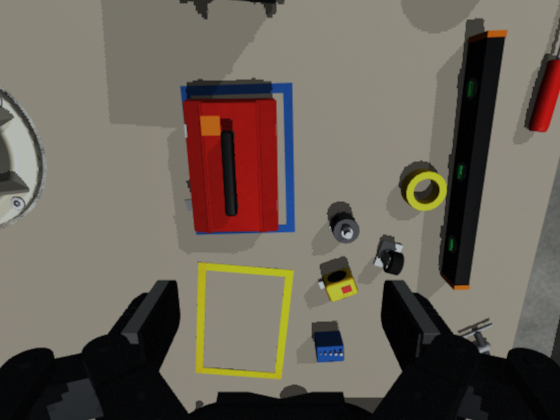

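```bash
cat >> h.py <<'E'
def mask(fn,lo,hi,box):
    im=cv2.imread("pics/%s_raw.png"%fn); hsv=cv2.cvtColor(im,cv2.COLOR_BGR2HSV); m=cv2.inRange(hsv,np.array(lo),np.array(hi))
    k=np.zeros_like(m); k[box[1]:box[3],box[0]:box[2]]=255; return m&k
def rect(fn,lo,hi,box,z,name="wrist"):
    T=np.load("pics/%s.npy"%fn) if name=="wrist" else None
    m=mask(fn,lo,hi,box); n,l,st,c=cv2.connectedComponentsWithStats(m)
    k=1+np.argmax(st[1:,4]); cs,_=cv2.findContours((l==k).astype(np.uint8),cv2.RETR_EXTERNAL,cv2.CHAIN_APPROX_NONE)
    p=px2w(name,cs[0][:,0,:].astype(float),z,T)[:,:2]
    (c,wh,a)=cv2.minAreaRect((p*1000).astype(np.float32))
    print(fn,"area",st[k,4],"c",np.round(c,1),"wh",np.round(wh,1),"ang",round(a,2), "box",st[k,:4]); return p
E
python3 - <<'E'
from h import *
im=cv2.imread('pics/w1_raw.png');h=cv2.cvtColor(im,cv2.COLOR_BGR2HSV)
for u,v in [(200,320),(240,88),(288,160),(230,170),(328,345),(340,285),(345,230),(427,170)]: print((u,v),h[v,u])
rect('w1',(22,120,80),(35,255,255),(185,250,310,390),0)
rect('w1',(105,120,60),(125,255,255),(170,70,310,250),0)
rect('w1',(0,0,0),(180,255,50),(215,120,245,220),0.105)
rect('w1',(0,180,60),(6,255,255),(170,80,290,245),0.069)
E
```

```text
(200, 320) [ 29 211 178]
(240, 88) [109 204  55]
(288, 160) [109 201 138]
(230, 170) [100  24  32]
(328, 345) [109 211  41]
(340, 285) [ 31 176 183]
(345, 230) [105  11  45]
(427, 170) [ 23 218  68]
w1 area 2711 c [ 433.6 -314.5] wh [239.2 168.5] ang 85.08 box [196 262  98 117]
w1 area 1389 c [506.9 -12.5] wh [ 34.1 236.4] ang 1.64 box [270  83  25 149]
w1 area 1029 c [435.5 -11.9] wh [ 16.5 113.1] ang 1.19 box [221 130  17  86]
w1 area 9921 c [435.5 -11.8] wh [124.5 188.1] ang 1.54 box [183  98  95 135]
```

Run:
```python
from h import *
p=rect('w1',(105,120,25),(125,255,255),(170,70,310,250),0)
go(0.4355,-0.0118,0.20,1.3)
T=np.load('pics/w1.npy')
print(px2w('wrist',[(182,86),(292,83),(295,231)],0,T).round(4))
```

```text
w1 area 2252 c [439.8 -14.9] wh [166.9 236.7] ang 2.07 box [181  83 114 149]
t 1.7 pos [ 5.012e-01 -3.000e-04  4.198e-01] yaw 0.4 j6 -1.0 -> row [[-2.626, 0.451, 8.792], [-0.005, 0.003, -0.117]]
[[ 0.3549  0.1003  0.    ]
 [ 0.5197  0.1057  0.    ]
 [ 0.5289 -0.1302  0.    ]]
```

```bash
python3 -m inch '[[[-2.6,0.45,8],[0,0,-0.1],60],[[-2.6,0.45,8.8],[0,0,-0.1],60],[[-2.6,0.45,11],[0,0,-0.1],60],[[-2.6,0.45,11],[0,0,-0.1],60],[[-2.6,0.45,11],[0,0,-0.1],60],[[-2.6,0.45,11],[0,0,-0.1],60],[[-2.6,0.45,11],[0,0,-0.1],60],[[-2.6,0.45,11],[0,0,-0.1],60]]'
python3 - <<'E'
from h import *
snap('wrist','w2')
go(0.4355,-0.0118,0.08,1.3)
E
```

```text
time_s: 2.5
tool_pos: [0.4361, -0.0125, 0.1453]
ee_rot: [-180.0, 0.1, 1.1]
wrist_force: [0.4, 0.2, 0.5]
gripper_width: 0.704
t 2.55 pos [ 0.4373 -0.0124  0.1462] yaw 1.1 j6 -3.0 -> row [[-0.076, -0.023, 2.65], [-0.004, -0.01, -0.023]]
```

View pics/w2.png

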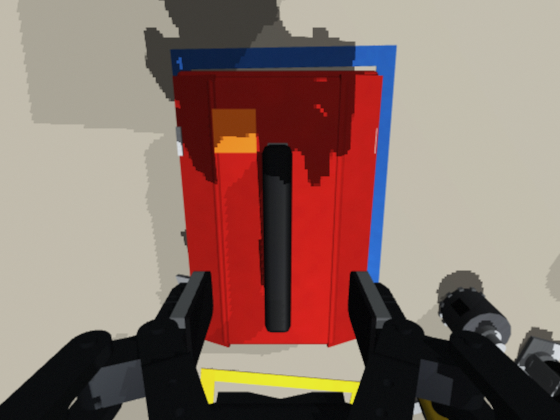

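```bash
python3 -m inch '[[[-0.05,0,1.4],[0,0,0],60],[[-0.05,0,2.65],[0,0,0],50],[[-0.05,0,2.65],[0,0,0],40],[[-0.05,0,2.65],[0,0,0],10],[[-0.05,0,2.65],[0,0,0],10],[[-0.05,0,2.65],[0,0,0],10],[[-0.05,0,2.65],[0,0,0],10],[[-0.05,0,2.65],[0,0,0],10]]' 60
python3 - <<'E'
from h import *
snap('wrist','w3')
s=robot.read_state(); print(s['gripper_width'],s['wrist_force'])
go(None,None,0.08,None)
E
```

```text
time_s: 3.35
tool_pos: [0.4374, -0.0125, 0.082]
ee_rot: [-180.0, -0.2, 1.1]
wrist_force: [-2.3, -1.0, 8.6]
gripper_width: 0.177
0.1751761846178835 [-2.57348461 -0.51283397  7.22931602]
t 3.4 pos [ 0.4374 -0.0124  0.082 ] yaw 1.1 j6 -3.0 -> row [[-0.0, 0.0, 0.078], [-0.002, -0.03, 0.0]]
```

View pics/w3.png

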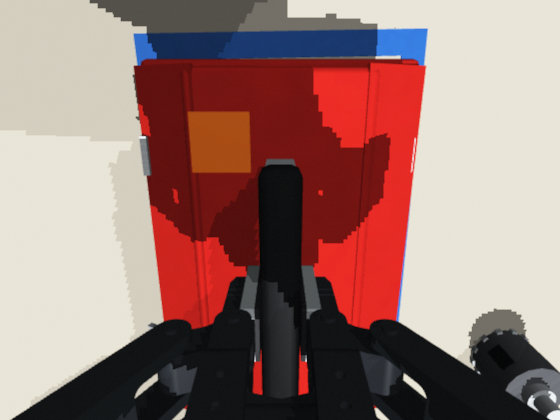

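```bash
python3 -m inch '[[[0,0.4,0.04],[0,0,0],5],[[-0.04,1.1,0.04],[0,0,0.05],5],[[-0.07,2,0.04],[0,0,0.12],5],[[-0.1,3,0.04],[0,0,0.2],5],[[-0.13,4,0.04],[0,0,0.26],5],[[-0.16,5,0.04],[0,0,0.32],5],[[-0.19,5.8,0.04],[0,0,0.38],5],[[-0.2,6.2,0.04],[0,0,0.4],5]]' 60
python3 - <<'E'
from h import *
s=robot.read_state(); print(s['gripper_width'],s['wrist_force'])
go(0.4336,-0.3145,0.081,-4.9)
E
```

```text
time_s: 4.2
tool_pos: [0.4361, -0.1692, 0.082]
ee_rot: [-180.0, -0.3, -2.2]
wrist_force: [-0.1, 7.5, 6.6]
gripper_width: 0.172
0.17219519557422333 [-0.10997993  7.50889637  6.64536901]
t 4.2 pos [ 0.4361 -0.1692  0.082 ] yaw -2.2 j6 -19.0 -> row [[0.122, 5.813, 0.038], [-0.003, -0.043, 0.34]]
```

```bash
python3 -m inch '[[[0.02,0.8,0.03],[0,0,0.05],5],[[0.04,1.8,0.03],[0,0,0.1],5],[[0.06,2.8,0.03],[0,0,0.16],5],[[0.08,3.8,0.03],[0,0,0.22],5],[[0.1,4.7,0.03],[0,0,0.28],5],[[0.12,5.4,0.03],[0,0,0.32],5],[[0.12,5.8,0.03],[0,0,0.34],5],[[0.12,5.8,0.03],[0,0,0.34],5]]' 60
python3 - <<'E'
from h import *
snap('wrist','w4')
s=robot.read_state(); print(s['gripper_width'],s['wrist_force'])
go(0.4336,-0.3145,0.081,-4.9)
E
```

```text
time_s: 5.0
tool_pos: [0.4342, -0.3161, 0.082]
ee_rot: [179.9, -0.4, -4.9]
wrist_force: [-0.9, -4.7, 4.0]
gripper_width: 0.171
0.17650000810050673 [-1.38429292 -5.29985111  4.95333795]
t 5.05 pos [ 0.4343 -0.3158  0.082 ] yaw -4.9 j6 -32.0 -> row [[-0.032, -0.048, 0.041], [0.014, -0.058, 0.001]]
```

View pics/w4.png

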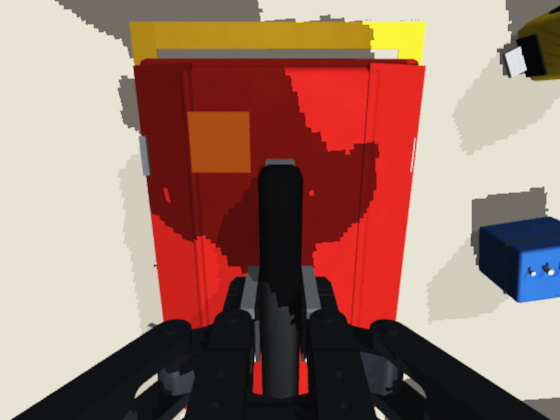

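Toolbox in place by its grip on the yellow mark (top edge of tape at row 22-58). Releasing, rising and checking from above.

```bash
python3 -m inch '[[[0,0,0],[0,0,0],40],[[0,0,0],[0,0,0],60],[[0,0,0],[0,0,0],60],[[0,0,-1],[0,0,0],60],[[0,0,-3],[0,0,0],85],[[0,-1.5,-5],[0,0,0],85],[[0,-3.5,-7],[0,0,0],85],[[0,-5.5,-9],[0,0,0],85]]' 
python3 -m inch '[[[0,-2,-2],[0,0,0],85],[[0,-4,-3],[0,0,-0.5],85],[[0,-5.5,-3],[0,0,-0.6],85],[[0,-5.5,-3],[0,0,-0.6],85],[[0,-5.5,-3],[0,0,-0.6],85]]'
python3 - <<'E'
from h import *
snap('wrist','w5')
go(0.43,0.0,0.42,0)
E
```

```text
time_s: 5.85
tool_pos: [0.441, -0.2146, 0.27]
ee_rot: [179.9, -0.5, -4.9]
wrist_force: [1.1, -0.7, 0.6]
gripper_width: 0.995
time_s: 6.35
tool_pos: [0.4523, -0.0756, 0.3451]
ee_rot: [179.9, -0.5, 0.1]
wrist_force: [0.1, -1.5, -0.5]
gripper_width: 0.992
t 6.4 pos [ 0.4521 -0.0768  0.3445] yaw 0.0 j6 -10.0 -> row [[-0.857, -3.064, -3.036], [0.021, -0.057, 0.001]]
```

View pics/w5.png

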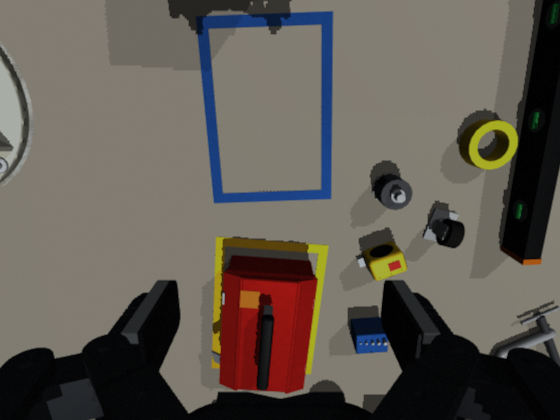

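Run:
```python
from h import *
rect('w5',(105,120,25),(125,255,255),(190,5,345,210),0)
rect('w5',(22,120,40),(35,255,255),(205,230,335,385),0)
rect('w5',(0,0,0),(180,255,50),(255,285,276,395),0.105)
rect('w5',(0,180,60),(6,255,255),(200,250,320,400),0.069)
```

```text
w5 area 5989 c [439.8 -15. ] wh [167.3 237.5] ang 2.05 box [196  12 137 191]
w5 area 995 c [ 512.8 -319.1] wh [ 34.5 239.5] ang 1.31 box [305 243  24 131]
w5 area 1159 c [ 432.1 -303.8] wh [132.6  20.4] ang 85.24 box [255 304  19  86]
w5 area 8128 c [ 434.1 -310.7] wh [195.3 123.4] ang 85.21 box [220 270  97 123]
```

```bash
python3 -m inch '[[[2,-17,-5],[0,0,0],85],[[2,-17,-5],[0,0,0],85],[[2,-17,-5],[0,0,0],85],[[2,-17,-5],[0,0,0],85],[[2,-17,-5],[0,0,0],85],[[2,-17,-5],[0,0,0],85],[[2,-17,-5],[0,0,0],85],[[2,-17,-5],[0,0,0],85]]' 
python3 -m inch '[[[0,-1,0],[0,0,0],85],[[0,-1,0],[0,0,0],85],[[0,-1,0],[0,0,0],85]]'
python3 - <<'E'
from h import *
snap('wrist','w6')
go(0.43,0.0,0.42,0)
E
```

```text
time_s: 7.2
tool_pos: [0.4968, 0.3048, 0.4551]
ee_rot: [179.7, -0.4, -0.1]
wrist_force: [0.8, -0.2, 0.7]
gripper_width: 0.998
time_s: 7.5
tool_pos: [0.4974, 0.3287, 0.4533]
ee_rot: [179.6, -0.3, -0.1]
wrist_force: [0.4, -1.1, 0.2]
gripper_width: 0.998
t 7.55 pos [0.4974 0.3282 0.4537] yaw -0.2 j6 34.0 -> row [[-2.667, 13.127, 1.417], [0.045, -0.039, -0.02]]
```

View pics/w6.png

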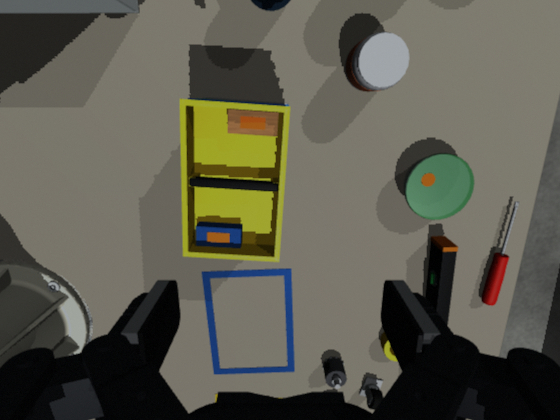

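Run:
```python
from h import *
rect('w6',(22,120,40),(35,255,255),(160,90,310,275),0.174)
rect('w6',(0,0,0),(180,255,60),(194,172,275,194),0.166)
rect('w6',(105,120,25),(125,255,255),(190,262,310,380),0)
T=np.load('pics/w6.npy')
print(px2w('wrist',[(440,187),(383,60),(268,0),(436,245),(456,250),(336,380)],[.044,.09,.085,.05,.05,.05],T).round(3))
```

```text
w6 area 12953 c [440.8 306.2] wh [196.2 125.9] ang 86.03 box [180  99 110 163]
w6 area 815 c [442.  309.6] wh [17.9 99.8] ang 86.7 box [194 173  81  19]
w6 area 2159 c [439.7 -15.5] wh [167.2 237.3] ang 2.03 box [202 269  92 105]
[[ 0.757  0.272  0.044]
 [ 0.635  0.456  0.09 ]
 [ 0.485  0.526  0.085]
 [ 0.761  0.174  0.05 ]
 [ 0.796  0.164  0.05 ]
 [ 0.606 -0.108  0.05 ]]
```

Run:
```python
from h import *
go(0.441,0.307,0.25,86.2)
```

```text
t 7.55 pos [0.4974 0.3282 0.4537] yaw -0.2 j6 34.0 -> row [[-2.298, 0.803, 8.142], [0.065, 0.002, -10.795]]
```

```bash
python3 -m inch '[[[-2.3,0.8,8.1],[0.06,0,-10.8],60],[[-2.3,0.8,8.1],[0.06,0,-10.8],60],[[-2.3,0.8,8.1],[0.06,0,-10.8],60],[[-2.3,0.8,8.1],[0.06,0,-10.8],60],[[-2.3,0.8,8.1],[0.06,0,-10.8],60],[[-2.3,0.8,8.1],[0.06,0,-10.8],60],[[-2.3,0.8,8.1],[0.06,0,-10.8],60],[[-2.3,0.8,8.1],[0.06,0,-10.8],60]]'
python3 - <<'E'
from h import *
go(0.441,0.307,0.25,86.2)
E
```

```text
time_s: 8.35
tool_pos: [0.4412, 0.3051, 0.2509]
ee_rot: [179.9, 0.0, 68.9]
wrist_force: [0.2, 0.6, -0.1]
gripper_width: 0.707
t 8.35 pos [0.4412 0.3051 0.2509] yaw 68.9 j6 -34.0 -> row [[0.069, -0.036, 0.035], [0.014, 0.005, -2.162]]
```

```bash
python3 -m inch '[[[0.07,-0.04,0],[0,0,-1],60],[[0.07,-0.04,0],[0,0,-2.16],60],[[0.07,-0.04,0],[0,0,-2.16],60],[[0.07,-0.04,0],[0,0,-2.16],60]]'
python3 - <<'E'
from h import *
snap('wrist','w7')
go(0.441,0.307,0.145,86.2)
E
```

```text
time_s: 8.75
tool_pos: [0.4412, 0.3058, 0.2509]
ee_rot: [179.9, 0.1, 85.9]
wrist_force: [0.2, 0.2, 0.5]
gripper_width: 0.704
t 8.8 pos [0.4411 0.3061 0.251 ] yaw 85.9 j6 -51.0 -> row [[0.041, -0.016, 4.238], [0.014, 0.009, -0.038]]
```

View pics/w7.png

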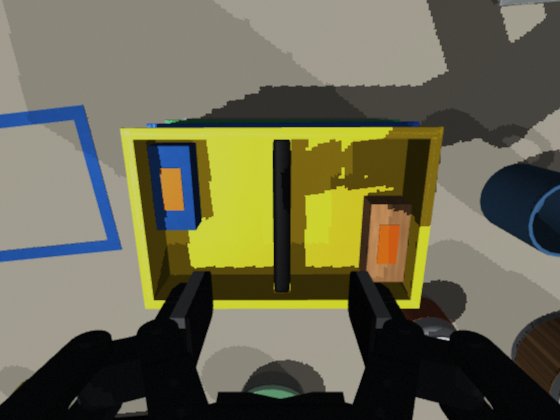

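Run:
```python
from h import *
T=np.load('pics/w7.npy')
c=[(121,128),(442,127),(418,307),(146,307),(274,140),(290,140),(275,291),(288,291)]
p=px2w('wrist',c,[.174]*4+[.166]*4,T); print(p.round(4)); print(p[:4].mean(0),p[4:].mean(0))
for a,b in ((0,1),(3,2),(0,3),(1,2)): print(np.linalg.norm(p[a]-p[b]).round(4), np.degrees(np.arctan2(*(p[b]-p[a])[1::-1])).round(1))
rect('w7',(22,120,40),(35,255,255),(100,110,450,310),0.174)
```

```text
[[0.3714 0.214  0.174 ]
 [0.3847 0.4074 0.174 ]
 [0.5092 0.399  0.174 ]
 [0.4955 0.2055 0.174 ]
 [0.386  0.3056 0.166 ]
 [0.3867 0.3157 0.166 ]
 [0.4938 0.2979 0.166 ]
 [0.4944 0.3074 0.166 ]]
[0.44018769 0.30650681 0.174     ] [0.44020546 0.30662079 0.166     ]
0.1939 86.0
0.194 86.0
0.1244 -3.9
0.1247 -3.9
w7 area 39332 c [440.3 306.7] wh [196.1 126.2] ang 86.03 box [120 126 324 183]
```

```bash
python3 -m inch '[[[0.03,-0.02,1.5],[0,0,0],55],[[0.03,-0.02,3],[0,0,0],45],[[0.03,-0.02,4.3],[0,0,0],40],[[0.03,-0.02,4.3],[0,0,0],5],[[0.03,-0.02,4.3],[0,0,0],5],[[0.03,-0.02,4.3],[0,0,0],5],[[0.03,-0.02,4.3],[0,0,0],5],[[0.03,-0.02,4.3],[0,0,0],5]]' 70
python3 - <<'E'
from h import *
s=robot.read_state(); print(s['gripper_width'],s['wrist_force'])
go(0.6,0.03,0.25,90)
E
```

```text
time_s: 9.6
tool_pos: [0.4413, 0.3071, 0.1445]
ee_rot: [179.8, 0.0, 85.9]
wrist_force: [0.9, 0.3, -2.3]
gripper_width: 0.122
0.12161232154536522 [ 0.88739723  0.32036916 -2.34020876]
t 9.6 pos [0.4413 0.3071 0.1445] yaw 85.9 j6 -51.0 -> row [[-10.598, 7.14, -4.195], [0.023, 0.002, -0.515]]
```

```bash
python3 -m inch '[[[0,0,-0.3],[0,0,0],5],[[0,0,-0.8],[0,0,0],5],[[0,0,-1.4],[0,0,0],5],[[0,0,-2],[0,0,0],5],[[0,0,-2.4],[0,0,0],5],[[0,0,-2.4],[0,0,0],5]]' 70
python3 - <<'E'
from h import *
s=robot.read_state(); print(s['gripper_width'],s['wrist_force'],s['ft_torque'])
snap('scene','s8',(280,80,480,220),3); snap('wrist','w8')
go(0.62,0.055,0.21,90)
E
```

```text
time_s: 10.2
tool_pos: [0.4421, 0.3078, 0.2068]
ee_rot: [179.7, -0.1, 85.9]
wrist_force: [-0.0, -0.7, -3.4]
gripper_width: 0.123
0.12345452781389811 [-0.00831744 -0.71318211 -3.40916309] [ 0.00191649  0.05944869 -0.02953898]
t 10.3 pos [0.4412 0.3071 0.2048] yaw 85.9 j6 -51.0 -> row [[-9.542, 7.861, -0.182], [0.026, -0.001, -0.516]]
```

View pics/s8.png

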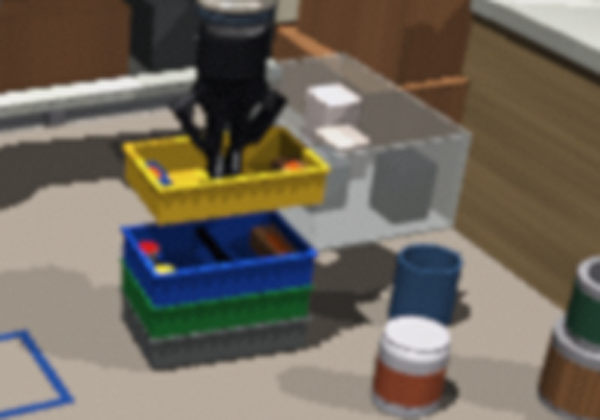

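View pics/w8.png

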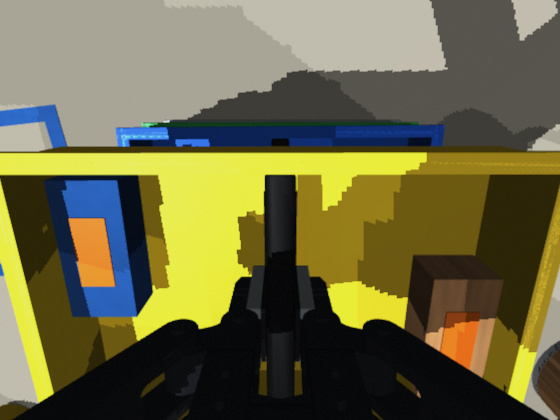

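```bash
python3 -m inch '[[[-1,0.8,0],[0,0,0],5],[[-2.3,1.9,0],[0,0,-0.1],5],[[-3.7,3.1,0],[0,0,-0.2],5],[[-5.1,4.3,0],[0,0,-0.3],5],[[-6.5,5.5,0.6],[0,0,-0.4],5],[[-8,6.6,1.5],[0,0,-0.5],5],[[-9,7.4,2.4],[0,0,-0.5],5],[[-9.5,7.9,3],[0,0,-0.5],5]]' 70
python3 - <<'E'
from h import *
go(0.62,0.055,0.03,90)
s=robot.read_state(); print(s['gripper_width'],s['wrist_force'],s['ft_torque'])
E
```

```text
time_s: 11.1
tool_pos: [0.6213, 0.0531, 0.1277]
ee_rot: [179.9, 0.0, 89.8]
wrist_force: [-0.1, -0.1, -3.1]
gripper_width: 0.125
t 11.1 pos [0.6213 0.0531 0.1277] yaw 89.8 j6 -85.0 -> row [[0.079, -0.056, 3.906], [0.007, 0.006, -0.03]]
0.12501770533308681 [-0.10504554 -0.07538456 -3.11698763] [ 0.02059912  0.0380711  -0.02279802]
```

```bash
python3 -m inch '[[[0.05,-0.05,1.2],[0,0,0],5],[[0.05,-0.05,2.6],[0,0,0],5],[[0.05,-0.05,3.6],[0,0,0],5],[[0.05,-0.05,4.15],[0,0,0],5],[[0.05,-0.05,4.3],[0,0,0],5],[[0.05,-0.05,4.4],[0,0,0],5],[[0.05,-0.05,4.4],[0,0,0],5]]' 70
python3 - <<'E'
from h import *
go(0.62,0.055,0.03,90)
s=robot.read_state(); print(s['gripper_width'],s['wrist_force'],s['ft_torque'])
E
```

```text
time_s: 11.8
tool_pos: [0.6209, 0.0544, 0.0187]
ee_rot: [179.9, 0.0, 89.8]
wrist_force: [0.5, 0.4, -3.3]
gripper_width: 0.125
t 11.8 pos [0.6209 0.0544 0.0187] yaw 89.8 j6 -85.0 -> row [[0.024, -0.034, -0.453], [0.017, 0.005, -0.029]]
0.12477798973375528 [ 0.45834984  0.37344199 -3.25465666] [ 0.04059533 -0.01384755  0.05032488]
```

```bash
python3 -m inch '[[[0,0,0.06],[0,0,0],5],[[0,0,0.12],[0,0,0],5],[[0,0,0.12],[0,0,0],5]]' 70
```

```text
time_s: 12.1
tool_pos: [0.6222, 0.0546, 0.0179]
ee_rot: [179.7, 0.0, 89.8]
wrist_force: [-3.7, 0.7, 11.9]
gripper_width: 0.123
```

```bash
python3 -m inch '[[[0,0,0],[0,0,0],20],[[0,0,-0.1],[0,0,0],40],[[0,0,-0.1],[0,0,0],40],[[0,0,-1.5],[0,0,0],50],[[0,0,-3.5],[0,0,0],60],[[0,0,-5.5],[0,0,0],60],[[0,0,-7.5],[0,0,0],60]]'
python3 - <<'E'
from h import *
go(0.4402,0.3066,0.22,86)
E
```

```text
time_s: 12.8
tool_pos: [0.6209, 0.0546, 0.2073]
ee_rot: [179.7, 0.0, 89.8]
wrist_force: [1.7, 0.5, 0.1]
gripper_width: 0.705
t 12.8 pos [0.6209 0.0546 0.2073] yaw 89.8 j6 -85.0 -> row [[10.05, -7.265, -0.549], [0.036, 0.002, 0.472]]
```

```bash
python3 -m inch '[[[1.5,-1,-0.5],[0,0,0.1],60],[[3,-2.2,-0.5],[0,0,0.2],60],[[4.5,-3.3,-0.5],[0,0,0.3],60],[[6,-4.4,-0.5],[0,0,0.4],60],[[7.6,-5.5,-0.5],[0,0,0.47],60],[[9.2,-6.6,-0.5],[0,0,0.47],60],[[10,-7.25,-0.5],[0,0,0.47],60],[[10,-7.25,-0.5],[0,0,0.47],60]]'
python3 - <<'E'
from h import *
snap('wrist','w9')
go(0.4402,0.3066,0.102,86)
E
```

```text
time_s: 13.6
tool_pos: [0.4386, 0.3076, 0.2189]
ee_rot: [179.7, -0.0, 86.2]
wrist_force: [0.1, -0.6, 0.8]
gripper_width: 0.7
t 13.65 pos [0.4398 0.3064 0.2189] yaw 86.2 j6 -51.0 -> row [[0.009, -0.008, 4.675], [0.037, 0.0, 0.023]]
```

View pics/w9.png

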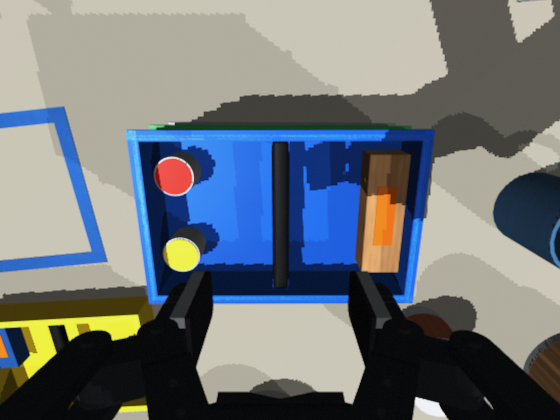

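```bash
python3 -m inch '[[[0,0,1.5],[0.03,0,0],55],[[0,0,3.2],[0.03,0,0],45],[[0,0,4.68],[0.03,0,0],40],[[0,0,4.68],[0.03,0,0],5],[[0,0,4.68],[0.03,0,0],5],[[0,0,4.68],[0.03,0,0],5],[[0,0,4.68],[0.03,0,0],5],[[0,0,4.68],[0.03,0,0],5]]' 70
python3 -m inch '[[[0,0,-0.3],[0,0,0],5],[[0,0,-0.8],[0,0,0],5],[[0,0,-1.4],[0,0,0],5],[[0,0,-2],[0,0,0],5],[[0,0,-2],[0,0,0],5]]' 70
python3 - <<'E'
from h import *
s=robot.read_state(); print(s['gripper_width'],s['wrist_force'],s['ft_torque'])
snap('scene','s10',(280,80,480,220),3); snap('wrist','w10')
go(0.62,0.29,0.16,90)
E
```

```text
time_s: 14.45
tool_pos: [0.4411, 0.3067, 0.1032]
ee_rot: [179.8, -0.1, 86.2]
wrist_force: [-0.5, -0.1, -3.0]
gripper_width: 0.124
time_s: 14.95
tool_pos: [0.4423, 0.3077, 0.1562]
ee_rot: [179.6, -0.2, 86.2]
wrist_force: [0.4, 0.1, -1.9]
gripper_width: 0.122
0.12196755851944345 [ 0.40562839  0.08254673 -1.9034808 ] [-0.03769142 -0.03608897  0.02243825]
t 15.05 pos [0.4412 0.3068 0.154 ] yaw 86.2 j6 -51.0 -> row [[-0.196, 7.183, -0.213], [0.029, -0.015, -0.476]]
```

View pics/s10.png

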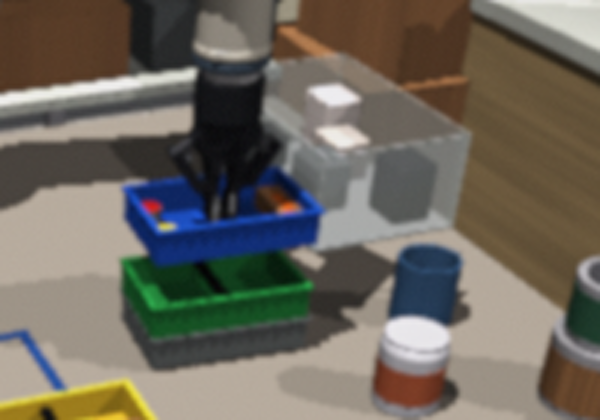

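```bash
python3 -m inch '[[[0,0.8,-0.2],[0,0,-0.05],5],[[0,2,-0.2],[0,0,-0.1],5],[[0,3.2,-0.2],[0,0,-0.2],5],[[-0.1,4.4,-0.2],[0,0,-0.3],5],[[-0.1,5.6,-0.2],[0,0,-0.4],5],[[-0.1,6.6,0.5],[0,0,-0.47],5],[[-0.1,7.2,1.5],[0,0,-0.47],5],[[-0.1,7.2,2.5],[0,0,-0.47],5]]' 70
python3 - <<'E'
from h import *
s=robot.read_state(); print(s['gripper_width'],s['wrist_force'],s['ft_torque'])
go(0.62,0.287,0.018,90)
E
```

```text
time_s: 15.85
tool_pos: [0.6228, 0.2921, 0.0906]
ee_rot: [179.7, -0.1, 89.9]
wrist_force: [-1.1, -1.1, -3.1]
gripper_width: 0.121
0.12091073224100672 [-1.10896076 -1.06660977 -3.06701318] [-0.02128703  0.03255352 -0.01578233]
t 15.85 pos [0.6228 0.2921 0.0906] yaw 89.9 j6 -65.0 -> row [[-0.209, -0.126, 2.902], [0.036, -0.015, -0.013]]
```

```bash
python3 -m inch '[[[-0.1,-0.1,1],[0,0,0],5],[[-0.2,-0.12,2],[0,0,0],5],[[-0.2,-0.12,2.6],[0,0,0],5],[[-0.2,-0.12,2.8],[0,0,0],5],[[-0.2,-0.12,2.9],[0,0,0],5],[[-0.2,-0.12,2.93],[0,0,0],5],[[-0.2,-0.12,2.93],[0,0,0],5]]' 70
```

```text
time_s: 16.55
tool_pos: [0.6206, 0.2876, 0.0184]
ee_rot: [179.7, -0.1, 89.9]
wrist_force: [-1.2, -0.5, 2.5]
gripper_width: 0.122
```

Contact. Release, up, back to the stack for the green.

```bash
python3 -m inch '[[[0,0,0],[0,0,0],20],[[0,0,-0.1],[0,0,0],40],[[0,0,-0.1],[0,0,0],40],[[0,0,-1.5],[0,0,0],50],[[0,0,-3.5],[0,0,0],60],[[0,0,-5.5],[0,0,0],60]]'
python3 - <<'E'
from h import *
go(0.4402,0.3066,0.175,86)
E
```

```text
time_s: 17.15
tool_pos: [0.6194, 0.2871, 0.1569]
ee_rot: [179.7, -0.1, 89.9]
wrist_force: [0.8, 0.5, -0.2]
gripper_width: 0.7
t 17.15 pos [0.6194 0.2871 0.1569] yaw 89.9 j6 -65.0 -> row [[0.77, -7.164, -0.758], [0.035, -0.016, 0.487]]
```

```bash
python3 -m inch '[[[0.2,-1.5,-0.7],[0,0,0.1],60],[[0.4,-3.2,-0.7],[0,0,0.2],60],[[0.6,-5,-0.7],[0,0,0.3],60],[[0.77,-6.5,-0.7],[0,0,0.48],60],[[0.77,-7.15,-0.7],[0,0,0.48],60],[[0.77,-7.15,-0.7],[0,0,0.48],60]]'
python3 - <<'E'
from h import *
snap('wrist','w11')
go(0.4402,0.3066,0.060,86)
E
```

```text
time_s: 17.75
tool_pos: [0.4391, 0.3067, 0.1739]
ee_rot: [179.7, -0.1, 86.2]
wrist_force: [0.6, 0.6, -0.1]
gripper_width: 0.698
t 17.8 pos [0.4408 0.307  0.1741] yaw 86.2 j6 -51.0 -> row [[-0.032, -0.051, 4.564], [0.044, -0.022, 0.019]]
```

View pics/w11.png

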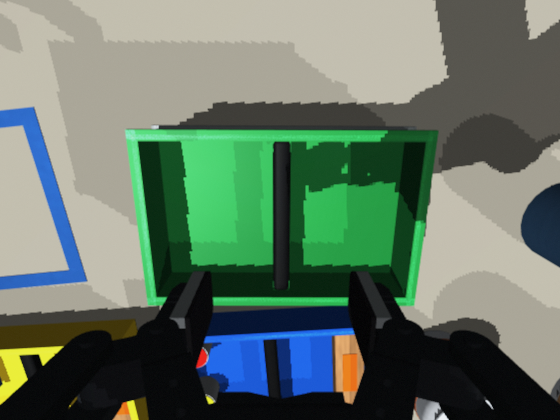

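```bash
python3 -m inch '[[[0,-0.03,1.5],[0.03,0,0],55],[[0,-0.03,3.2],[0.03,0,0],45],[[0,-0.03,4.57],[0.03,0,0],40],[[0,-0.03,4.57],[0.03,0,0],5],[[0,-0.03,4.57],[0.03,0,0],5],[[0,-0.03,4.57],[0.03,0,0],5],[[0,-0.03,4.57],[0.03,0,0],5],[[0,-0.03,4.57],[0.03,0,0],5]]' 70
python3 -m inch '[[[0,0,-0.3],[0,0,0],5],[[0,0,-0.8],[0,0,0],5],[[0,0,-1.4],[0,0,0],5],[[0,0,-2],[0,0,0],5],[[0,0,-2],[0,0,0],5]]' 70
python3 - <<'E'
from h import *
s=robot.read_state(); print(s['gripper_width'],s['wrist_force'],s['ft_torque'])
snap('scene','s12',(280,80,480,220),3); snap('wrist','w12')
go(0.4398,-0.015,0.1,92.05)
E
```

```text
time_s: 18.6
tool_pos: [0.4415, 0.3078, 0.0611]
ee_rot: [179.8, -0.3, 86.2]
wrist_force: [-0.0, 0.9, -2.9]
gripper_width: 0.122
time_s: 19.1
tool_pos: [0.4428, 0.3086, 0.1141]
ee_rot: [179.6, -0.4, 86.2]
wrist_force: [0.1, 0.5, -1.8]
gripper_width: 0.12
0.12017806441610607 [ 0.11222978  0.49924368 -1.84471972] [ 0.0772533  -0.02037683 -0.03451693]
t 19.2 pos [0.4416 0.3078 0.1119] yaw 86.2 j6 -52.0 -> row [[-12.891, 0.79, 0.411], [0.037, -0.037, -0.736]]
```

View pics/s12.png

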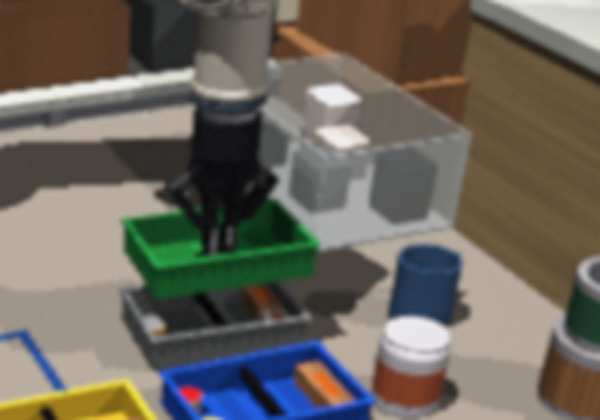

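View pics/w12.png

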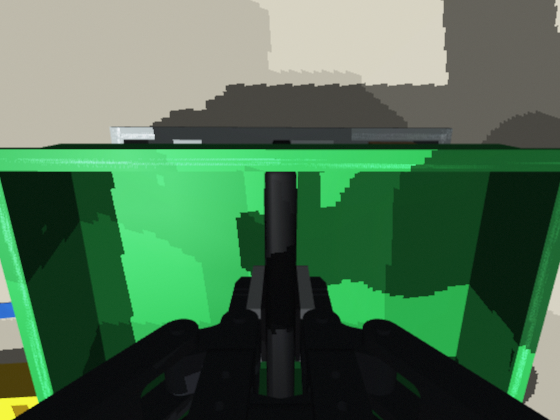

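```bash
python3 -m inch '[[[-0.8,0.05,0],[0,0,-0.05],5],[[-2.2,0.15,0],[0,0,-0.1],5],[[-3.8,0.25,0],[0,0,-0.2],5],[[-5.4,0.35,0],[0,0,-0.3],5],[[-7,0.45,0],[0,0,-0.4],5],[[-8.6,0.55,0],[0,0,-0.5],5],[[-10.1,0.65,0.2],[0,0,-0.6],5],[[-11.5,0.75,0.4],[0,0,-0.7],5]]' 70
python3 - <<'E'
from h import *
s=robot.read_state(); print(s['gripper_width'],s['wrist_force'],s['ft_torque'])
go(0.441,-0.0145,0.018,92.05)
E
```

```text
time_s: 20.0
tool_pos: [0.4405, 0.0181, 0.1]
ee_rot: [179.7, -0.3, 91.8]
wrist_force: [0.1, 0.7, -3.1]
gripper_width: 0.12
0.12003330493121048 [ 0.14803656  0.7428476  -3.08395378] [-0.01092631 -0.02561079  0.02378255]
t 20.0 pos [0.4405 0.0181 0.1   ] yaw 91.8 j6 -90.0 -> row [[-1.321, -0.037, 3.274], [0.035, -0.034, -0.033]]
```

```bash
python3 -m inch '[[[-0.7,0,0.6],[0,0,-0.03],5],[[-1.1,-0.02,1.4],[0,0,-0.03],5],[[-1.3,-0.03,2.2],[0,0,-0.03],5],[[-1.3,-0.03,2.8],[0,0,-0.03],5],[[-1.3,-0.03,2.9],[0,0,-0.03],5]]' 70
python3 - <<'E'
from h import *
s=robot.read_state(); print(s['gripper_width'],s['wrist_force'],s['ft_torque'])
go(0.441,-0.0145,0.018,92.05)
E
```

```text
time_s: 20.5
tool_pos: [0.4395, -0.0142, 0.0256]
ee_rot: [179.9, -0.3, 92.0]
wrist_force: [-0.6, -0.2, -2.7]
gripper_width: 0.121
0.12135142743882892 [-0.62786008 -0.1852227  -2.71990465] [-0.01805022  0.01890608 -0.03857368]
t 20.5 pos [ 0.4395 -0.0142  0.0256] yaw 92.0 j6 -95.0 -> row [[-0.016, 0.061, 0.302], [0.008, -0.036, -0.007]]
```

```bash
python3 -m inch '[[[-0.01,0.05,0.1],[0,0,0],5],[[-0.01,0.05,0.2],[0,0,0],5],[[-0.01,0.05,0.3],[0,0,0],5],[[-0.01,0.05,0.32],[0,0,0],5],[[-0.01,0.05,0.33],[0,0,0],5]]' 70
```

```text
time_s: 21.0
tool_pos: [0.4412, -0.0142, 0.018]
ee_rot: [179.9, -0.3, 92.0]
wrist_force: [-2.2, -0.0, 9.3]
gripper_width: 0.122
```

```bash
python3 -m inch '[[[0,0,0],[0,0,0],20],[[0,0,-0.1],[0,0,0],40],[[0,0,-0.1],[0,0,0],40],[[0,0,-1.5],[0,0,0],50],[[0,0,-3.5],[0,0,0],85],[[0,0,-5.5],[0,0,0],85],[[0,0,-7.5],[0,0,0],85],[[0,0,-9.5],[0,0,0],85]]'
python3 -m inch '[[[0,0,-2],[0,0,0],85],[[0,0,-4],[0,0,0],85],[[0,0,-4],[0,0,0],85]]'
python3 - <<'E'
from h import *
snap('wrist','w13')
rect('w13',(50,100,30),(75,255,255),(0,0,560,420),0.048)
rect('w13',(105,120,25),(125,255,255),(0,0,560,420),0)
go()
E
```

```text
time_s: 21.8
tool_pos: [0.4402, -0.0154, 0.2579]
ee_rot: [179.8, -0.3, 92.0]
wrist_force: [1.0, 0.3, -0.1]
gripper_width: 0.998
time_s: 22.1
tool_pos: [0.4426, -0.0161, 0.3647]
ee_rot: [179.2, -0.2, 92.0]
wrist_force: [1.6, 0.7, 0.3]
gripper_width: 0.994
w13 area 13112 c [438.7 -14.5] wh [124.7 195.1] ang 1.94 box [203 108 157  97]
w13 area 8269 c [640.8 310.9] wh [232.2 155.2] ang 89.9 box [406 238 152  88]
t 22.15 pos [ 0.4415 -0.016   0.3617] yaw 92.0 j6 -95.0 -> row [[0.0, 0.0, 0.0], [0.072, -0.031, -0.0]]
```

View pics/w13.png

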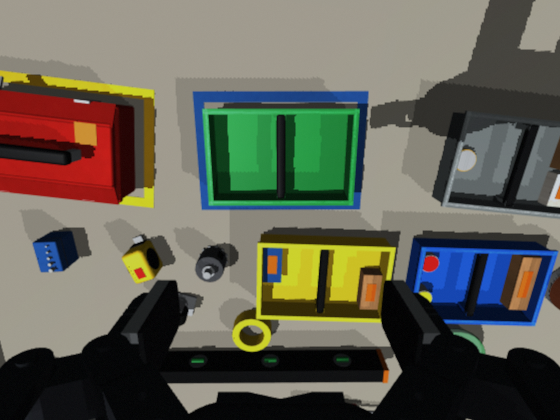

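Run:
```python
from h import *
T=np.load('pics/w13.npy')
print(px2w('wrist',[(208,272),(48,250),(140,260)],[.058,.044,.046],T).round(4))
im=cv2.imread('pics/w13_raw.png')[200:330,20:250]; cv2.imwrite('pics/w13z.png',cv2.resize(im,None,fx=3.4,fy=3.4,interpolation=cv2.INTER_CUBIC))
go(.56,-.2,.3,92)
```

```text
[[ 0.602  -0.112   0.058 ]
 [ 0.582  -0.3418  0.044 ]
 [ 0.5924 -0.2114  0.046 ]]
t 22.15 pos [ 0.4415 -0.016   0.3617] yaw 92.0 j6 -95.0 -> row [[-7.531, 4.454, 2.481], [0.072, -0.031, 0.001]]
```

View pics/w13z.png

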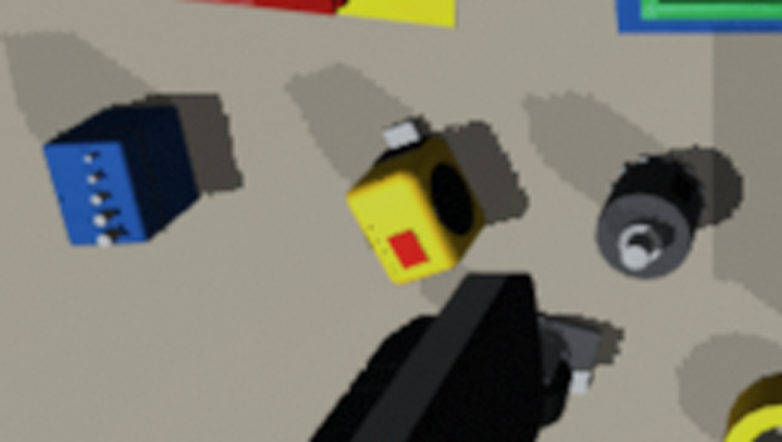

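```bash
python3 - <<'E'
from h import *
go(.65,-.22,.27,92)
E
python3 -m inch '[[[-1.5,1.5,0],[0,0,0],85],[[-3,3,0.5],[0,0,0],85],[[-4.5,4.5,1],[0,0,0],85],[[-6,6,2],[0,0,0],85],[[-7.5,7.5,3],[0,0,0],85],[[-8,8.1,3.7],[0,0,0],85],[[-8,8.1,3.7],[0,0,0],85],[[-8,8.1,3.7],[0,0,0],85]]'
python3 - <<'E'
from h import *
snap('wrist','w14')
go(.65,-.22,.27,92)
E
```

```text
t 22.15 pos [ 0.4415 -0.016   0.3617] yaw 92.0 j6 -95.0 -> row [[-8.461, 8.012, 3.713], [0.072, -0.031, 0.001]]
time_s: 22.95
tool_pos: [0.6508, -0.2086, 0.2667]
ee_rot: [179.7, -0.4, 91.9]
wrist_force: [-0.3, -0.3, -0.0]
gripper_width: 0.99
t 23.0 pos [ 0.6508 -0.208   0.2686] yaw 92.0 j6 -110.0 -> row [[-0.479, -0.047, -0.058], [0.049, -0.041, -0.002]]
```

View pics/w14.png

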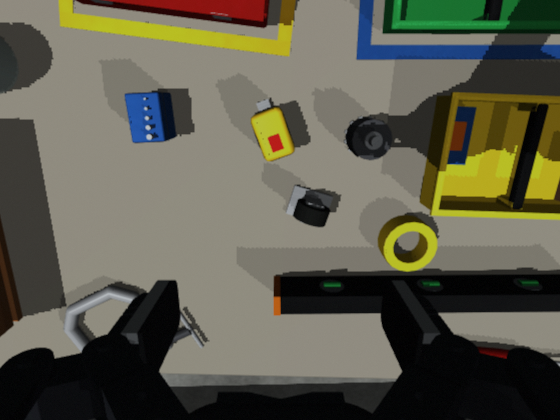

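Run:
```python
import cv2
im=cv2.imread('pics/w14_raw.png')
a=cv2.resize(im[80:155,110:200],None,fx=4,fy=4,interpolation=cv2.INTER_CUBIC)
b=cv2.resize(im[90:165,235:325],None,fx=4,fy=4,interpolation=cv2.INTER_CUBIC)
c=cv2.resize(im[165:240,270:360],None,fx=4,fy=4,interpolation=cv2.INTER_CUBIC)
d=cv2.resize(im[105:180,330:420],None,fx=4,fy=4,interpolation=cv2.INTER_CUBIC)
cv2.imwrite('pics/w14z.png',cv2.vconcat([cv2.hconcat([a,b]),cv2.hconcat([c,d])]))
```

```text
(no output)
```

View pics/w14z.png

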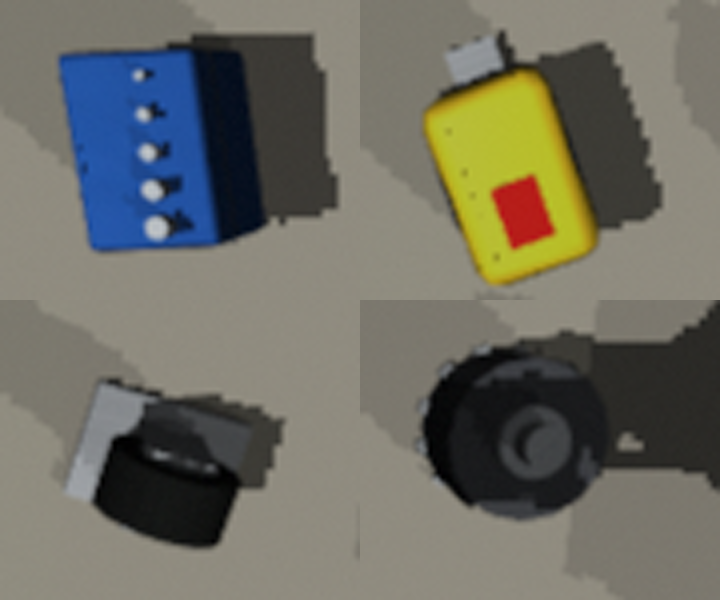

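```bash
cat > q.py <<'E'
from h import *
def quad(fn,pts,off,s,z):
    T=np.load('pics/%s.npy'%fn); p=px2w('wrist',[(off[0]+u/s,off[1]+v/s) for u,v in pts],z,T)[:,:2]*1000
    c=p.mean(0); print("c",c.round(1),"sides",[ (np.linalg.norm(p[(i+1)%len(p)]-p[i]).round(1), (np.degrees(np.arctan2(*(p[(i+1)%len(p)]-p[i])[::-1]))%180).round(1)) for i in range(len(p))]); return p
E
python3 - <<'E'
from q import *
quad('w14',[(60,55),(192,50),(218,243),(92,250)],(110,80),4,.044)
quad('w14',[(60,108),(175,65),(240,240),(125,290)],(235,90),4,.046)
quad('w14',[(165,135)],(330,105),4,.040)
quad('w14',[(178,140)],(330,105),4,.058)
p=quad('w14',[(105,80),(252,125),(212,245),(65,195)],(270,165),4,.004)
E
```

```text
c [ 593.6 -343.9] sides [(np.float64(32.3), np.float64(94.0)), (np.float64(46.3), np.float64(3.9)), (np.float64(32.2), np.float64(95.0)), (np.float64(46.9), np.float64(4.0))]
c [ 605.3 -216.7] sides [(np.float64(30.3), np.float64(111.6)), (np.float64(45.7), np.float64(23.1)), (np.float64(32.1), np.float64(115.3)), (np.float64(47.8), np.float64(20.9))]
c [ 606.9 -115.3] sides [(np.float64(0.0), np.float64(0.0))]
c [ 606.2 -116.7] sides [(np.float64(0.0), np.float64(0.0))]
c [ 691.1 -170.6] sides [(np.float64(45.9), np.float64(74.5)), (np.float64(39.3), np.float64(166.5)), (np.float64(47.7), np.float64(72.2)), (np.float64(37.3), np.float64(163.9))]
```

Run:
```python
from h import *
go(.605,-.217,.12,113)
c=np.array([.439,-.0147]);a=np.radians(2)
for n,t in dict(hole=(28,48.5),tape=(-27,48.5),drill=(28,-48.5),cast=(-28,-48.5)).items():
    print(n,(c+np.array([[np.cos(a),-np.sin(a)],[np.sin(a),np.cos(a)]])@np.array(t)/1000).round(4))
```

```text
t 23.0 pos [ 0.6508 -0.208   0.2686] yaw 92.0 j6 -110.0 -> row [[-0.331, -1.883, 5.931], [0.056, -0.032, -2.627]]
hole [0.4653 0.0347]
tape [0.4103 0.0328]
drill [ 0.4687 -0.0622]
cast [ 0.4127 -0.0641]
```

```bash
python3 -m inch '[[[-0.1,-0.6,1],[0.05,0,-0.8],60],[[-0.2,-1.2,2.5],[0.05,0,-1.6],60],[[-0.33,-1.88,4.2],[0.05,0,-2.63],60],[[-0.33,-1.88,5.4],[0.05,0,-2.63],60],[[-0.33,-1.88,5.4],[0.05,0,-2.63],60]]'
python3 - <<'E'
from h import *
snap('wrist','w15')
go(.605,-.217,.013,113)
E
```

```text
time_s: 23.5
tool_pos: [0.6017, -0.2152, 0.1308]
ee_rot: [-179.9, -0.5, 113.0]
wrist_force: [-0.1, 0.4, 0.0]
gripper_width: 0.704
t 23.55 pos [ 0.6038 -0.2159  0.1333] yaw 113.0 j6 -133.0 -> row [[-0.088, 0.027, 4.813], [0.002, -0.04, 0.003]]
```

View pics/w15.png

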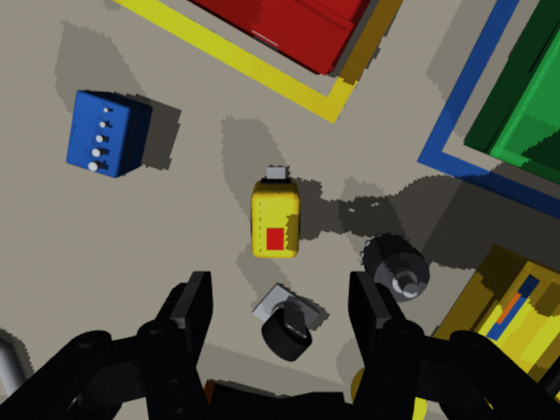

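Run:
```python
from h import *
T=np.load('pics/w15.npy')
print(px2w('wrist',[(275,220),(253,190),(299,190),(253,248),(299,248)],.046,T).round(4))
rect('w15',(22,120,40),(35,255,255),(240,170,310,265),0.046)
```

```text
[[ 0.6009 -0.2188  0.046 ]
 [ 0.5873 -0.2403  0.046 ]
 [ 0.5754 -0.2123  0.046 ]
 [ 0.6258 -0.225   0.046 ]
 [ 0.6134 -0.1955  0.046 ]]
w15 area 3109 c [ 601.1 -218.8] wh [54.8 32.6] ang 21.86 box [251 181  49  77]
```

```bash
python3 -m inch '[[[-0.05,-0.03,1.5],[0,0,0],60],[[-0.05,-0.03,3],[0,0,0],58],[[-0.05,-0.03,4.4],[0,0,0],56],[[-0.05,-0.03,4.8],[0,0,0],54],[[-0.05,-0.03,4.8],[0,0,0],30],[[-0.05,-0.03,4.8],[0,0,0],20],[[-0.05,-0.03,4.8],[0,0,0],20],[[-0.05,-0.03,4.8],[0,0,0],20]]' 60
python3 -m inch '[[[0,0,-0.5],[0,0,0],20],[[0,0,-1.5],[0,0,0],20],[[0,0,-3],[0,0,0],20],[[0,0,-3.5],[0,0,0],20]]' 60
python3 - <<'E'
from h import *
snap('wrist','w16')
go(.4103,.0328,.12,92)
E
```

```text
time_s: 24.35
tool_pos: [0.6047, -0.2171, 0.0155]
ee_rot: [179.8, -0.2, 113.0]
wrist_force: [-0.0, 0.9, 7.5]
gripper_width: 0.389
time_s: 24.75
tool_pos: [0.6068, -0.2183, 0.1077]
ee_rot: [179.6, 0.0, 113.0]
wrist_force: [0.4, 0.3, -2.1]
gripper_width: 0.392
t 24.8 pos [ 0.6071 -0.2185  0.1082] yaw 113.0 j6 -133.0 -> row [[12.329, -3.312, -0.512], [0.057, -0.001, 2.627]]
```

View pics/w16.png

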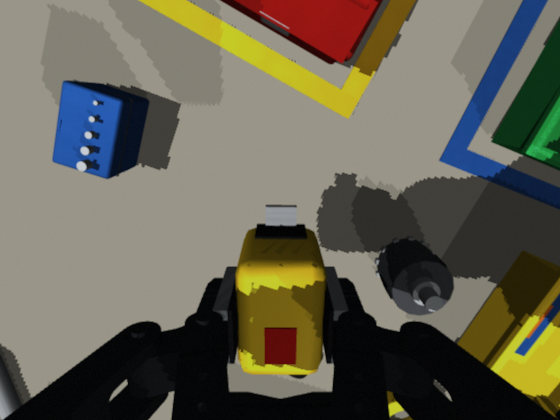

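```bash
python3 -m inch '[[[1,-0.3,-0.4],[0,0,0.2],20],[[2.5,-0.6,-0.8],[0,0,0.6],20],[[4,-1,-0.8],[0,0,1],20],[[5.5,-1.4,-0.8],[0,0,1.4],20],[[7,-1.8,-0.8],[0,0,1.8],20],[[8.5,-2.2,-0.8],[0,0,2.2],20],[[10,-2.6,-0.8],[0,0,2.6],20],[[11.3,-3,-0.8],[0,0,2.63],20]]' 60
python3 - <<'E'
from h import *
go(.4138,.0329,.0245,92)
print(robot.read_state()['gripper_width'])
E
```

```text
time_s: 25.6
tool_pos: [0.4256, 0.0133, 0.1268]
ee_rot: [179.6, -0.1, 91.9]
wrist_force: [0.1, 0.6, -2.1]
gripper_width: 0.391
t 25.6 pos [0.4256 0.0133 0.1268] yaw 91.9 j6 -90.0 -> row [[0.792, -0.476, 4.09], [0.049, -0.013, -0.017]]
0.39131215139721304
```

```bash
python3 -m inch '[[[0.6,-0.4,0],[0.05,0,0],20],[[0.79,-0.48,0.8],[0.05,0,0],20],[[0.79,-0.48,2],[0.05,0,0],20],[[0.79,-0.48,3],[0.05,0,0],20],[[0.79,-0.48,3.6],[0.05,0,0],20],[[0.79,-0.48,3.9],[0.05,0,0],20],[[0.79,-0.48,4],[0.05,0,0],20],[[0.79,-0.48,4],[0.05,0,0],20]]' 60
python3 - <<'E'
from h import *
snap('wrist','w17')
go(.4138,.0329,.0245,92)
E
```

```text
time_s: 26.4
tool_pos: [0.4137, 0.0328, 0.0268]
ee_rot: [-180.0, -0.1, 91.9]
wrist_force: [0.1, -0.3, -0.9]
gripper_width: 0.386
t 26.45 pos [0.414  0.0328 0.0271] yaw 91.9 j6 -88.0 -> row [[0.003, -0.008, 0.105], [0.003, -0.013, -0.018]]
```

View pics/w17.png

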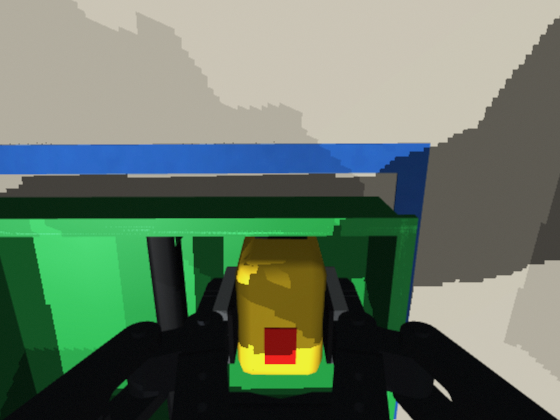

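```bash
python3 -m inch '[[[0,0,0.06],[0,0,0],20],[[0,0,0.1],[0,0,0],20],[[0,0,0.1],[0,0,0],36],[[0,0,0.1],[0,0,0],42],[[0,0,0.05],[0,0,0],43],[[0,0,-0.6],[0,0,0],43],[[0,0,-1.8],[0,0,0],43],[[0,0,-3.6],[0,0,0],60]]' 60
python3 -m inch '[[[0,0,-1.5],[0,0,0],60],[[0,0,-3],[0,0,0],60],[[0,0,-3],[0,0,0],60]]' 60
python3 - <<'E'
from h import *
snap('wrist','w18')
go(.6065,-.1155,.15,92)
E
```

```text
time_s: 27.25
tool_pos: [0.4123, 0.0325, 0.1169]
ee_rot: [-179.8, -0.1, 91.9]
wrist_force: [0.6, 0.2, -0.4]
gripper_width: 0.66
time_s: 27.55
tool_pos: [0.4156, 0.0326, 0.1965]
ee_rot: [179.7, -0.1, 91.9]
wrist_force: [0.1, -0.1, 0.0]
gripper_width: 0.706
t 27.6 pos [0.4143 0.0325 0.1942] yaw 91.9 j6 -88.0 -> row [[-6.171, 7.49, 1.769], [0.012, -0.014, -0.018]]
```

View pics/w18.png

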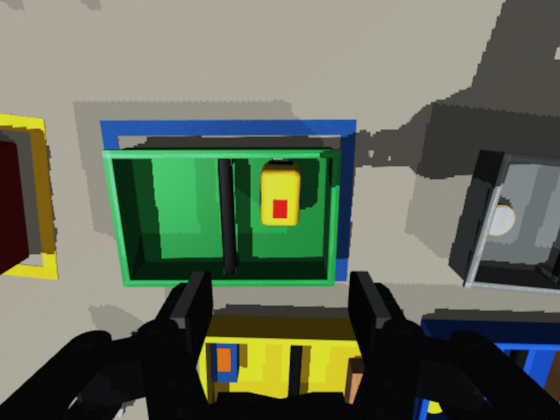

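```bash
python3 -m inch '[[[-1.2,1.4,0],[0,0,0],64],[[-2.5,3,0],[0,0,0],64],[[-3.7,4.5,0.3],[0,0,0],64],[[-5,6,0.8],[0,0,0],64],[[-6,7.3,1.4],[0,0,0],64],[[-6.17,7.49,2],[0,0,0],64],[[-6.17,7.49,2],[0,0,0],64]]'
python3 - <<'E'
from h import *
snap('wrist','w19')
go(.6065,-.1155,.010,92)
T=np.load('pics/w19.npy'); print(w2px('wrist',[[.6065,-.1155,.058],[.6065,-.1155,.04]],T))
E
```

```text
time_s: 28.3
tool_pos: [0.6045, -0.1157, 0.1402]
ee_rot: [-179.7, -0.2, 91.8]
wrist_force: [-1.4, 0.7, -0.1]
gripper_width: 0.751
t 28.35 pos [ 0.6042 -0.115   0.1416] yaw 91.8 j6 -103.0 -> row [[-0.042, 0.109, 5.264], [-0.026, -0.024, -0.022]]
[[280.28372239 227.07309617]
 [280.21703181 218.72409297]]
```

View pics/w19.png

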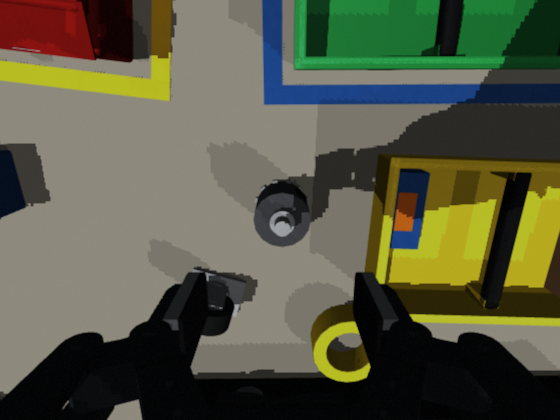

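```bash
python3 -m inch '[[[-0.03,0.05,1.5],[0,0,0],62],[[-0.03,0.05,3],[0,0,0],62],[[-0.03,0.05,4.5],[0,0,0],60],[[-0.03,0.05,5.2],[0,0,0],60],[[-0.03,0.05,5.2],[0,0,0],40],[[-0.03,0.05,5.2],[0,0,0],25],[[-0.03,0.05,5.2],[0,0,0],25],[[-0.03,0.05,5.2],[0,0,0],25]]' 60
python3 -m inch '[[[0,0,-0.5],[0,0,0],25],[[0,0,-1.5],[0,0,0],25],[[0,0,-3],[0,0,0],25],[[0,0,-4.2],[0,0,0],25]]' 60
python3 - <<'E'
from h import *
snap('wrist','w20')
go(.4675,.0347,.13,92)
E
```

```text
time_s: 29.15
tool_pos: [0.6058, -0.1152, 0.0132]
ee_rot: [-179.9, -0.2, 91.8]
wrist_force: [0.5, 0.1, -0.8]
gripper_width: 0.478
time_s: 29.55
tool_pos: [0.6065, -0.1156, 0.1214]
ee_rot: [180.0, -0.1, 91.8]
wrist_force: [0.1, -0.4, -2.2]
gripper_width: 0.474
t 29.6 pos [ 0.6092 -0.1162  0.1263] yaw 91.8 j6 -103.0 -> row [[6.213, -5.472, -0.178], [0.05, -0.007, -0.022]]
```

View pics/w20.png

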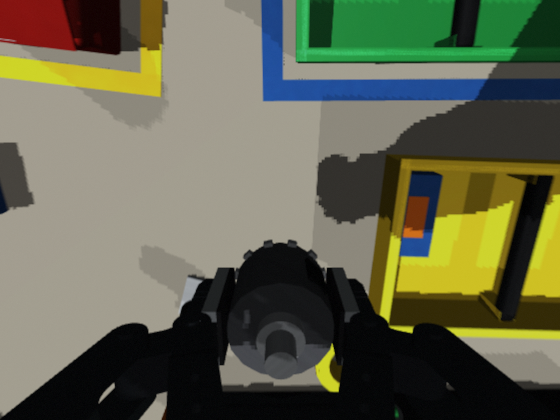

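```bash
python3 -m inch '[[[0.5,-0.5,-0.2],[0,0,0],25],[[1.5,-1.3,-0.2],[0,0,0],25],[[2.7,-2.4,-0.2],[0,0,0],25],[[3.9,-3.4,-0.2],[0,0,0],25],[[5,-4.5,-0.2],[0,0,0],25],[[5.8,-5.1,-0.2],[0,0,0],25],[[6.2,-5.47,-0.2],[0,0,0],25],[[6.2,-5.47,-0.2],[0,0,0],25]]' 60
python3 - <<'E'
from h import *
go(.4675,.0347,.0225,92)
print(robot.read_state()['gripper_width'])
E
```

```text
time_s: 30.4
tool_pos: [0.467, 0.0351, 0.1314]
ee_rot: [179.6, -0.1, 91.9]
wrist_force: [0.7, -1.2, -2.4]
gripper_width: 0.475
t 30.4 pos [0.467  0.0351 0.1314] yaw 91.9 j6 -88.0 -> row [[-0.022, -0.015, 4.355], [0.056, -0.007, -0.01]]
0.4753534692966657
```

```bash
python3 -m inch '[[[0,0,1],[0.05,0,0],25],[[0,0,2.2],[0.05,0,0],25],[[0,0,3.2],[0.05,0,0],25],[[0,0,3.9],[0.05,0,0],25],[[0,0,4.2],[0.05,0,0],25],[[0,0,4.3],[0.05,0,0],25],[[0,0,4.4],[0.05,0,0],25],[[0,0,4.4],[0.05,0,0],25]]' 60
```

```text
time_s: 31.2
tool_pos: [0.4682, 0.0349, 0.0213]
ee_rot: [180.0, -0.1, 91.9]
wrist_force: [-1.0, 0.5, -2.5]
gripper_width: 0.478
```

```bash
python3 -m inch '[[[0,0,0.05],[0,0,0],25],[[0,0,0.08],[0,0,0],25],[[0,0,0.08],[0,0,0],25]]' 60;python3 -m inch '[[[0,0,0.04],[0,0,0],25],[[0,0,0.06],[0,0,0],25],[[0,0,0.06],[0,0,0],25]]' 60
```

```text
time_s: 31.5
tool_pos: [0.4683, 0.0349, 0.0193]
ee_rot: [179.9, -0.1, 91.9]
wrist_force: [-1.8, -0.6, -1.8]
gripper_width: 0.475
time_s: 31.8
tool_pos: [0.4683, 0.0349, 0.0178]
ee_rot: [179.9, -0.1, 91.9]
wrist_force: [-1.8, 0.7, -2.6]
gripper_width: 0.474
```

Run:
```python
from h import *
snap('wrist','w21'); snap('scene','s21',(200,150,320,240),5)
```

```text
(no output)
```

View pics/w21.png

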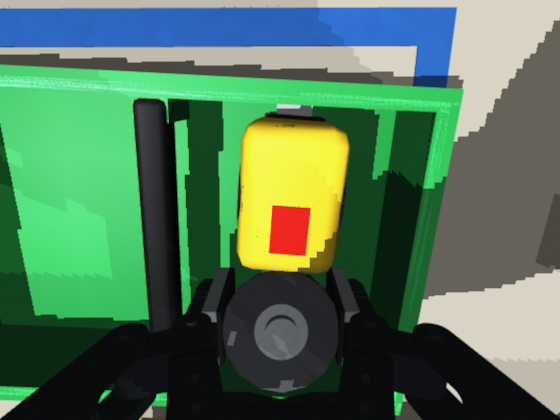

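View pics/s21.png

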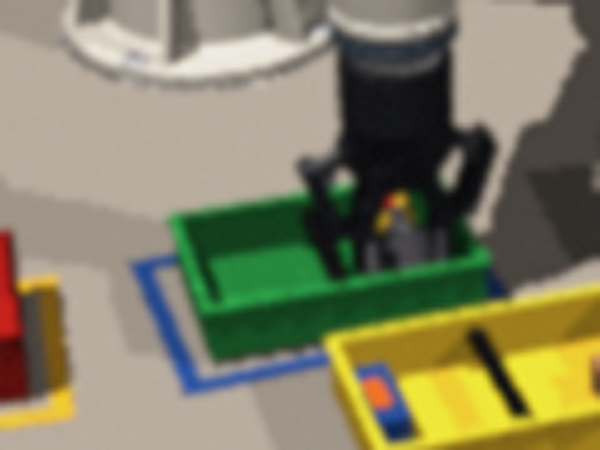

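Run:
```python
from q import *
quad('w21',[(0,66),(462,92)],(0,0),1,.048)
p=quad('w21',[(462,92),(402,412)],(0,0),1,.048); print(p)
print(quad('w21',[(247,120),(348,128),(333,270),(238,266)],(0,0),1,.055))
quad('w21',[(278,333)],(0,0),1,.049)
quad('w21',[(280,331)],(0,0),1,.067)
quad('w21',[(0,8),(455,9)],(0,0),1,0)
```

```text
c [383.9  18.1] sides [(np.float64(136.9), np.float64(88.9)), (np.float64(136.9), np.float64(88.9))]
c [446.8  86.1] sides [(np.float64(123.2), np.float64(179.6)), (np.float64(123.2), np.float64(179.6))]
[[385.22731407  86.51748355]
 [508.39149623  85.71085874]]
c [418.7  36.5] sides [(np.float64(29.3), np.float64(87.5)), (np.float64(45.6), np.float64(179.1)), (np.float64(31.3), np.float64(89.2)), (np.float64(46.5), np.float64(176.6))]
[[395.08272274  22.7996474 ]
 [396.36116284  52.02966096]
 [441.92578863  51.29101815]
 [441.50486154  20.0323493 ]]
c [471.4  34.1] sides [(np.float64(0.0), np.float64(0.0))]
c [457.4  34.3] sides [(np.float64(0.0), np.float64(0.0))]
c [355.1   9.9] sides [(np.float64(182.2), np.float64(91.8)), (np.float64(182.2), np.float64(91.8))]
```

```bash
python3 -m inch '[[[0,0,-0.2],[0,0,0],25],[[0,0,-0.5],[0,0,0],25],[[0,0,-0.9],[0,0,0],25],[[0,0,-1.5],[0,0,0],25],[[0,0,-2.1],[0,0,0],25],[[0,0,-2.8],[0,0,0],25],[[0,0,-3.4],[0,0,0],25],[[0,0,-4],[0,0,0],25]]' 60
python3 - <<'E'
from h import *
snap('wrist','w22');  snap('scene','s22',(200,130,320,220),5)
E
```

```text
time_s: 32.7
tool_pos: [0.4688, 0.0348, 0.1196]
ee_rot: [179.8, -0.1, 91.9]
wrist_force: [0.7, -0.0, -2.9]
gripper_width: 0.476
```

View pics/w22.png

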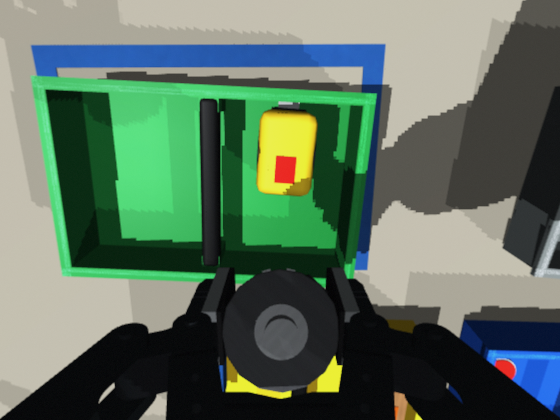

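View pics/s22.png

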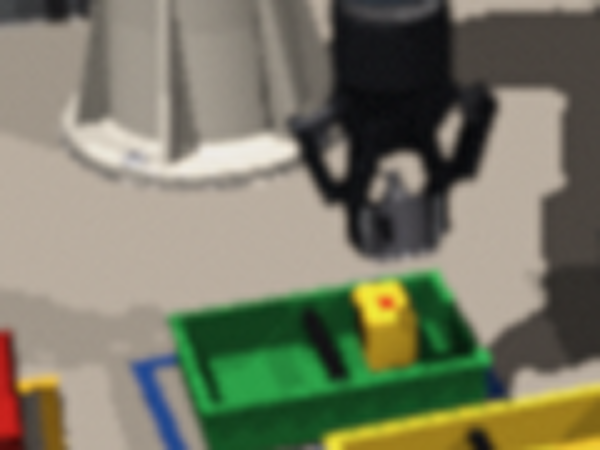

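Run:
```python
from q import *
p=quad('w22',[(34,77),(376,94),(352,281),(65,273)],(0,0),1,.048)
quad('w22',[(262,112),(315,115),(309,193),(260,189)],(0,0),1,.055)
quad('w22',[(32,45),(384,44),(367,270)],(0,0),1,.0)
c=np.array([.439,-.0147])
go()
```

```text
c [444.2 -11.2] sides [(np.float64(194.1), np.float64(89.2)), (np.float64(120.1), np.float64(178.9)), (np.float64(193.6), np.float64(90.1)), (np.float64(123.2), np.float64(179.2))]
c [419.3  36.7] sides [(np.float64(29.9), np.float64(88.8)), (np.float64(45.4), np.float64(179.1)), (np.float64(29.6), np.float64(87.1)), (np.float64(44.5), np.float64(179.4))]
c [410.7  24.1] sides [(np.float64(237.2), np.float64(92.0)), (np.float64(168.7), np.float64(2.4)), (np.float64(291.9), np.float64(56.7))]
t 32.8 pos [0.4701 0.0349 0.1204] yaw 91.9 j6 -88.0 -> row [[0.0, 0.0, 0.0], [0.044, -0.008, -0.0]]
```

Run:
```python
from h import *
go(.4196,-.0594,.12,89.5)
```

```text
t 32.8 pos [0.4701 0.0349 0.1204] yaw 91.9 j6 -88.0 -> row [[-3.704, -2.143, -0.001], [0.044, -0.009, 0.301]]
```

```bash
python3 -m inch '[[[-0.5,-0.3,0],[0,0,0.1],25],[[-1.5,-0.9,0],[0,0,0.2],25],[[-2.5,-1.5,0],[0,0,0.3],25],[[-3.4,-2,0],[0,0,0.3],25],[[-3.7,-2.14,0],[0,0,0.3],25],[[-3.7,-2.14,1],[0,0,0.3],25],[[-3.7,-2.14,2.2],[0,0,0.3],25],[[-3.7,-2.14,3],[0,0,0.3],25]]' 60
python3 - <<'E'
from h import *
snap('wrist','w23')
go(.4196,-.0594,.022,89.5)
E
```

```text
time_s: 33.6
tool_pos: [0.4195, -0.0593, 0.0435]
ee_rot: [179.7, -0.1, 89.4]
wrist_force: [0.8, -0.3, -2.6]
gripper_width: 0.473
t 33.65 pos [ 0.4181 -0.059   0.0414] yaw 89.5 j6 -98.0 -> row [[-0.015, 0.059, 0.776], [0.015, -0.014, -0.005]]
```

View pics/w23.png

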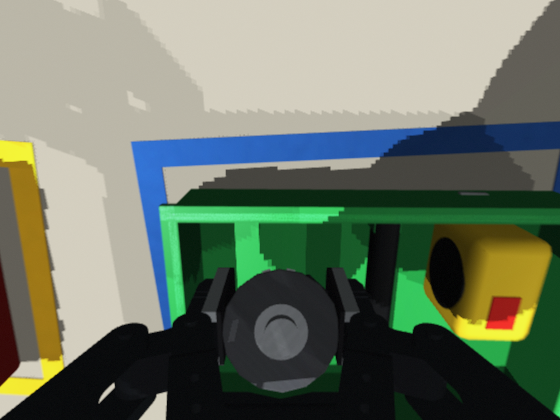

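```bash
python3 -m inch '[[[0,0.05,0.2],[0,0,0],25],[[0,0.05,0.4],[0,0,0],25],[[0,0.05,0.55],[0,0,0],25],[[0,0.05,0.65],[0,0,0],25],[[0,0.05,0.7],[0,0,0],25],[[0,0.05,0.7],[0,0,0],25]]' 20
python3 -m inch '[[[0,0,0.05],[0,0,0],25],[[0,0,0.1],[0,0,0],25],[[0,0,0.12],[0,0,0],25],[[0,0,0.12],[0,0,0],25]]' 20
```

```text
time_s: 34.25
tool_pos: [0.4195, -0.059, 0.0241]
ee_rot: [179.9, -0.1, 89.5]
wrist_force: [-0.3, 0.7, -1.6]
gripper_width: 0.48
time_s: 34.65
tool_pos: [0.4195, -0.059, 0.0211]
ee_rot: [179.9, -0.1, 89.5]
wrist_force: [1.3, -0.3, -2.0]
gripper_width: 0.474
```

```bash
python3 -m inch '[[[0,0,0.05],[0,0,0],25],[[0,0,0.1],[0,0,0],25],[[0,0,0.1],[0,0,0],25]]' 20
python3 - <<'E'
from h import *
snap('wrist','w24')
E
```

```text
time_s: 34.95
tool_pos: [0.4194, -0.059, 0.0184]
ee_rot: [179.9, -0.1, 89.5]
wrist_force: [1.1, 0.0, -1.9]
gripper_width: 0.471
```

View pics/w24.png

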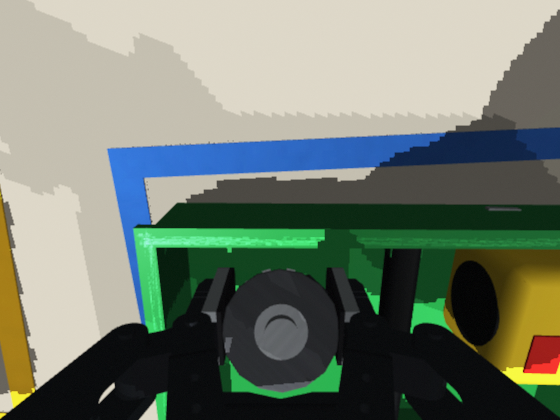

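```bash
python3 -m inch '[[[0,0,0.06],[0,0,0],25],[[0,0,0.12],[0,0,0],25],[[0,0,0.12],[0,0,0],25]]' 20
python3 -m inch '[[[0,0,0.05],[0,0,0],25],[[0,0,0.1],[0,0,0],25],[[0,0,0.1],[0,0,0],25]]' 20
```

```text
time_s: 35.3
tool_pos: [0.4198, -0.059, 0.0159]
ee_rot: [179.8, -0.1, 89.5]
wrist_force: [-3.0, 0.0, 11.9]
gripper_width: 0.474
time_s: 35.6
tool_pos: [0.4202, -0.0591, 0.0152]
ee_rot: [179.8, -0.1, 89.5]
wrist_force: [-8.4, 1.9, 42.2]
gripper_width: 0.474
```

```bash
python3 -m inch '[[[0,0,-0.1],[0,0,0],25],[[0,0,-0.1],[0,0,0],46],[[0,0,-0.1],[0,0,0],48],[[0,0,-0.1],[0,0,0],48]]' 20
python3 - <<'E'
from h import *
snap('wrist','w25')
E
```

```text
time_s: 36.0
tool_pos: [0.4201, -0.059, 0.0174]
ee_rot: [179.8, -0.1, 89.5]
wrist_force: [0.7, -0.3, 0.3]
gripper_width: 0.561
```

View pics/w25.png

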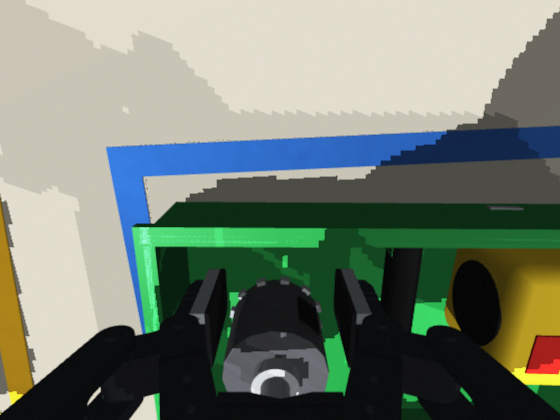

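```bash
python3 -m inch '[[[0,0,-0.8],[0,0,0],48],[[0,0,-2],[0,0,0],48],[[0,0,-4],[0,0,0],60],[[0,0,-6],[0,0,0],60],[[0,0,-6],[0,0,0],60]]' 60
python3 - <<'E'
from h import *
snap('wrist','w26'); go()
E
```

```text
time_s: 36.55
tool_pos: [0.4233, -0.0599, 0.1729]
ee_rot: [179.3, -0.0, 89.5]
wrist_force: [-0.2, -0.0, -0.1]
gripper_width: 0.703
t 36.6 pos [ 0.4218 -0.0597  0.1702] yaw 89.5 j6 -98.0 -> row [[0.0, 0.0, 0.0], [0.068, -0.007, -0.0]]
```

View pics/w26.png

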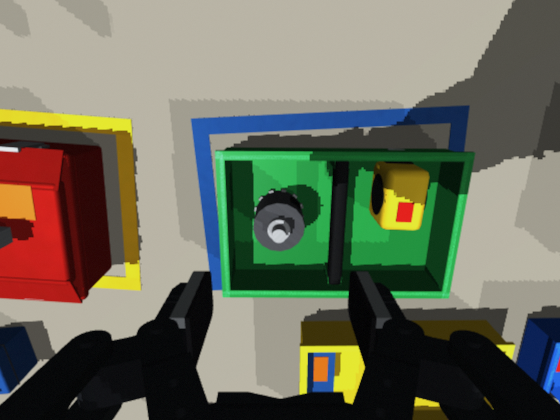

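Run:
```python
from q import *
p=quad('w26',[(217,152),(473,153),(448,297),(222,297)],(0,0),1,.048)
quad('w26',[(278,217)],(0,0),1,.049)
quad('w26',[(279,232)],(0,0),1,.067)
p=quad('w26',[(192,119),(467,107),(446,280),(220,290)],(0,0),1,.0)
```

```text
c [445.5 -12.3] sides [(np.float64(192.3), np.float64(89.2)), (np.float64(123.9), np.float64(179.5)), (np.float64(195.1), np.float64(89.5)), (np.float64(124.7), np.float64(178.1))]
c [433.8 -61.9] sides [(np.float64(0.0), np.float64(0.0))]
c [439.5 -61.1] sides [(np.float64(0.0), np.float64(0.0))]
c [440.3 -13.2] sides [(np.float64(235.1), np.float64(91.8)), (np.float64(165.9), np.float64(1.9)), (np.float64(227.2), np.float64(92.3)), (np.float64(168.0), np.float64(4.6))]
```

Run:
```python
from h import *
go(.4355,-.0612,.020,89.5)
```

```text
t 36.6 pos [ 0.4218 -0.0597  0.1702] yaw 89.5 j6 -98.0 -> row [[-0.062, 0.491, 6.014], [0.068, -0.007, -0.005]]
```

```bash
python3 -m inch '[[[-0.06,0.5,1.5],[0.07,0,0],50],[[-0.06,0.55,3],[0.07,0,0],50],[[-0.06,0.55,4.4],[0.07,0,0],50],[[-0.06,0.55,5.5],[0.07,0,0],50],[[-0.06,0.55,6],[0.07,0,0],50],[[-0.06,0.55,6],[0.07,0,0],30],[[-0.06,0.55,6],[0.07,0,0],25],[[-0.06,0.55,6],[0.07,0,0],25]]' 80
python3 - <<'E'
from h import *
snap('wrist','w27'); go(.417,-.0612,.028,89.3)
E
```

```text
time_s: 37.4
tool_pos: [0.437, -0.0612, 0.0206]
ee_rot: [-180.0, -0.1, 89.5]
wrist_force: [0.2, -0.1, -1.4]
gripper_width: 0.468
t 37.45 pos [ 0.4373 -0.0612  0.0209] yaw 89.5 j6 -98.0 -> row [[-0.008, -0.812, -0.286], [0.005, -0.006, 0.02]]
```

View pics/w27.png

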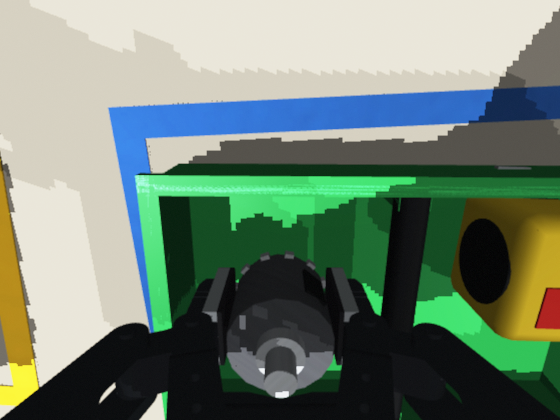

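```bash
python3 -m inch '[[[0,0,-0.2],[0,0,0],25],[[0,-0.2,-0.3],[0,0,0],25],[[0,-0.5,-0.3],[0,0,0],25],[[0,-0.75,-0.3],[0,0,0],25],[[0,-0.75,-0.2],[0,0,0],25],[[0,-0.75,-0.08],[0,0,0],25],[[0,-0.75,0],[0,0,0],25],[[0,-0.75,0.02],[0,0,0],25]]' 80
```

```text
time_s: 38.25
tool_pos: [0.4186, -0.061, 0.0199]
ee_rot: [180.0, -0.1, 89.5]
wrist_force: [0.1, 0.0, -2.5]
gripper_width: 0.471
```

```bash
python3 -m inch '[[[0,0,0.04],[0,0,0],25],[[0,0,0.04],[0,0,0],46],[[0,0,0.04],[0,0,0],49],[[0,0,0.04],[0,0,0],49],[[0,0,-1],[0,0,0],49],[[0,0,-2.5],[0,0,0],49],[[0,0,-4],[0,0,0],60],[[0,0,-6],[0,0,0],60]]' 80
python3 - <<'E'
from h import *
snap('wrist','w28'); go(.594,-.344,.15,94)
E
```

```text
time_s: 39.05
tool_pos: [0.4173, -0.061, 0.1706]
ee_rot: [-179.9, -0.1, 89.5]
wrist_force: [0.8, -0.5, 0.3]
gripper_width: 0.704
t 39.1 pos [ 0.4216 -0.0616  0.1783] yaw 89.5 j6 -98.0 -> row [[-11.229, 6.993, 1.192], [0.059, 0.004, -0.568]]
```

View pics/w28.png

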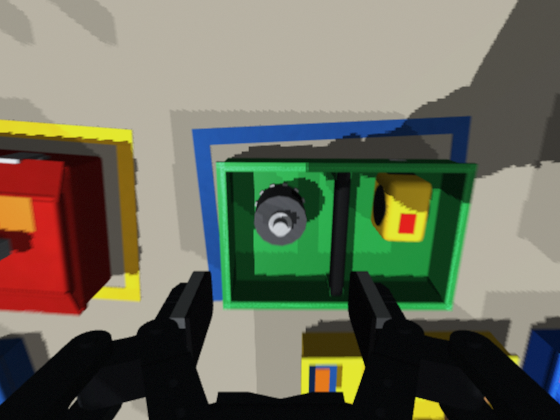

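Run:
```python
from q import *
p=quad('w28',[(217,163),(475,165),(450,308),(223,308)],(0,0),1,.048)
rect('w28',(50,100,30),(75,255,255),(0,0,560,420),0.048)
rect('w26',(50,100,30),(75,255,255),(0,0,560,420),0.048)
go(.466,-.0125,.06,89.4)
```

```text
c [446.3 -12.3] sides [(np.float64(194.6), np.float64(89.0)), (np.float64(123.8), np.float64(179.1)), (np.float64(195.6), np.float64(89.4)), (np.float64(125.3), np.float64(178.7))]
w28 area 26381 c [445.1 -12. ] wh [196.9 130.1] ang 89.0 box [216 158 261 153]
w26 area 26705 c [444.2 -12.2] wh [195.4 128.2] ang 88.99 box [215 148 260 151]
t 39.1 pos [ 0.4216 -0.0616  0.1783] yaw 89.5 j6 -98.0 -> row [[1.983, 1.718, 4.747], [0.059, 0.001, 0.007]]
```

```bash
python3 -m inch '[[[1,0.9,1],[0.05,0,0],40],[[2,1.7,2.5],[0.05,0,0.02],34],[[2,1.75,4.2],[0.05,0,0.05],32],[[2,1.75,5.5],[0.05,0,0.05],30],[[2,1.75,6.3],[0.05,0,0.05],30],[[2,1.75,6.42],[0.05,0,0.05],30],[[2,1.75,6.42],[0.05,0,0.05],5],[[2,1.75,6.42],[0.05,0,0.05],5]]' 70
python3 -m inch '[[[0,0,0],[0,0,0],5],[[0,0,0],[0,0,0],5]]' 70
python3 - <<'E'
from h import *
snap('wrist','w29'); go(.4598,-.0143,.018,92.05)
E
```

```text
time_s: 39.9
tool_pos: [0.4675, -0.0122, 0.0191]
ee_rot: [179.9, 0.0, 89.0]
wrist_force: [-0.8, -0.1, -4.4]
gripper_width: 0.123
time_s: 40.1
tool_pos: [0.4681, -0.0122, 0.0199]
ee_rot: [179.8, 0.0, 89.1]
wrist_force: [-0.0, -0.5, -6.8]
gripper_width: 0.122
t 40.15 pos [ 0.4679 -0.0122  0.0197] yaw 89.0 j6 -91.0 -> row [[-0.089, -0.324, 0.069], [0.024, 0.002, -0.376]]
```

View pics/w29.png

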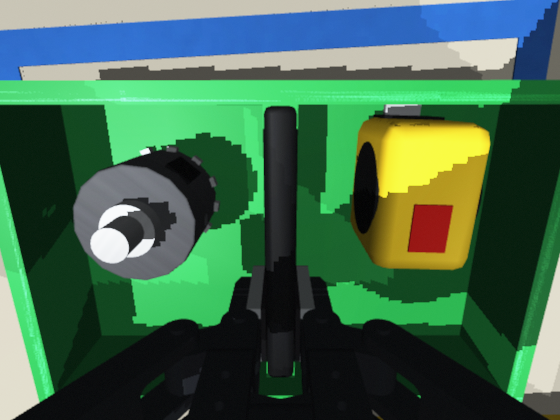

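```bash
python3 -m inch '[[[-0.02,-0.05,0.04],[0,0,-0.1],5],[[-0.05,-0.12,0.04],[0,0,-0.22],5],[[-0.084,-0.2,0.04],[0,0,-0.34],5],[[-0.084,-0.23,0.04],[0,0,-0.38],5],[[-0.084,-0.23,0.04],[0,0,-0.38],5]]' 70
python3 -m inch '[[[0,0,0],[0,0,0],20],[[0,0,0],[0,0,0],28],[[0,0,0],[0,0,0],28],[[0,0,-1],[0,0,0],28],[[0,0,-2.5],[0,0,0],40],[[0,-0.6,-4.5],[0,0,0],60],[[0,-1.5,-6.5],[0,0,0],60],[[0,-1.5,-8.5],[0,0,0],60]]' 70
python3 - <<'E'
from h import *
snap('wrist','w30'); go(.594,-.344,.15,94)
rect('w30',(50,100,30),(75,255,255),(0,0,560,420),0.048)
E
```

```text
time_s: 40.65
tool_pos: [0.4623, -0.0143, 0.0189]
ee_rot: [179.8, 0.0, 92.1]
wrist_force: [1.9, 0.7, -2.3]
gripper_width: 0.122
time_s: 41.45
tool_pos: [0.4213, -0.0156, 0.2257]
ee_rot: [180.0, 0.0, 92.1]
wrist_force: [1.1, 0.6, 0.2]
gripper_width: 0.7
t 41.5 pos [ 0.4261 -0.0157  0.2336] yaw 92.1 j6 -94.0 -> row [[-13.363, 6.191, 3.436], [0.087, 0.01, -0.238]]
w30 area 18832 c [441.2 -15.2] wh [127.7 196.7] ang 1.97 box [171 142 219 130]
```

View pics/w30.png

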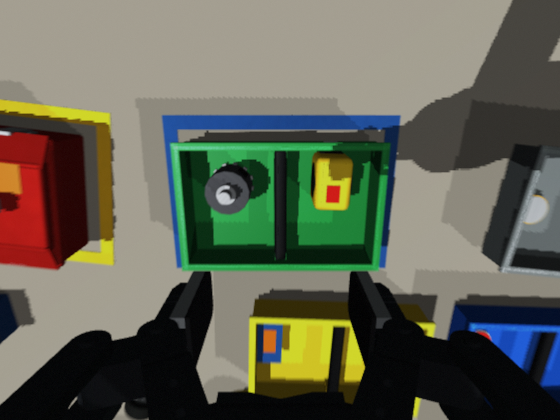

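```bash
python3 -m inch '[[[-2,1,0],[0.08,0,0],60],[[-4,2,0],[0.08,0,0],60],[[-6,3,0],[0.08,0,-0.1],60],[[-8,4,0.5],[0.08,0,-0.2],60],[[-9.8,4.8,1],[0.08,0,-0.24],60],[[-11.5,5.5,2],[0.08,0,-0.24],60],[[-13.2,6,3],[0.08,0,-0.24],60],[[-13.4,6.2,3.8],[0.08,0,-0.24],60]]' 
python3 -m inch '[[[0,0,0],[0,0,0],60],[[0,0,0],[0,0,0],60]]'
python3 - <<'E'
from h import *
snap('wrist','w31'); go(.594,-.344,.011,94)
E
```

```text
time_s: 42.3
tool_pos: [0.5958, -0.3483, 0.1411]
ee_rot: [179.8, 0.2, 94.0]
wrist_force: [0.7, 1.1, 0.5]
gripper_width: 0.704
time_s: 42.5
tool_pos: [0.5951, -0.3485, 0.1396]
ee_rot: [179.9, 0.1, 93.9]
wrist_force: [-0.7, -0.1, -0.0]
gripper_width: 0.7
t 42.55 pos [ 0.5955 -0.3479  0.1411] yaw 93.9 j6 -124.0 -> row [[0.176, -0.065, 5.203], [0.02, 0.02, -0.008]]
```

View pics/w31.png

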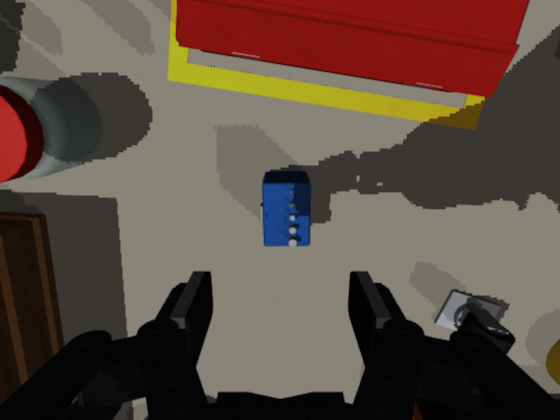

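```bash
python3 -m inch '[[[0.17,-0.07,1.5],[0,0,0],60],[[0.17,-0.07,3],[0,0,0],58],[[0.17,-0.07,4.5],[0,0,0],56],[[0.17,-0.07,5.2],[0,0,0],54],[[0.17,-0.07,5.2],[0,0,0],30],[[0.17,-0.07,5.2],[0,0,0],20],[[0.17,-0.07,5.2],[0,0,0],20],[[0.17,-0.07,5.2],[0,0,0],20]]' 80
python3 -m inch '[[[0,0,-0.5],[0,0,0],20],[[0,0,-1.5],[0,0,0],20],[[0,0,-3],[0,0,0],20],[[0,0,-4.5],[0,0,0],20]]' 80
python3 - <<'E'
from h import *
snap('wrist','w32')
c=np.array([.4405,-.0151]);a=np.radians(2)
for n,t in dict(drill=(30,-48.5),cast=(31,48.5)).items():
    print(n,(c+np.array([[np.cos(a),-np.sin(a)],[np.sin(a),np.cos(a)]])@np.array(t)/1000).round(4))
go(.4722,-.0625,.135,92)
E
```

```text
time_s: 43.35
tool_pos: [0.5949, -0.3447, 0.013]
ee_rot: [179.7, 0.3, 93.9]
wrist_force: [0.8, -0.9, -1.8]
gripper_width: 0.383
time_s: 43.75
tool_pos: [0.5942, -0.3442, 0.1279]
ee_rot: [179.7, 0.3, 93.9]
wrist_force: [0.8, -0.6, -1.0]
gripper_width: 0.383
drill [ 0.4722 -0.0625]
cast [0.4698 0.0345]
t 43.8 pos [ 0.5974 -0.3461  0.1353] yaw 93.9 j6 -124.0 -> row [[11.659, -4.216, -0.157], [0.094, 0.068, 0.242]]
```

View pics/w32.png

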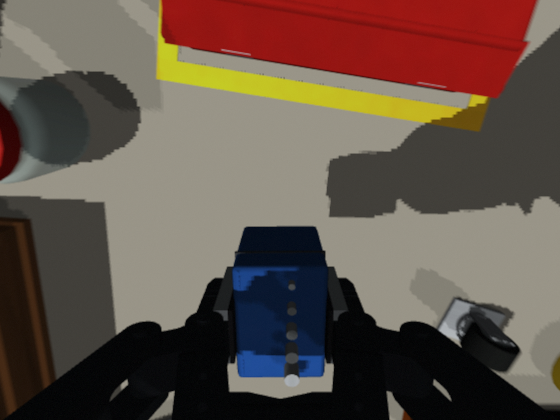

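```bash
python3 -m inch '[[[0.6,-0.2,-0.2],[0.1,0.07,0],20],[[1.8,-0.7,-0.3],[0.1,0.07,0.05],20],[[3.3,-1.2,-0.3],[0.1,0.07,0.1],20],[[4.9,-1.8,-0.3],[0.1,0.07,0.15],20],[[6.5,-2.4,-0.3],[0.1,0.07,0.2],20],[[8.1,-3,-0.3],[0.1,0.07,0.24],20],[[9.7,-3.6,-0.3],[0.1,0.07,0.24],20],[[11,-4.2,-0.3],[0.1,0.07,0.24],20]]' 80
python3 - <<'E'
from h import *
go(.469,-.0625,.08,92)
print(robot.read_state()['gripper_width'])
E
```

```text
time_s: 44.6
tool_pos: [0.4719, -0.0767, 0.1391]
ee_rot: [-179.9, -0.0, 92.0]
wrist_force: [-0.2, 0.6, -2.1]
gripper_width: 0.386
t 44.6 pos [ 0.4719 -0.0767  0.1391] yaw 92.0 j6 -101.0 -> row [[0.568, -0.091, 2.363], [-0.012, -0.006, 0.003]]
0.38602086523835527
```

```bash
python3 -m inch '[[[0.45,-0.09,0],[0,0,0],20],[[0.57,-0.1,0.3],[0,0,0],20],[[0.57,-0.1,1.2],[0,0,0],20],[[0.57,-0.1,2],[0,0,0],20],[[0.57,-0.1,2.3],[0,0,0],20],[[0.57,-0.1,2.3],[0,0,0],20]]' 80
python3 - <<'E'
from h import *
snap('wrist','w33')
go(.469,-.0625,.0215,92)
E
```

```text
time_s: 45.2
tool_pos: [0.4684, -0.0629, 0.0806]
ee_rot: [-179.8, -0.1, 92.0]
wrist_force: [-0.1, -0.1, -0.8]
gripper_width: 0.388
t 45.25 pos [ 0.4689 -0.0629  0.0814] yaw 92.0 j6 -100.0 -> row [[0.014, 0.01, 2.395], [-0.018, -0.007, -0.001]]
```

View pics/w33.png

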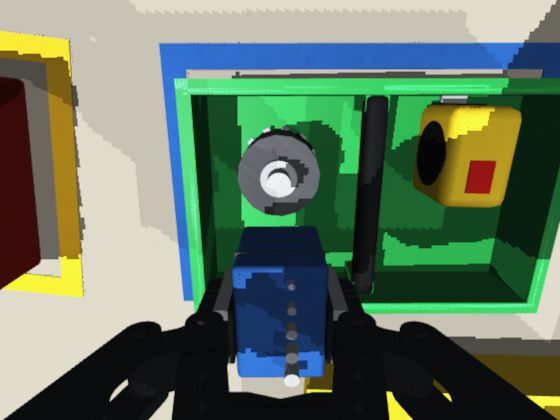

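Run:
```python
from q import *
quad('w33',[(234,267),(327,267),(325,376),(238,376)],(0,0),1,.0814-.0125+.044)
quad('w33',[(279,173)],(0,0),1,.049)
quad('w33',[(278,182)],(0,0),1,.067)
quad('w33',[(177,80),(205,309),(536,312)],(0,0),1,.048)
```

```text
c [467.2 -62.8] sides [(np.float64(32.0), np.float64(92.0)), (np.float64(46.1), np.float64(3.3)), (np.float64(33.4), np.float64(92.0)), (np.float64(46.1), np.float64(1.6))]
c [423.8 -65.2] sides [(np.float64(0.0), np.float64(0.0))]
c [424.4 -65.6] sides [(np.float64(0.0), np.float64(0.0))]
c [461.6 -44.8] sides [(np.float64(122.1), np.float64(4.4)), (np.float64(188.9), np.float64(91.4)), (np.float64(230.2), np.float64(59.4))]
```

```bash
python3 -m inch '[[[0,0.2,0.2],[0,0,0],20],[[0,0.2,0.8],[0,0,0],20],[[0,0.2,1.4],[0,0,0],20],[[0,0.2,1.9],[0,0,0],20],[[0,0.2,2.2],[0,0,0],20],[[0,0.2,2.2],[0,0,0],20]]' 80
python3 - <<'E'
from h import *
snap('wrist','w34')
go(.4737,-.0625,.0215,92)
E
```

```text
time_s: 45.85
tool_pos: [0.4797, -0.0634, 0.0318]
ee_rot: [179.5, 0.0, 92.0]
wrist_force: [-8.7, 1.7, 61.3]
gripper_width: 0.388
t 45.9 pos [ 0.4798 -0.0634  0.0317] yaw 92.0 j6 -100.0 -> row [[0.046, -0.246, 0.407], [0.062, 0.006, -0.002]]
```

View pics/w34.png

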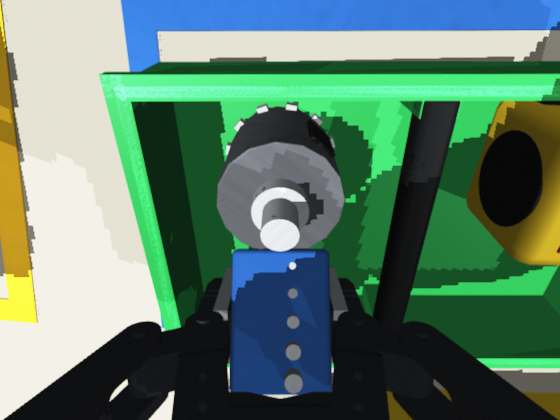

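```bash
python3 -m inch '[[[0,0,-0.4],[0,0,0],20],[[0,-0.2,-1],[0,0,0],20],[[0,-0.3,-2],[0,0,0],20],[[0,-0.3,-3],[0,0,0],20],[[0,-0.3,-3],[0,0,0],20]]' 80
python3 - <<'E'
from h import *
snap('wrist','w35')
snap('scene','s35',(200,150,320,240),5)
go(.4737,-.0625,.0215,92)
E
```

```text
time_s: 46.4
tool_pos: [0.4747, -0.0642, 0.1101]
ee_rot: [179.1, 0.1, 92.0]
wrist_force: [1.1, 0.1, -1.2]
gripper_width: 0.389
t 46.5 pos [ 0.4727 -0.0638  0.1073] yaw 92.0 j6 -100.0 -> row [[0.057, 0.005, 3.432], [0.079, 0.009, -0.002]]
```

View pics/w35.png

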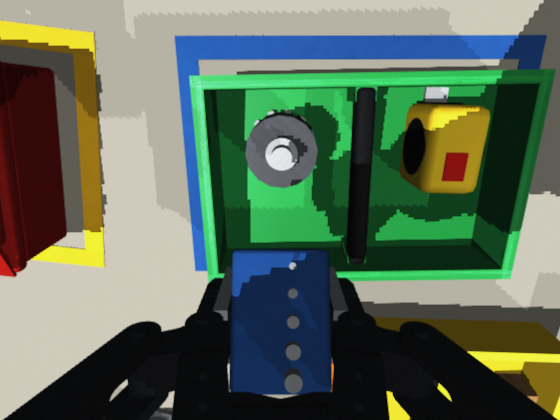

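View pics/s35.png

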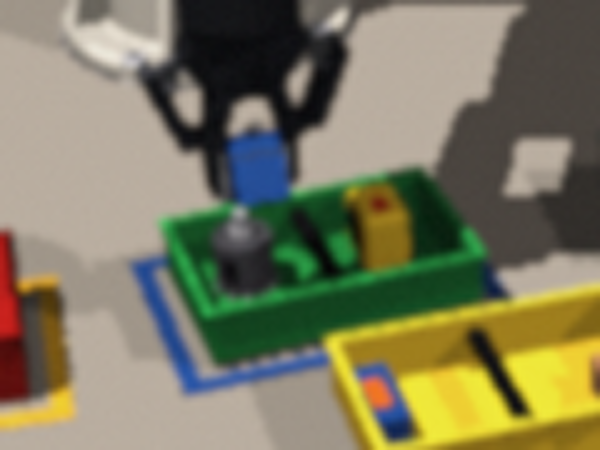

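Run:
```python
import cv2
im=cv2.imread('pics/w30_raw.png')
cv2.imwrite('pics/w30z.png',cv2.resize(im[130:280,160:400],None,fx=3.3,fy=3.3,interpolation=cv2.INTER_CUBIC))
```

```text
(no output)
```

View pics/w30z.png

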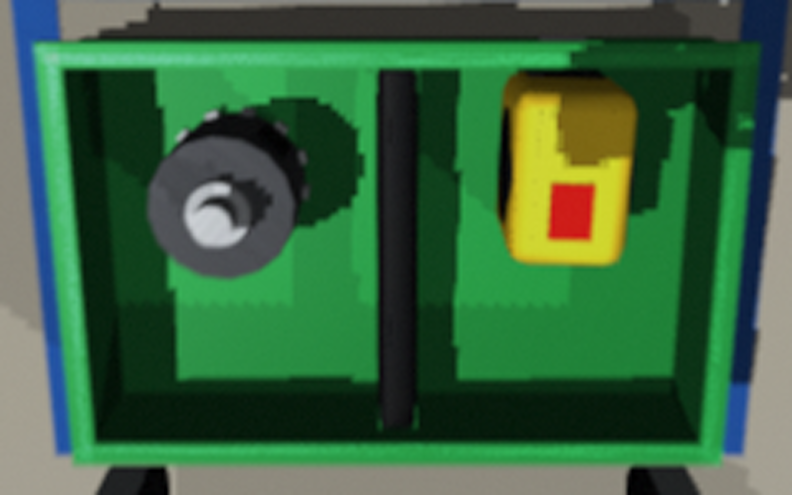

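Run:
```python
from q import *
for r,z in ((382,.009),(402,.009),(440,.048),(462,.048),(45,.048),(68,.048)):
    print(r,z,px2w('wrist',[(160+250/3.3,130+r/3.3)],z,np.load('pics/w30.npy')).round(4))
for c,z in ((118,.009),(380,.009),(95,.048),(65,.048)):
    print(c,z,px2w('wrist',[(160+c/3.3,130+370/3.3)],z,np.load('pics/w30.npy')).round(4))
```

```text
382 0.009 [[ 0.4961 -0.0622  0.009 ]]
402 0.009 [[ 0.5033 -0.0622  0.009 ]]
440 0.048 [[ 0.4983 -0.0575  0.048 ]]
462 0.048 [[ 0.5057 -0.0575  0.048 ]]
45 0.048 [[ 0.3805 -0.0572  0.048 ]]
68 0.048 [[ 0.3867 -0.0572  0.048 ]]
118 0.009 [[ 0.4934 -0.106   0.009 ]]
380 0.009 [[ 0.4901 -0.019   0.009 ]]
95 0.048 [[ 0.4772 -0.1033  0.048 ]]
65 0.048 [[ 0.4775 -0.1122  0.048 ]]
```

Run:
```python
from q import *
quad('w35',[(408,104),(490,108),(478,192),(405,186)],(0,0),1,.055)
quad('w35',[(281,151)],(0,0),1,.049)
p=quad('w35',[(192,77),(552,72),(511,275),(214,278)],(0,0),1,.048)
go(.585,-.215,.11,92)
```

```text
c [419.   24.6] sides [(np.float64(43.8), np.float64(89.3)), (np.float64(46.1), np.float64(4.4)), (np.float64(42.3), np.float64(87.2)), (np.float64(44.8), np.float64(6.4))]
c [424.1 -65.8] sides [(np.float64(0.0), np.float64(0.0))]
c [442.4 -14.8] sides [(np.float64(192.2), np.float64(92.7)), (np.float64(121.4), np.float64(3.7)), (np.float64(191.5), np.float64(92.7)), (np.float64(121.4), np.float64(4.1))]
t 46.5 pos [ 0.4727 -0.0638  0.1073] yaw 92.0 j6 -100.0 -> row [[-6.198, 4.282, -0.053], [0.079, 0.009, -0.002]]
```

```bash
python3 -m inch '[[[-0.6,0.4,-0.2],[0.08,0,0],20],[[-1.8,1.2,-0.2],[0.08,0,0],20],[[-3.2,2.2,-0.2],[0.08,0,0],20],[[-4.6,3.2,-0.2],[0.08,0,0],20],[[-5.8,4,-0.2],[0.08,0,0],20],[[-6.2,4.28,0.5],[0.08,0,0],20],[[-6.2,4.28,2],[0.08,0,0],20],[[-6.2,4.28,3.2],[0.08,0,0],20]]' 80
python3 -m inch '[[[0,0,0.2],[0,0,0],20],[[0,0,0.4],[0,0,0],20],[[0,0,0.4],[0,0,0],20]]' 80
python3 -c "
from h import *
go(.585,-.215,.01,92)"
```

```text
time_s: 47.3
tool_pos: [0.5852, -0.2155, 0.0256]
ee_rot: [-179.9, 0.0, 91.9]
wrist_force: [-0.9, -0.3, -2.3]
gripper_width: 0.387
time_s: 47.6
tool_pos: [0.5853, -0.2155, 0.0155]
ee_rot: [-179.9, 0.0, 91.9]
wrist_force: [0.3, 0.3, -1.2]
gripper_width: 0.385
t 47.6 pos [ 0.5853 -0.2155  0.0155] yaw 91.9 j6 -112.0 -> row [[0.02, -0.012, 0.221], [-0.014, 0.003, -0.008]]
```

```bash
python3 -m inch '[[[0,0,0.1],[0,0,0],20],[[0,0,0.2],[0,0,0],20],[[0,0,0.2],[0,0,0],20]]' 40
python3 -m inch '[[[0,0,0.06],[0,0,0],20],[[0,0,0.1],[0,0,0],20],[[0,0,0.1],[0,0,0],20]]' 40
```

```text
time_s: 47.9
tool_pos: [0.5857, -0.2155, 0.0112]
ee_rot: [-179.9, 0.0, 91.9]
wrist_force: [0.2, 0.3, -1.6]
gripper_width: 0.389
time_s: 48.2
tool_pos: [0.586, -0.2156, 0.0092]
ee_rot: [-180.0, 0.1, 91.9]
wrist_force: [-0.7, -0.4, 2.9]
gripper_width: 0.379
```

```bash
python3 -m inch '[[[0,0,0],[0,0,0],40],[[0,0,0],[0,0,0],50],[[0,0,0],[0,0,0],50],[[0,0,-1.5],[0,0,0],50],[[0,0,-3.5],[0,0,0],50],[[0,0,-5.5],[0,0,0],50],[[0,0,-5.5],[0,0,0],50]]' 80
python3 - <<'E'
from h import *
snap('wrist','w36')
go(.4245,-.0652,.15,92)
E
```

```text
time_s: 48.9
tool_pos: [0.5901, -0.217, 0.1538]
ee_rot: [179.4, 0.3, 91.9]
wrist_force: [-0.4, -0.2, -0.1]
gripper_width: 0.584
t 48.95 pos [ 0.5885 -0.2164  0.1506] yaw 91.9 j6 -112.0 -> row [[6.267, -6.35, -0.042], [0.047, 0.028, -0.007]]
```

View pics/w36.png

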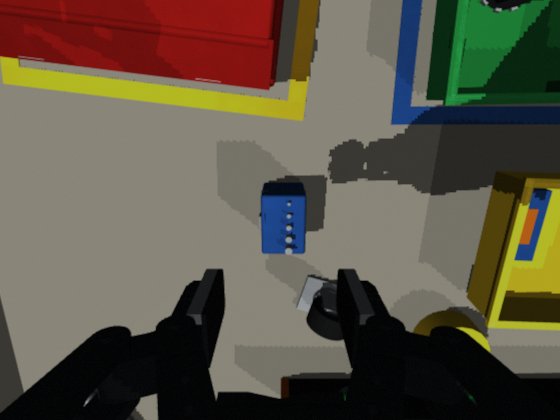

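```bash
python3 -m inch '[[[1,-1,0],[0.05,0,0],50],[[2.2,-2.2,0],[0.05,0,0],50],[[3.5,-3.5,0],[0.05,0,0],50],[[4.7,-4.8,0],[0.05,0,0],50],[[5.8,-5.9,0],[0.05,0,0],50],[[6.27,-6.35,0.1],[0.05,0,0],50],[[6.27,-6.35,1.5],[0.05,0,0],50],[[6.27,-6.35,2.5],[0.05,0,0],50]]' 80
python3 - <<'E'
from h import *
snap('wrist','w37')
go(.4245,-.0648,.02,92)
E
```

```text
time_s: 49.75
tool_pos: [0.4248, -0.0651, 0.0852]
ee_rot: [180.0, 0.2, 92.0]
wrist_force: [0.2, -1.3, -0.6]
gripper_width: 0.582
t 49.8 pos [ 0.4227 -0.0649  0.0821] yaw 92.0 j6 -100.0 -> row [[0.009, 0.085, 2.483], [-0.035, 0.023, -0.002]]
```

View pics/w37.png

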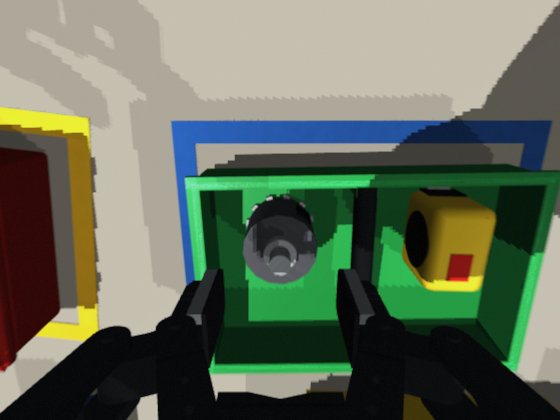

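```bash
python3 -m inch '[[[0.01,0.08,0.8],[0,0,0],50],[[0.01,0.08,1.7],[0,0,0],50],[[0.01,0.08,2.3],[0,0,0],50],[[0.01,0.08,2.48],[0,0,0],50],[[0.01,0.08,2.48],[0,0,0],30],[[0.01,0.08,2.48],[0,0,0],25],[[0.01,0.08,2.48],[0,0,0],25],[[0.01,0.08,2.48],[0,0,0],25]]' 80
python3 -m inch '[[[0,0,-0.25],[0,0,0],25],[[0,-0.15,-0.3],[0,0,0],25],[[0,-0.35,-0.3],[0,0,0],25],[[0,-0.52,-0.3],[0,0,0],25],[[0,-0.52,-0.2],[0,0,0],25],[[0,-0.52,-0.08],[0,0,0],25],[[0,-0.52,0],[0,0,0],25],[[0,-0.52,0.02],[0,0,0],25]]' 80
```

```text
time_s: 50.6
tool_pos: [0.4248, -0.0649, 0.0206]
ee_rot: [-179.8, 0.2, 92.0]
wrist_force: [-1.0, -0.2, -1.2]
gripper_width: 0.468
time_s: 51.4
tool_pos: [0.4118, -0.0653, 0.0198]
ee_rot: [-179.8, 0.2, 92.0]
wrist_force: [0.2, -0.7, -1.7]
gripper_width: 0.471
```

```bash
python3 -m inch '[[[0,0,0.04],[0,0,0],25],[[0,0,0.04],[0,0,0],46],[[0,0,0.04],[0,0,0],49],[[0,0,0.04],[0,0,0],49],[[0,0,-1],[0,0,0],49],[[0,0,-2.5],[0,0,0],49],[[0,0.5,-4.5],[0,0,0],60],[[0,1.5,-6.5],[0,0,0],60]]' 80
python3 - <<'E'
from h import *
snap('wrist','w38'); T=np.load('pics/w36.npy')
from q import quad
quad('w36',[(262,196),(305,196),(305,253),(263,253)],(0,0),1,.044)
go(.587,-.216,.13,92)
E
```

```text
time_s: 52.2
tool_pos: [0.4453, -0.0635, 0.1771]
ee_rot: [-179.7, 0.2, 92.0]
wrist_force: [1.5, 0.1, -1.6]
gripper_width: 0.703
c [ 602.1 -214.8] sides [(np.float64(31.7), np.float64(92.0)), (np.float64(46.0), np.float64(3.2)), (np.float64(32.7), np.float64(92.1)), (np.float64(46.0), np.float64(2.0))]
t 52.25 pos [ 0.4539 -0.0642  0.1846] yaw 92.0 j6 -100.0 -> row [[-6.24, 5.097, 2.256], [0.057, 0.037, -0.005]]
```

View pics/w38.png

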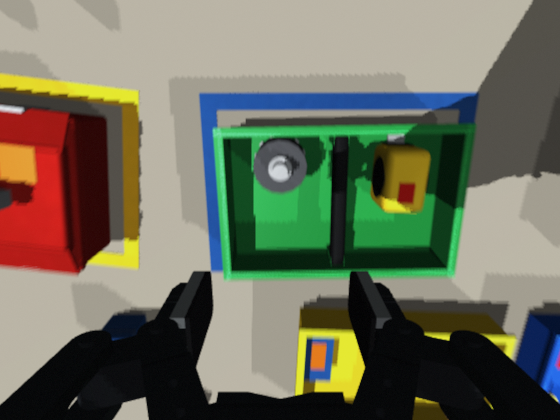

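```bash
python3 - <<'E'
from h import *
go(.602,-.2148,.12,92)
E
python3 -m inch '[[[-1,0.9,0],[0.05,0.03,0],60],[[-2.2,2,0],[0.05,0.03,0],60],[[-3.4,3.2,0.3],[0.05,0.03,0],60],[[-4.7,4.4,0.8],[0.05,0.03,0],60],[[-5.8,5.4,1.6],[0.05,0.03,0],60],[[-6.2,5.7,2.3],[0.05,0.03,0],60],[[-6.2,5.7,2.5],[0.05,0.03,0],60]]' 80
python3 - <<'E'
from h import *
snap('wrist','w39')
go(.602,-.2148,.011,92)
E
```

```text
t 52.25 pos [ 0.4539 -0.0642  0.1846] yaw 92.0 j6 -100.0 -> row [[-6.21, 5.695, 2.661], [0.057, 0.037, -0.005]]
time_s: 52.95
tool_pos: [0.6019, -0.2156, 0.1214]
ee_rot: [-179.9, 0.0, 91.9]
wrist_force: [-0.2, 0.9, 1.3]
gripper_width: 0.703
t 53.0 pos [ 0.6009 -0.2145  0.1215] yaw 91.9 j6 -112.0 -> row [[-0.016, 0.054, 4.419], [-0.017, -0.003, -0.012]]
```

View pics/w39.png

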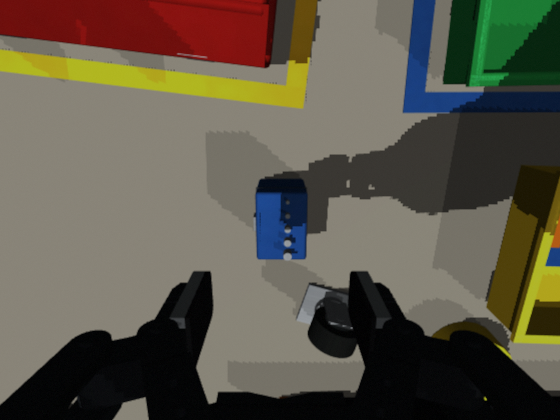

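```bash
python3 - <<'E'
from q import *
quad('w39',[(256,195),(306,195),(307,259),(257,259)],(0,0),1,.044)
E
python3 -m inch '[[[-0.01,0.03,1.5],[0,0,0],60],[[-0.01,0.03,3],[0,0,0],58],[[-0.01,0.03,4],[0,0,0],56],[[-0.01,0.03,4.4],[0,0,0],54],[[-0.01,0.03,4.4],[0,0,0],30],[[-0.01,0.03,4.4],[0,0,0],20],[[-0.01,0.03,4.4],[0,0,0],20],[[-0.01,0.03,4.4],[0,0,0],20]]' 80
python3 -m inch '[[[0,0,-0.5],[0,0,0],20],[[0,0,-1.5],[0,0,0],20],[[0,0,-3],[0,0,0],20],[[0,0,-4.5],[0,0,0],20],[[0,0,-4.5],[0,0,0],20]]' 80
python3 - <<'E'
from h import *
snap('wrist','w40')
go(.466,-.0625,.13,92)
E
```

```text
c [ 602.9 -214.9] sides [(np.float64(32.1), np.float64(91.9)), (np.float64(45.0), np.float64(4.0)), (np.float64(34.1), np.float64(91.9)), (np.float64(45.0), np.float64(1.5))]
time_s: 53.8
tool_pos: [0.6021, -0.2149, 0.0128]
ee_rot: [-180.0, 0.0, 91.9]
wrist_force: [0.0, 0.5, -1.9]
gripper_width: 0.383
time_s: 54.3
tool_pos: [0.6058, -0.2162, 0.1323]
ee_rot: [179.5, 0.2, 91.9]
wrist_force: [0.6, -0.4, -1.1]
gripper_width: 0.387
t 54.35 pos [ 0.6044 -0.2157  0.1296] yaw 91.9 j6 -112.0 -> row [[6.307, -5.329, -0.064], [0.042, 0.02, -0.012]]
```

View pics/w40.png

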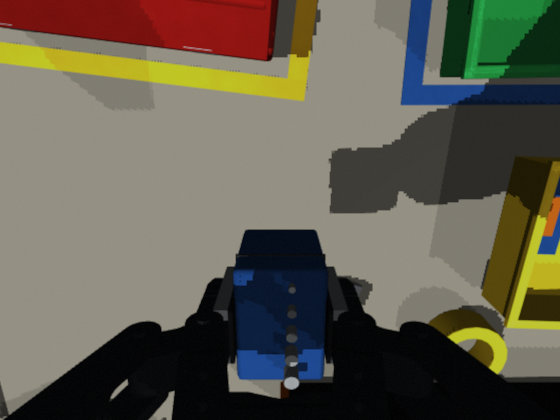

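Held upright. Carry to the tray and stop above for a check.

```bash
python3 -m inch '[[[0.5,-0.4,-0.1],[0.04,0,0],20],[[1.5,-1.3,-0.2],[0.04,0,0],20],[[2.7,-2.3,-0.2],[0.04,0,0],20],[[3.9,-3.3,-0.2],[0.04,0,0],20],[[5.1,-4.3,-0.2],[0.04,0,0],20],[[6,-5.1,-0.2],[0.04,0,0],20],[[6.3,-5.33,0.5],[0.04,0,0],20],[[6.3,-5.33,1.5],[0.04,0,0],20]]' 80
python3 -m inch '[[[0,0,0.4],[0,0,0],20],[[0,0,0.4],[0,0,0],20],[[0,0,0.4],[0,0,0],20]]' 80
python3 - <<'E'
from h import *
snap('wrist','w41')
go(.466,-.0625,.022,92)
E
```

```text
time_s: 55.15
tool_pos: [0.4643, -0.0611, 0.0909]
ee_rot: [180.0, 0.1, 92.0]
wrist_force: [1.3, -0.1, -1.6]
gripper_width: 0.386
time_s: 55.45
tool_pos: [0.464, -0.0611, 0.0811]
ee_rot: [-180.0, 0.1, 92.0]
wrist_force: [-0.1, -0.2, -1.1]
gripper_width: 0.389
t 55.5 pos [ 0.4646 -0.0613  0.0814] yaw 92.0 j6 -99.0 -> row [[-0.046, 0.054, 2.378], [0.003, 0.019, -0.005]]
```

View pics/w41.png

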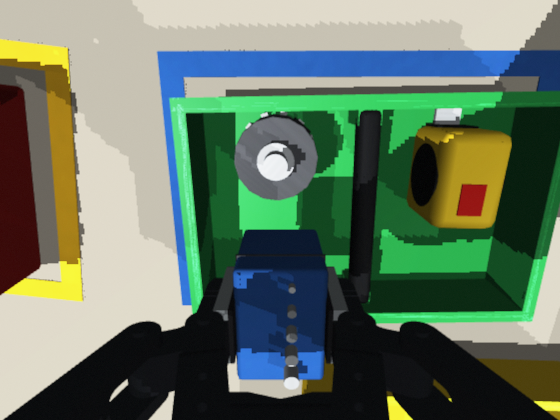

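Run:
```python
from q import *
print(quad('w41',[(277,158)],(0,0),1,.049))
p=quad('w41',[(172,100),(203,321),(532,318)],(0,0),1,.048);print(p)
print(quad('w41',[(235,269),(325,269),(324,379),(239,379)],(0,0),1,.0814-.0125+.044))
```

```text
c [412.1 -64.7] sides [(np.float64(0.0), np.float64(0.0))]
[[412.12119729 -64.69727709]]
c [464.5 -45. ] sides [(np.float64(121.8), np.float64(5.0)), (np.float64(189.4), np.float64(92.7)), (np.float64(229.2), np.float64(60.7))]
[[ 386.61290464 -115.19824983]
 [ 507.90219554 -104.5368584 ]
 [ 498.96775372   84.62069135]]
c [464.1 -60.9] sides [(np.float64(31.1), np.float64(92.1)), (np.float64(47.0), np.float64(3.7)), (np.float64(32.9), np.float64(92.1)), (np.float64(47.1), np.float64(1.6))]
[[441.17639998 -77.56379604]
 [440.05829767 -46.45137426]
 [486.97741757 -43.401509  ]
 [488.20879572 -76.25532828]]
```

```bash
python3 -m inch '[[[-0.05,0.07,0.2],[0,0,0],20],[[-0.05,0.07,0.7],[0,0,0],20],[[-0.05,0.07,1.3],[0,0,0],20],[[-0.05,0.07,1.8],[0,0,0],20],[[-0.05,0.07,2.1],[0,0,0],20],[[-0.05,0.07,2.15],[0,0,0],20]]' 80
python3 -m inch '[[[0,0,0.08],[0,0,0],20],[[0,0,0.16],[0,0,0],20],[[0,0,0.16],[0,0,0],20]]' 80
```

```text
time_s: 56.1
tool_pos: [0.4657, -0.0625, 0.0265]
ee_rot: [-179.9, 0.1, 92.0]
wrist_force: [0.2, 0.2, -1.5]
gripper_width: 0.388
time_s: 56.4
tool_pos: [0.4658, -0.0625, 0.0226]
ee_rot: [-179.9, 0.1, 92.0]
wrist_force: [0.4, -0.2, -1.3]
gripper_width: 0.384
```

Nearly down, freely this time. Lower a last bit and release.

```bash
python3 -m inch '[[[0,0,0.05],[0,0,0],20],[[0,0,0.05],[0,0,0],40],[[0,0,0.05],[0,0,0],44],[[0,0,0.05],[0,0,0],44],[[0,0,-1],[0,0,0],44],[[0,0,-2.5],[0,0,0],44],[[0,0,-4.5],[0,0,0],60],[[0,1,-6.5],[0,0,0],60]]' 80
python3 - <<'E'
from h import *
snap('wrist','w42'); 
go(.691,-.171,.25,73)
E
```

```text
time_s: 57.2
tool_pos: [0.4858, -0.0613, 0.1814]
ee_rot: [-179.8, 0.1, 91.9]
wrist_force: [1.8, -0.5, -0.5]
gripper_width: 0.702
t 57.25 pos [ 0.4951 -0.0619  0.1893] yaw 91.9 j6 -99.0 -> row [[-4.637, 7.711, -2.324], [0.085, 0.016, 2.368]]
```

View pics/w42.png

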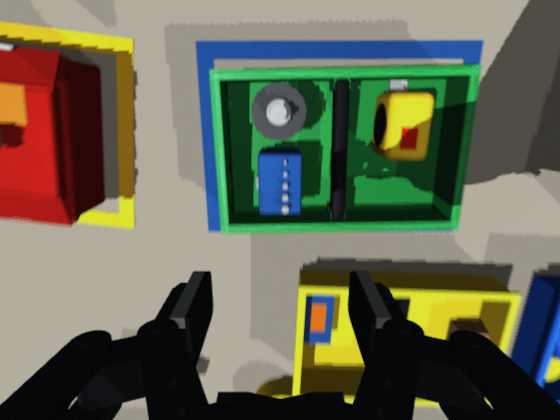

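```bash
python3 -m inch '[[[-0.9,1.5,0],[0.08,0,0.4],70],[[-1.8,3,0],[0.08,0,0.9],70],[[-2.7,4.5,0],[0.08,0,1.4],70],[[-3.5,5.8,0],[0.08,0,1.9],70],[[-4.3,7,0.5],[0.08,0,2.37],70],[[-4.6,7.7,1],[0.08,0,2.37],70],[[-4.6,7.7,1.5],[0.08,0,2.37],70],[[-4.6,7.7,1.5],[0.08,0,2.37],70]]' 80
python3 - <<'E'
from h import *
snap('wrist','w43'); 
go(.691,-.171,.02,73)
E
```

```text
time_s: 58.05
tool_pos: [0.6899, -0.1699, 0.1514]
ee_rot: [-179.8, 0.1, 73.0]
wrist_force: [-1.3, 0.8, -0.2]
gripper_width: 0.824
t 58.1 pos [ 0.6901 -0.1698  0.1528] yaw 73.0 j6 -87.0 -> row [[-0.024, 0.061, 5.312], [-0.017, 0.016, 0.0]]
```

View pics/w43.png

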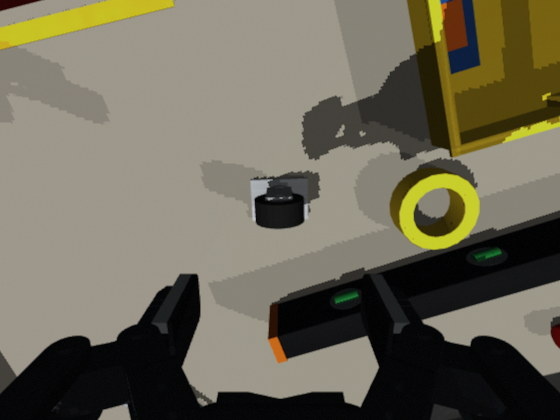

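Run:
```python
import cv2
im=cv2.imread('pics/w43_raw.png')
cv2.imwrite('pics/w43z.png',cv2.resize(im[160:240,230:330],None,fx=6,fy=6,interpolation=cv2.INTER_CUBIC))
```

```text
(no output)
```

View pics/w43z.png

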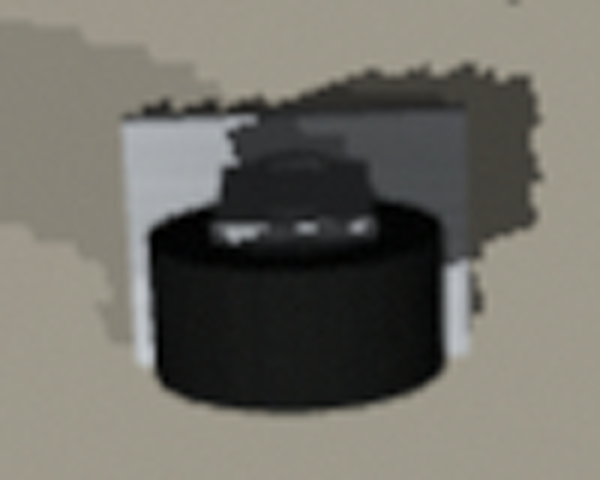

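Run:
```python
from q import *
p=quad('w43',[(122,118),(466,108),(469,355),(138,365)],(230,160),6,.004); c=p.mean(0)/1000
go(c[0],c[1],.0145,73)
```

```text
c [ 690.4 -171.1] sides [(np.float64(47.9), np.float64(74.7)), (np.float64(36.2), np.float64(165.0)), (np.float64(47.8), np.float64(74.9)), (np.float64(36.4), np.float64(165.1))]
t 58.1 pos [ 0.6901 -0.1698  0.1528] yaw 73.0 j6 -87.0 -> row [[-0.033, 0.039, 5.532], [-0.017, 0.016, 0.0]]
```

```bash
python3 -m inch '[[[-0.03,0.04,1.5],[0,0,-0.22],60],[[-0.03,0.04,3],[0,0,-0.22],56],[[-0.03,0.04,4.6],[0,0,-0.22],54],[[-0.03,0.04,5.5],[0,0,-0.22],52],[[-0.03,0.04,5.5],[0,0,-0.22],30],[[-0.03,0.04,5.5],[0,0,-0.22],20],[[-0.03,0.04,5.5],[0,0,-0.22],20],[[-0.03,0.04,5.5],[0,0,-0.22],20]]' 80
python3 -m inch '[[[0,0,-0.5],[0,0,0],20],[[0,0,-1.5],[0,0,0],20],[[0,0,-3],[0,0,0],20],[[0,0,-4.5],[0,0,0],20],[[0,0,-4.5],[0,0,0],20]]' 80
python3 - <<'E'
from h import *
snap('wrist','w44')
go(.47,.0345,.13,92.5)
E
```

```text
time_s: 58.9
tool_pos: [0.6915, -0.1712, 0.0175]
ee_rot: [180.0, 0.1, 74.8]
wrist_force: [-0.4, 0.1, -1.4]
gripper_width: 0.387
time_s: 59.4
tool_pos: [0.6955, -0.172, 0.1382]
ee_rot: [179.3, 0.1, 74.8]
wrist_force: [0.9, 0.2, -0.8]
gripper_width: 0.389
t 59.45 pos [ 0.694  -0.1716  0.1351] yaw 74.8 j6 -89.0 -> row [[5.599, -10.813, 0.108], [0.055, 0.022, -2.217]]
```

View pics/w44.png

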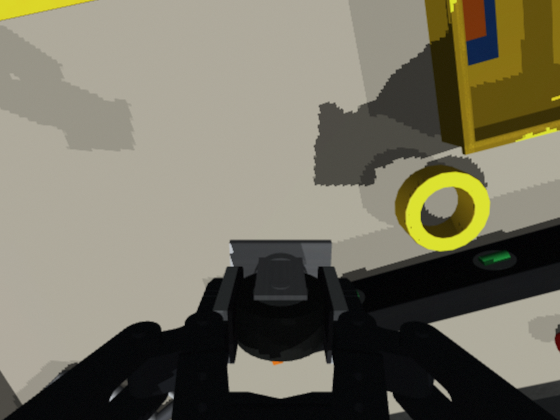

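Run:
```python
from q import *
import cv2
print(quad('w42',[(386,93),(434,93),(428,160),(387,157)],(0,0),1,.055))
print(quad('w42',[(210,69),(480,67),(459,227),(222,231)],(0,0),1,.048))
print(quad('w42',[(447,220),(341,222)],(0,0),1,.048))
```

```text
c [421.6  31.3] sides [(np.float64(34.5), np.float64(91.9)), (np.float64(48.3), np.float64(4.1)), (np.float64(31.5), np.float64(87.8)), (np.float64(46.2), np.float64(8.1))]
[[398.71569694  11.52323374]
 [397.55793988  46.01932497]
 [445.68720052  49.46390482]
 [444.47999127  18.014394  ]]
c [444.3 -14.9] sides [(np.float64(195.4), np.float64(92.3)), (np.float64(122.8), np.float64(3.7)), (np.float64(196.7), np.float64(93.0)), (np.float64(125.2), np.float64(3.0))]
[[ 386.35937802 -116.09361824]
 [ 378.50180739   79.11585373]
 [ 501.04478151   86.9746622 ]
 [ 511.40454917 -109.44411789]]
c [497.7  32.5] sides [(np.float64(87.2), np.float64(93.1)), (np.float64(87.2), np.float64(93.1))]
[[495.30629023  75.96928768]
 [500.06463477 -11.0621757 ]]
```

```bash
python3 - <<'E'
from h import *
go(.4735,.0348,.135,93)
E
python3 -m inch '[[[0.3,-0.6,-0.2],[0.05,0,-0.1],20],[[1,-2,-0.2],[0.05,0,-0.5],20],[[1.8,-3.5,-0.2],[0.05,0,-0.9],20],[[2.6,-5,-0.2],[0.05,0,-1.3],20],[[3.4,-6.6,-0.2],[0.05,0,-1.7],20],[[4.2,-8.2,-0.2],[0.05,0,-2.1],20],[[5,-9.7,-0.2],[0.05,0,-2.27],20],[[5.6,-10.6,-0.2],[0.05,0,-2.27],20]]' 80
python3 - <<'E'
from h import *
go(.4735,.0348,.08,93)
E
```

```text
t 59.45 pos [ 0.694  -0.1716  0.1351] yaw 74.8 j6 -89.0 -> row [[5.647, -10.68, -0.091], [0.055, 0.022, -2.279]]
time_s: 60.25
tool_pos: [0.4704, 0.0347, 0.137]
ee_rot: [-179.8, 0.2, 93.0]
wrist_force: [0.7, -0.6, -2.0]
gripper_width: 0.386
t 60.25 pos [0.4704 0.0347 0.137 ] yaw 93.0 j6 -89.0 -> row [[0.006, 0.131, 2.279], [-0.026, 0.021, 0.005]]
```

```bash
python3 -m inch '[[[0,0.1,0.6],[0,0,0],20],[[0,0.13,1.4],[0,0,0],20],[[0,0.13,2],[0,0,0],20],[[0,0.13,2.2],[0,0,0],20],[[0,0.13,2.2],[0,0,0],20]]' 80
python3 - <<'E'
from h import *
snap('wrist','w45')
go(.4735,.0348,.025,93)
E
```

```text
time_s: 60.75
tool_pos: [0.472, 0.0348, 0.0813]
ee_rot: [-179.6, 0.2, 93.1]
wrist_force: [-0.6, 0.2, -1.6]
gripper_width: 0.39
t 60.8 pos [0.4728 0.0348 0.0819] yaw 93.1 j6 -89.0 -> row [[0.007, 0.041, 2.277], [-0.035, 0.02, 0.007]]
```

View pics/w45.png

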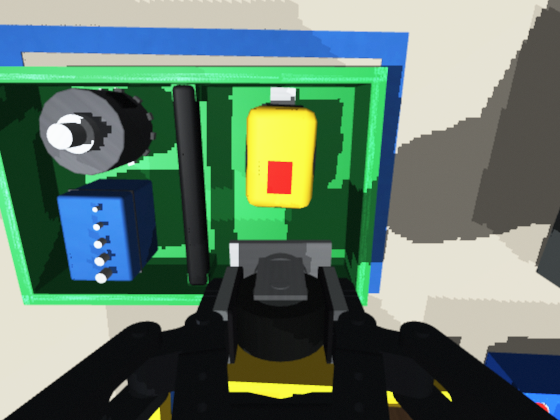

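Run:
```python
from q import *
print(px2w('wrist',[(230,243),(331,243)],.0819-.0155+.004,np.load('pics/w45.npy')).round(4))
print(px2w('wrist',[(275,206)],.055,np.load('pics/w45.npy')).round(4))
print(px2w('wrist',[(365,298),(200,300),(372,304),(30,298)],.048,np.load('pics/w45.npy')).round(4))
```

```text
[[0.4578 0.0103 0.0704]
 [0.4552 0.0575 0.0704]]
[[0.4431 0.0304 0.055 ]]
[[ 0.4963  0.0837  0.048 ]
 [ 0.5028 -0.0094  0.048 ]
 [ 0.4999  0.0882  0.048 ]
 [ 0.5069 -0.1057  0.048 ]]
```

```bash
python3 -m inch '[[[0,-0.13,0.2],[0,0,0],20],[[0,-0.13,0.7],[0,0,0],20],[[0,-0.13,1.3],[0,0,0],20],[[0,-0.13,1.8],[0,0,0],20],[[0,-0.13,2.05],[0,0,0],20],[[0,-0.13,2.1],[0,0,0],20]]' 80
python3 -m inch '[[[0,0,0.06],[0,0,0],20],[[0,0,0.12],[0,0,0],20],[[0,0,0.12],[0,0,0],20]]' 80
```

```text
time_s: 61.4
tool_pos: [0.4686, 0.0343, 0.0285]
ee_rot: [-179.6, 0.2, 93.1]
wrist_force: [-0.2, 1.0, -1.3]
gripper_width: 0.393
time_s: 61.7
tool_pos: [0.4688, 0.0343, 0.0256]
ee_rot: [-179.6, 0.2, 93.1]
wrist_force: [-0.1, 0.9, -0.6]
gripper_width: 0.388
```

```bash
python3 -m inch '[[[0,0,0.06],[0,0,0],20],[[0,0,0.06],[0,0,0],36],[[0,0,0.06],[0,0,0],43],[[0,0,0.06],[0,0,0],43],[[0,0,-1],[0,0,0],43],[[0,0,-2.5],[0,0,0],43],[[0,0,-4.5],[0,0,0],60],[[0,0,-6.5],[0,0,0],60]]' 80
python3 -m inch '[[[0.1,0,-1.5],[0,0,0],60],[[-1,0,-3],[0,0,0],60],[[-2,0,-4],[0,0,0],60],[[-2,0,-4],[0,0,0],60],[[-2,0,-4],[0,0,0],60]]'
python3 - <<'E'
from q import *
snap('wrist','w46'); go()
rect('w46',(50,100,30),(75,255,255),(0,0,560,420),0.048)
E
```

```text
time_s: 62.5
tool_pos: [0.4691, 0.0348, 0.1897]
ee_rot: [-179.6, 0.2, 93.1]
wrist_force: [1.1, -0.2, -0.2]
gripper_width: 0.707
time_s: 63.0
tool_pos: [0.4724, -0.015, 0.29]
ee_rot: [-179.6, 0.2, 93.0]
wrist_force: [-0.1, 1.1, -0.5]
gripper_width: 0.704
t 63.05 pos [ 0.4718 -0.0146  0.2891] yaw 93.0 j6 -95.0 -> row [[0.0, 0.0, 0.0], [-0.059, 0.018, -0.0]]
w46 area 12990 c [443.  -15.7] wh [125.2 195.3] ang 2.94 box [188  89 190 118]
```

View pics/w46.png

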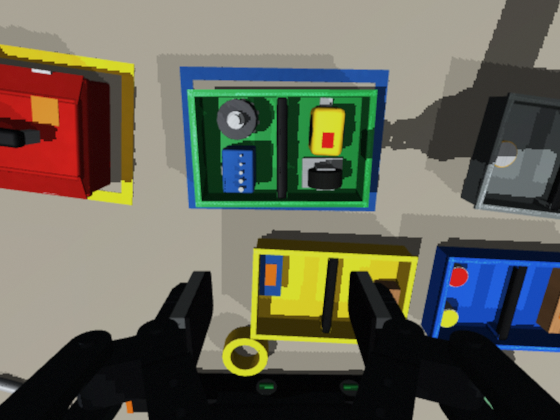

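Run:
```python
from q import *
rect('w46',(105,120,25),(125,255,255),(170,55,400,220),0.0)
quad('w46',[(181,68),(388,70),(376,208),(191,209)],(0,0),1,.0)
quad('w46',[(187,91),(379,89),(375,207),(196,210)],(0,0),1,.048)
quad('w46',[(277,98),(287,98),(287,196),(278,196)],(0,0),1,.04)
quad('w42',[(335,80),(350,80),(346,219),(333,219)],(0,0),1,.04)
go(.443,-.0153,.06,93)
```

```text
w46 area 4588 c [439.8 -14.9] wh [167.4 237.5] ang 2.07 box [180  67 209 144]
c [439.8 -13.4] sides [(np.float64(235.4), np.float64(92.4)), (np.float64(163.5), np.float64(2.9)), (np.float64(236.5), np.float64(93.3)), (np.float64(167.3), np.float64(2.5))]
c [444.8 -13.2] sides [(np.float64(197.4), np.float64(93.5)), (np.float64(126.3), np.float64(5.7)), (np.float64(203.5), np.float64(94.0)), (np.float64(128.0), np.float64(3.0))]
c [442.5 -15.3] sides [(np.float64(10.6), np.float64(92.9)), (np.float64(106.8), np.float64(3.3)), (np.float64(10.3), np.float64(93.0)), (np.float64(106.8), np.float64(3.4))]
c [445.  -14.6] sides [(np.float64(11.3), np.float64(91.9)), (np.float64(110.2), np.float64(3.6)), (np.float64(11.0), np.float64(92.0)), (np.float64(110.2), np.float64(3.8))]
t 63.05 pos [ 0.4718 -0.0146  0.2891] yaw 93.0 j6 -95.0 -> row [[0.053, -1.078, 9.171], [-0.059, 0.018, 0.001]]
```

```bash
python3 -m inch '[[[0.05,-0.5,1.5],[-0.06,0,0],26],[[0.05,-1.08,3.5],[-0.06,0,0],25],[[0.05,-1.08,5.5],[-0.06,0,0],25],[[0.05,-1.08,7.5],[-0.06,0,0],25],[[0.05,-1.08,8.5],[-0.06,0,0],25],[[0.05,-1.08,8.5],[-0.06,0,0],25],[[0.05,-1.08,8.5],[-0.06,0,0],25]]' 70
python3 - <<'E'
from h import *
snap('wrist','w47')
go(.443,-.0155,.019,93)
print(robot.read_state()['gripper_width'])
E
```

```text
time_s: 63.75
tool_pos: [0.4423, -0.0148, 0.0763]
ee_rot: [-179.9, 0.1, 93.0]
wrist_force: [-0.0, -0.3, 0.4]
gripper_width: 0.297
t 63.8 pos [ 0.4434 -0.0149  0.0773] yaw 93.0 j6 -95.0 -> row [[-0.016, -0.019, 2.333], [0.001, 0.017, 0.006]]
0.29045679460007273
```

View pics/w47.png

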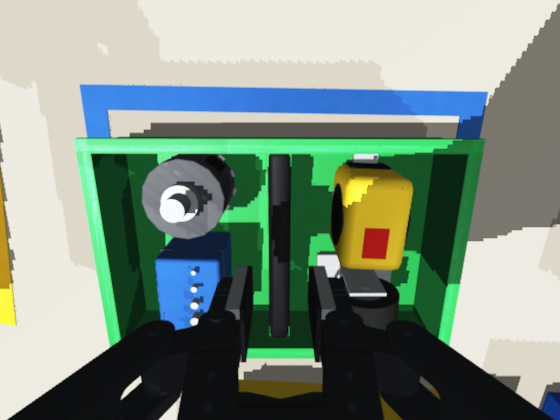

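```bash
python3 -m inch '[[[-0.02,-0.02,0.6],[0,0,0],25],[[-0.02,-0.02,1.2],[0,0,0],25],[[-0.02,-0.02,1.6],[0,0,0],25],[[-0.02,-0.02,1.85],[0,0,0],25],[[-0.02,-0.02,1.9],[0,0,0],25],[[-0.02,-0.02,1.9],[0,0,0],25]]' 70
python3 -m inch '[[[0,0,0],[0,0,0],5],[[0,0,0],[0,0,0],5],[[0,0,0],[0,0,0],5],[[0,0,0],[0,0,0],5]]' 70
python3 - <<'E'
from h import *
snap('wrist','w48')
go(.4398,-.0150,.029,92.05)
E
```

```text
time_s: 64.4
tool_pos: [0.4432, -0.0156, 0.0302]
ee_rot: [180.0, 0.1, 93.0]
wrist_force: [0.5, 0.3, 0.5]
gripper_width: 0.295
time_s: 64.8
tool_pos: [0.4436, -0.0155, 0.0309]
ee_rot: [179.9, 0.1, 93.0]
wrist_force: [-1.4, 1.0, 5.2]
gripper_width: 0.115
t 64.85 pos [ 0.4436 -0.0155  0.0309] yaw 93.0 j6 -95.0 -> row [[0.028, -0.151, 0.076], [0.01, 0.017, 0.123]]
```

View pics/w48.png

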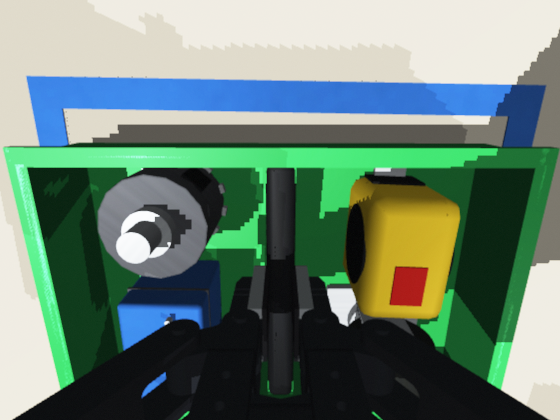

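```bash
python3 -m inch '[[[0,-0.05,0],[0,0,0.04],5],[[0.02,-0.1,0],[0,0,0.08],5],[[0.03,-0.13,0],[0,0,0.115],5],[[0.03,-0.14,0],[0,0,0.115],5],[[0.03,-0.14,0],[0,0,0.115],5]]' 70
python3 -m inch '[[[0,0,0],[0,0,0],18],[[0,0,0],[0,0,0],24],[[0,0,0],[0,0,0],24],[[0,0,-1],[0,0,0],25],[[0,0,-2.5],[0,0,0],25],[[0,0,-4.5],[0,0,0],40],[[0,0.5,-6.5],[0,0,0],60],[[0,1,-8.5],[0,0,0],60]]' 70
python3 -m inch '[[[0,0,-1],[0,0,0],60],[[0,0,-2],[0,0,0],60],[[0,0,-2],[0,0,0],60]]'
python3 - <<'E'
from h import *
snap('wrist','w49')
rect('w49',(50,100,30),(75,255,255),(0,0,560,420),0.048)
go(.62,.287,.12,90)
E
```

```text
time_s: 65.35
tool_pos: [0.4403, -0.0149, 0.031]
ee_rot: [179.9, 0.1, 92.1]
wrist_force: [2.6, 0.1, -4.9]
gripper_width: 0.114
time_s: 66.15
tool_pos: [0.4637, -0.0135, 0.2429]
ee_rot: [179.9, 0.1, 92.1]
wrist_force: [2.5, 0.1, -1.4]
gripper_width: 0.704
time_s: 66.45
tool_pos: [0.4653, -0.0134, 0.2965]
ee_rot: [179.5, 0.2, 92.1]
wrist_force: [0.6, 0.1, 0.4]
gripper_width: 0.703
w49 area 12516 c [439.3 -15.1] wh [125.  195.2] ang 2.09 box [188  89 187 116]
t 66.5 pos [ 0.4643 -0.0134  0.2944] yaw 92.1 j6 -94.0 -> row [[11.797, 6.626, 6.982], [0.039, 0.017, 0.263]]
```

View pics/w49.png

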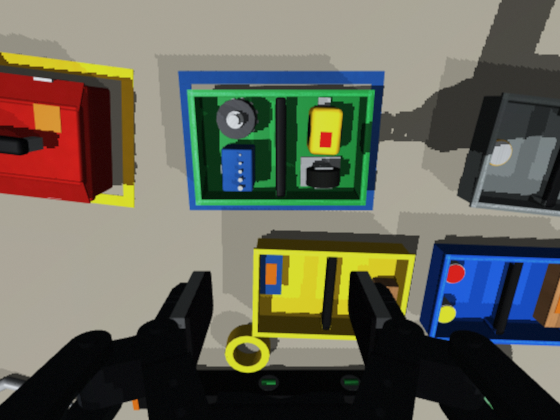

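```bash
python3 -m inch '[[[1.5,0.8,0.5],[0.04,0,0.05],60],[[3,1.7,1],[0.04,0,0.1],60],[[4.5,2.5,2],[0.04,0,0.15],60],[[6,3.4,3],[0.04,0,0.2],60],[[7.6,4.3,3.5],[0.04,0,0.26],60],[[9.2,5.2,4],[0.04,0,0.26],60],[[10.8,6,4.5],[0.04,0,0.26],60],[[11.8,6.6,5],[0.04,0,0.26],60]]' 
python3 -m inch '[[[0,0,0.5],[0,0,0],50],[[0,0,0.5],[0,0,0],50],[[0,0,0.5],[0,0,0],50]]'
python3 - <<'E'
from h import *
snap('wrist','w50')
go(.6206,.2876,.018,89.9)
E
```

```text
time_s: 67.3
tool_pos: [0.6188, 0.2897, 0.1669]
ee_rot: [-179.9, 0.2, 90.1]
wrist_force: [-0.5, -0.8, -0.6]
gripper_width: 0.703
time_s: 67.6
tool_pos: [0.6176, 0.2884, 0.1532]
ee_rot: [-179.7, 0.2, 90.1]
wrist_force: [0.8, -0.6, 0.2]
gripper_width: 0.586
t 67.65 pos [0.6182 0.2885 0.1543] yaw 90.1 j6 -65.0 -> row [[-0.016, 0.11, 5.451], [-0.021, 0.025, 0.02]]
```

View pics/w50.png

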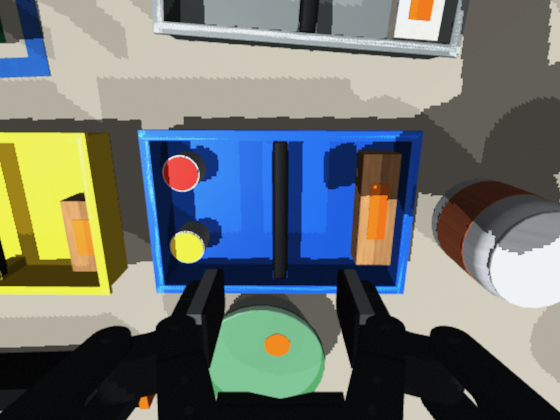

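```bash
python3 -m inch '[[[-0.01,0.1,1.5],[0,0,0],45],[[-0.01,0.1,3.2],[0,0,0],40],[[-0.01,0.1,4.8],[0,0,0],40],[[-0.01,0.1,5.42],[0,0,0],40],[[-0.01,0.1,5.42],[0,0,0],5],[[-0.01,0.1,5.42],[0,0,0],5],[[-0.01,0.1,5.42],[0,0,0],5],[[-0.01,0.1,5.42],[0,0,0],5]]' 90
python3 -m inch '[[[0,0,-0.3],[0,0,0],5],[[0,0,-1],[0,0,0],5],[[0,0,-2],[0,0,0],5],[[0,0,-3],[0,0,0],5],[[0,0,-4],[0,0,0],5],[[0,0,-4.4],[0,0,0],5],[[0,0,-4.4],[0,0,0],5]]' 90
python3 - <<'E'
from h import *
snap('wrist','w51')
s=robot.read_state(); print(s['gripper_width'],s['wrist_force'])
go(.441,.3075,.125,86)
E
```

```text
time_s: 68.45
tool_pos: [0.6216, 0.2882, 0.0208]
ee_rot: [-180.0, 0.1, 90.1]
wrist_force: [-1.2, -0.7, 4.9]
gripper_width: 0.115
time_s: 69.15
tool_pos: [0.6227, 0.289, 0.1336]
ee_rot: [179.8, 0.0, 90.1]
wrist_force: [0.2, -0.3, -2.7]
gripper_width: 0.118
0.1110406098302519 [ 0.01288974  0.16828871 -2.98522999]
t 69.2 pos [0.6218 0.2886 0.1317] yaw 90.1 j6 -65.0 -> row [[0.764, -7.231, 0.26], [0.008, 0.012, 0.507]]
```

View pics/w51.png

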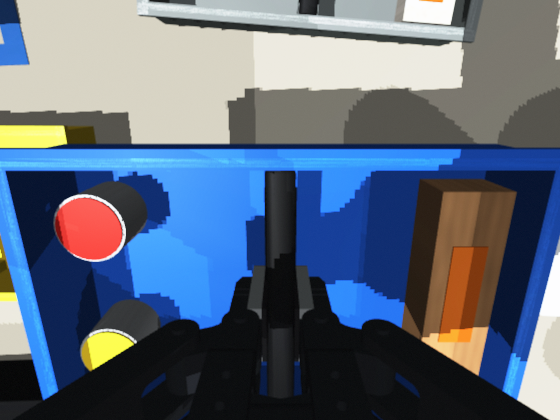

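Run:
```python
from q import *
T=np.load('pics/w50.npy')
p=px2w('wrist',[(155,30),(459,52)],.048,T)*1000; print(p.round(1))
# expected corners from c=(440.2,306.6) yaw -4, half 62.2x97
a=np.radians(-4);Rm=np.array([[np.cos(a),-np.sin(a)],[np.sin(a),np.cos(a)]])
for t in ((62.2,-97),(62.2,97)): print((np.array([440.2,306.6])+Rm@np.array(t)).round(1))
snap('scene','s51',(280,80,480,220),3)
```

```text
[[495.7 208.3  48. ]
 [508.4 402.2  48. ]]
[495.5 205.5]
[509. 399.]
```

View pics/s51.png

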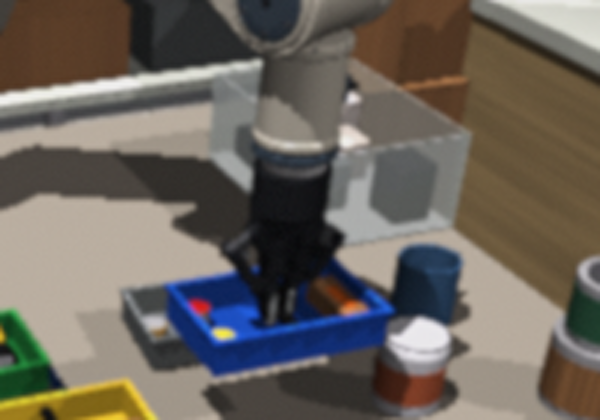

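```bash
python3 -m inch '[[[0.1,-0.8,0],[0,0,0.05],5],[[0.2,-2,0],[0,0,0.13],5],[[0.3,-3.2,0],[0,0,0.21],5],[[0.4,-4.4,0],[0,0,0.29],5],[[0.5,-5.6,0],[0,0,0.37],5],[[0.7,-6.6,0],[0,0,0.45],5],[[0.8,-7.2,0],[0,0,0.51],5],[[0.8,-7.22,0],[0,0,0.51],5]]' 90
python3 - <<'E'
from h import *
snap('wrist','w52')
go(.4412,.3088,.085,86)
E
```

```text
time_s: 70.05
tool_pos: [0.4385, 0.3079, 0.1297]
ee_rot: [-179.9, 0.2, 86.0]
wrist_force: [0.5, -0.2, -3.4]
gripper_width: 0.115
t 70.1 pos [0.44   0.3081 0.13  ] yaw 86.0 j6 -51.0 -> row [[0.037, 0.047, 1.802], [-0.008, 0.023, 0.006]]
```

View pics/w52.png

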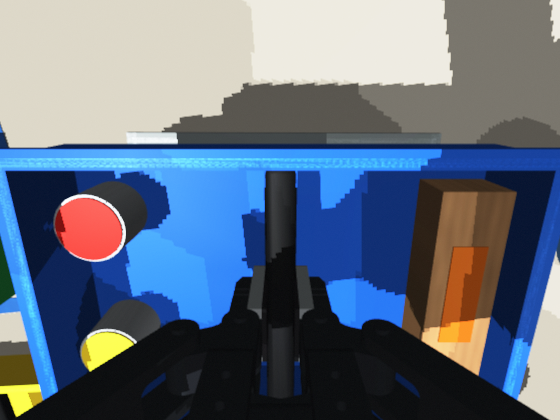

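Run:
```python
from q import *
for f,pts in (('w52',[(127,132),(440,132)]),('w12',[(111,128),(451,128)])):
    T=np.load('pics/%s.npy'%f); print(f,T[:3,3].round(4),(px2w('wrist',pts,.048,T)*1000).round(1))
go(.4412,.3098,.07,86)
```

```text
w52 [0.4385 0.3079 0.1297] [[371.5 216.5  48. ]
 [384.8 410.1  48. ]]
w12 [0.4422 0.3082 0.1129] [[372.2 216.7  48. ]
 [385.3 410.1  48. ]]
t 70.1 pos [0.44   0.3081 0.13  ] yaw 86.0 j6 -51.0 -> row [[0.079, 0.045, 2.401], [-0.008, 0.023, 0.006]]
```

```bash
python3 -m inch '[[[0.08,0.045,0.6],[0,0,0],5],[[0.08,0.045,1.4],[0,0,0],5],[[0.08,0.045,2],[0,0,0],5],[[0.08,0.045,2.35],[0,0,0],5],[[0.08,0.045,2.4],[0,0,0],5],[[0.08,0.045,2.4],[0,0,0],5]]' 90
python3 -m inch '[[[0,0,0.12],[0,0,0],5],[[0,0,0.24],[0,0,0],5],[[0,0,0.3],[0,0,0],5],[[0,0,0.3],[0,0,0],5]]' 90
```

```text
time_s: 70.7
tool_pos: [0.4418, 0.3098, 0.07]
ee_rot: [-179.9, 0.2, 86.0]
wrist_force: [0.4, -1.5, -1.8]
gripper_width: 0.116
time_s: 71.1
tool_pos: [0.442, 0.3099, 0.0628]
ee_rot: [-180.0, 0.2, 86.0]
wrist_force: [0.1, -0.4, -1.1]
gripper_width: 0.113
```

```bash
python3 -m inch '[[[0,0,0.05],[0,0,0],5],[[0,0,0.08],[0,0,0],5],[[0,0,0.08],[0,0,0],5]]' 90
```

```text
time_s: 71.4
tool_pos: [0.4421, 0.31, 0.0627]
ee_rot: [-180.0, 0.2, 86.0]
wrist_force: [-6.3, -6.3, 22.5]
gripper_width: 0.113
```

```bash
python3 -m inch '[[[0,0,-0.05],[0,0,0],20],[[0,0,-0.05],[0,0,0],38],[[0,0,-0.05],[0,0,0],40],[[0,0,-1.5],[0,0,0],50],[[0,0,-3.5],[0,0,0],60],[[0,0,-5],[0,0,0],60]]' 90
python3 - <<'E'
from h import *
snap('wrist','w53'); snap('side','d53',(150,150,420,350),2.8)
T=np.load('pics/w53.npy')
rect('w53',(105,150,60),(125,255,255),(50,100,500,350),0.09)
go(.6215,.0545,.16,89.8)
E
```

```text
time_s: 72.0
tool_pos: [0.4423, 0.3105, 0.1897]
ee_rot: [180.0, 0.1, 86.0]
wrist_force: [0.2, 0.4, -0.4]
gripper_width: 0.705
w53 area 27240 c [441.3 309.9] wh [196.6 126.5] ang 86.03 box [134 124 294 169]
t 72.1 pos [0.4448 0.3122 0.1928] yaw 86.0 j6 -51.0 -> row [[-9.801, 7.754, 1.335], [0.047, -0.018, -0.469]]
```

View pics/w53.png

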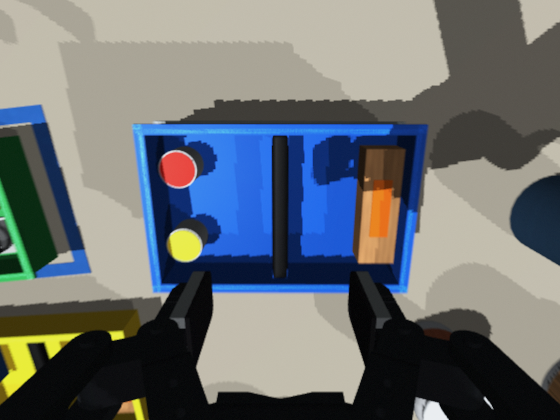

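View pics/d53.png

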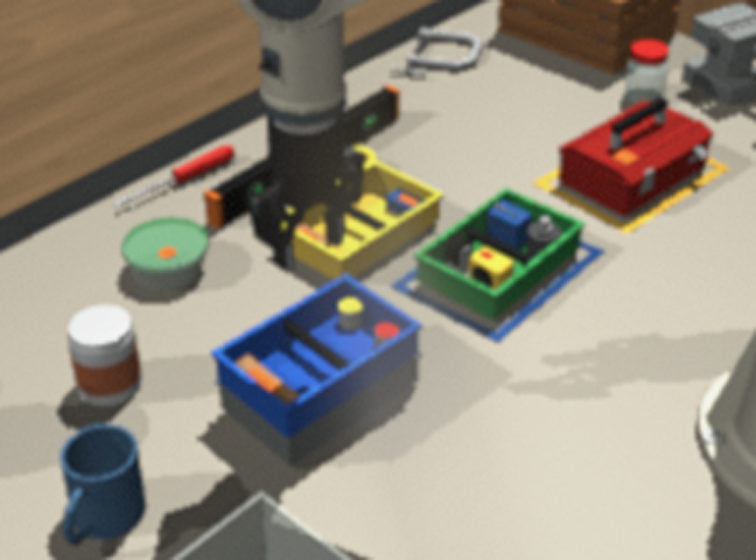

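```bash
python3 -m inch '[[[-1.2,0.9,0],[0.04,0,0],60],[[-2.6,2,0],[0.04,0,-0.1],60],[[-4,3.1,0],[0.04,0,-0.2],60],[[-5.4,4.2,0.2],[0.04,0,-0.3],60],[[-6.8,5.3,0.5],[0.04,0,-0.4],60],[[-8.2,6.5,0.9],[0.04,0,-0.47],60],[[-9.4,7.5,1.3],[0.04,0,-0.47],50],[[-9.8,7.75,1.7],[0.04,0,-0.47],50]]' 90
python3 -m inch '[[[0,0,0.2],[0,0,0],50],[[0,0,0.2],[0,0,0],50]]'
python3 - <<'E'
from h import *
snap('wrist','w54')
go(.6215,.0546,.019,89.8)
E
```

```text
time_s: 72.9
tool_pos: [0.6231, 0.0515, 0.1493]
ee_rot: [179.9, -0.1, 89.7]
wrist_force: [0.3, 0.5, -0.1]
gripper_width: 0.582
time_s: 73.1
tool_pos: [0.6217, 0.0517, 0.1424]
ee_rot: [-179.9, -0.1, 89.6]
wrist_force: [-1.6, -0.8, 0.2]
gripper_width: 0.587
t 73.15 pos [0.6219 0.0523 0.1433] yaw 89.7 j6 -85.0 -> row [[0.08, -0.011, 4.971], [-0.007, -0.014, -0.015]]
```

View pics/w54.png

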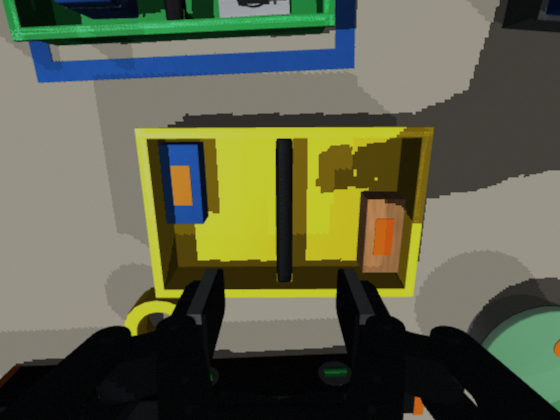

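```bash
python3 -m inch '[[[0.08,0,1.5],[0,0,0],45],[[0.08,0,3],[0,0,0],40],[[0.08,0,4.4],[0,0,0],40],[[0.08,0,4.95],[0,0,0],40],[[0.08,0,4.95],[0,0,0],5],[[0.08,0,4.95],[0,0,0],5],[[0.08,0,4.95],[0,0,0],5],[[0.08,0,4.95],[0,0,0],5]]' 90
python3 -m inch '[[[0,0,-0.4],[0,0,0],5],[[0,0,-1.4],[0,0,0],5],[[0,0,-3],[0,0,0],5],[[0,0,-4.6],[0,0,0],5],[[0,0,-6],[0,0,0],5],[[0,0,-6.2],[0,0,0],5],[[0,0,-6.2],[0,0,0],5]]' 90
python3 - <<'E'
from h import *
snap('wrist','w55')
s=robot.read_state(); print(s['gripper_width'],s['wrist_force'])
go(.442,.310,.17,86)
E
```

```text
time_s: 73.95
tool_pos: [0.6227, 0.0547, 0.0211]
ee_rot: [179.9, -0.1, 89.7]
wrist_force: [-1.3, 0.7, 2.9]
gripper_width: 0.117
time_s: 74.65
tool_pos: [0.6232, 0.0544, 0.178]
ee_rot: [179.7, -0.1, 89.7]
wrist_force: [0.0, -0.7, -3.4]
gripper_width: 0.114
0.11724440902257283 [-0.47836655  1.18461686 -3.41881986]
t 74.7 pos [0.6222 0.0543 0.1762] yaw 89.7 j6 -85.0 -> row [[10.186, -7.265, 0.261], [0.011, -0.016, 0.459]]
```

View pics/w55.png

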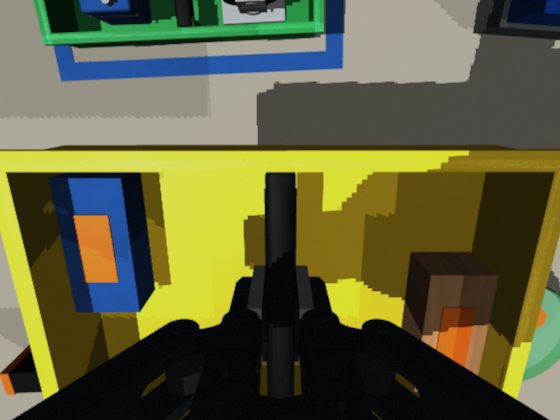

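```bash
python3 -m inch '[[[1,-0.7,0],[0,0,0.05],5],[[2.4,-1.7,0],[0,0,0.13],5],[[3.9,-2.8,0],[0,0,0.2],5],[[5.4,-3.8,0],[0,0,0.28],5],[[6.9,-4.9,0],[0,0,0.36],5],[[8.4,-6,0],[0,0,0.44],5],[[9.6,-6.9,0],[0,0,0.46],5],[[10.15,-7.25,0],[0,0,0.46],5]]' 90
python3 -m inch '[[[0,0,0],[0,0,0],5],[[0,0,0],[0,0,0],5]]' 90
python3 - <<'E'
from h import *
snap('wrist','w56')
go(.4425,.310,.112,86)
E
```

```text
time_s: 75.5
tool_pos: [0.439, 0.3104, 0.1744]
ee_rot: [-179.9, -0.0, 86.1]
wrist_force: [0.8, -1.3, -3.1]
gripper_width: 0.112
time_s: 75.7
tool_pos: [0.4377, 0.3098, 0.1728]
ee_rot: [-179.7, 0.1, 86.2]
wrist_force: [0.2, 0.2, -3.0]
gripper_width: 0.12
t 75.75 pos [0.4384 0.3095 0.1731] yaw 86.1 j6 -51.0 -> row [[0.037, 0.171, 2.444], [-0.029, 0.011, 0.015]]
```

View pics/w56.png

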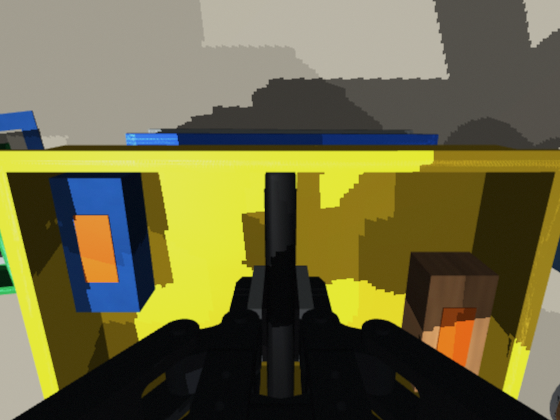

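```bash
python3 -m inch '[[[0.04,0.15,0.5],[0,0,0],5],[[0.04,0.17,1.3],[0,0,0],5],[[0.04,0.17,2],[0,0,0],5],[[0.04,0.17,2.35],[0,0,0],5],[[0.04,0.17,2.42],[0,0,0],5],[[0.04,0.17,2.42],[0,0,0],5]]' 90
python3 -m inch '[[[0,0,0.1],[0,0,0],5],[[0,0,0.2],[0,0,0],5],[[0,0,0.24],[0,0,0],5],[[0,0,0.24],[0,0,0],5]]' 90
```

```text
time_s: 76.35
tool_pos: [0.4428, 0.3097, 0.1124]
ee_rot: [-179.8, 0.1, 86.1]
wrist_force: [0.1, 0.7, -3.6]
gripper_width: 0.116
time_s: 76.75
tool_pos: [0.4428, 0.3098, 0.1065]
ee_rot: [-179.8, 0.1, 86.1]
wrist_force: [-0.1, -0.5, -2.8]
gripper_width: 0.114
```

```bash
python3 -m inch '[[[0,0,0.05],[0,0,0],5],[[0,0,0.1],[0,0,0],5],[[0,0,0.1],[0,0,0],5]]' 90
```

```text
time_s: 77.05
tool_pos: [0.4429, 0.3099, 0.1051]
ee_rot: [-179.8, 0.1, 86.1]
wrist_force: [-3.4, -1.8, 9.2]
gripper_width: 0.113
```

Contact at 0.105 as expected for a nested fit. Release, retreat and inspect everything.

```bash
python3 -m inch '[[[0,0,-0.02],[0,0,0],20],[[0,0,-0.02],[0,0,0],38],[[0,0,-0.02],[0,0,0],40],[[0,0,-1.5],[0,0,0],50],[[0,0,-3.5],[0,0,0],60],[[0,0,-5.5],[0,0,0],60],[[0,0,-7.5],[0,0,0],60],[[0,0,-9],[0,0,0],60]]' 90
python3 -m inch '[[[-2,0,-1],[0,0,0],60],[[-4,0,-2],[0,0,0],60],[[-6,0,-3],[0,0,0],60],[[-7,0,-3],[0,0,0],60],[[-7,0,-3],[0,0,0],60],[[-7,0,-3],[0,0,0],60]]' 90
python3 - <<'E'
from h import *
snap('wrist','w57'); snap('scene','s57',(130,130,440,300),2.5);snap('side','d57',(150,150,420,350),2.8)
rect('w57',(22,120,40),(35,255,255),(280,50,560,420),0.132)
rect('w57',(50,100,30),(75,255,255),(0,0,400,420),0.048)
E
```

```text
time_s: 77.85
tool_pos: [0.4442, 0.3105, 0.3335]
ee_rot: [-179.9, -0.0, 86.1]
wrist_force: [0.9, 0.0, 0.7]
gripper_width: 0.701
time_s: 78.45
tool_pos: [0.4325, 0.1353, 0.4087]
ee_rot: [-180.0, -0.1, 86.0]
wrist_force: [0.1, -0.3, 1.0]
gripper_width: 0.699
w57 area 13787 c [442.4 307.6] wh [199.7 126. ] ang 86.31 box [340 113 179 106]
w57 area 5800 c [439.1 -14.7] wh [125.8 197.1] ang 2.07 box [ 99 120 151 100]
```

View pics/w57.png

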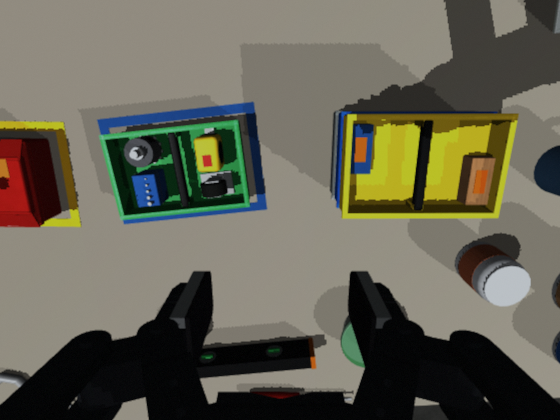

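View pics/s57.png

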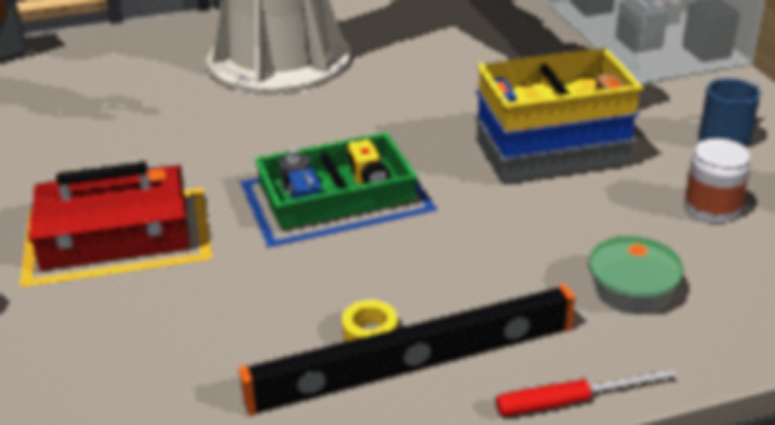

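View pics/d57.png

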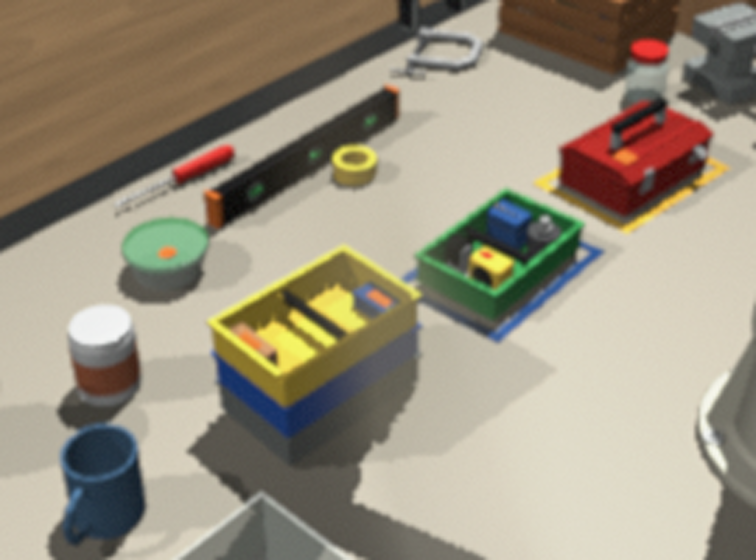

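```bash
python3 -m inch '[[[-2,0,0],[0,0,0],60],[[-4,0,0],[0,0,0],60],[[-6,0,0],[0,0,0],60],[[-8,0.1,0],[0,0,0],60],[[-10,0.2,0],[0,0,0],60],[[-12,0.3,0],[0,0,0],60],[[-14,0.4,0],[0,0,0],60],[[-16,0.5,0],[0,0,0],60]]'
python3 -m inch '[[[-2,1,0],[0,0,0],60],[[-2,1,0],[0,0,0],60],[[-2,1,0],[0,0,0],60]]'
python3 - <<'E'
from h import *
snap('wrist','w58')
rect('w58',(22,120,40),(35,255,255),(60,20,540,300),0)
rect('w58',(0,180,60),(6,255,255),(60,20,540,300),0.069)
E
```

```text
time_s: 79.4
tool_pos: [0.4183, -0.2641, 0.4069]
ee_rot: [-179.8, -0.1, 86.2]
wrist_force: [0.5, 0.9, 0.5]
gripper_width: 0.706
time_s: 79.7
tool_pos: [0.4408, -0.3159, 0.4052]
ee_rot: [-179.7, -0.2, 86.2]
wrist_force: [-0.8, 1.5, 0.2]
gripper_width: 0.705
w58 area 1507 c [ 433.6 -314. ] wh [238.2 168.4] ang 85.11 box [201  92 155 113]
w58 area 10779 c [ 432.1 -316.2] wh [186.6 124.2] ang 85.2 box [209 108 143  95]
```

View pics/w58.png

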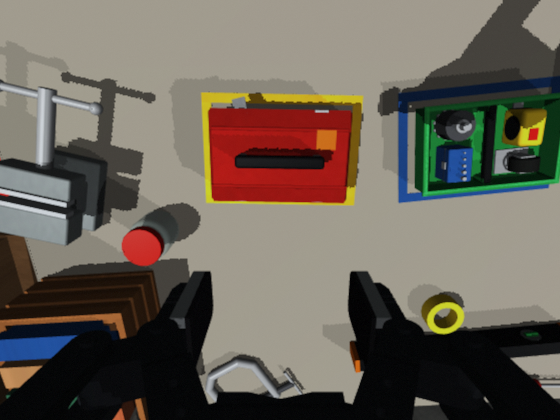

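```bash
python3 -c "
from rig import robot
print(robot.finish_job(), robot.read_state()['time_s'])"
```

```text
the job is handed in; nothing more can be done
the job is handed in; nothing more can be done
```

I finished the job and handed it in at about 80 s of the 210 s allowed. The last camera checks agree with the task, but one force reading during the run could count against it.

**Toolbox:** I slid it by its grip, without lifting, to about 3 mm from the middle of the yellow rectangle and square to it (yaw about -4.8° against -4.9°).

**Green tray and tools:** The tray stands within about 1 mm and 0.1° of the middle of the blue rectangle. It holds all four sold tools that were there: tape measure, hole saw, drill-bit case and caster. There was no padlock.

**Stack:** Blue then yellow are back on the grey tray. Both made contact at the heights expected for a nested fit, and the side view shows them level.

**What went wrong and was mended:**
- **Placing:** The hole saw and the drill-bit case each tilted in the grip on the first try and pushed the tray about 5 mm aside. I set each one down, gripped it again and placed it upright. I then slid the tray back to the middle by its handle.
- **Force:** Wrist force briefly read 61 N while I was lowering the drill-bit case and 42 N while I was lowering the hole saw. That is under the 120 N wrist limit. I took both as pressure through the held tool rather than the arm or gripper body, which has the 40 N limit, but I could not confirm that.

The other things on the table looked untouched in the last pictures; I compared them by eye only.

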